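Load a ripening board with the self-closing tongs and tag it

TASK

Using the self-closing tongs (never your fingers), move every young cheese from the draining mat to the ripening board, standing flat in the middle of the board's width with a clear gap between cheeses. Then hang the tongs back in their stand, and last of all clip the sprung label clip upright on top of the board's lip so that it grips the lip by itself. Leave the other things on the table where they are.

Things in the scene. Friction and masses are not known exactly. Their poses are not given: they have to be found in the camera images.
- cheese1_center (a point): Centre of young cheese 1 (may be absent): rigid pale drum, 60 mm wide, 42 mm tall, about 110 g. All are alike and stand flat on the draining mat (thin white slab, 6 mm high, 250 mm square, at the robot's right), centres 80 mm or more apart. z: the drum's axis, up.
- cheese2_center (a point): Centre of young cheese 2 (may be absent): rigid pale drum, 60 mm wide, 42 mm tall, about 110 g. All are alike and stand flat on the draining mat (thin white slab, 6 mm high, 250 mm square, at the robot's right), centres 80 mm or more apart. z: the drum's axis, up.
- cheese3_center (a point): Centre of young cheese 3 (may be absent): rigid pale drum, 60 mm wide, 42 mm tall, about 110 g. All are alike and stand flat on the draining mat (thin white slab, 6 mm high, 250 mm square, at the robot's right), centres 80 mm or more apart. z: the drum's axis, up.
- cheese4_center (a point): Centre of young cheese 4 (may be absent): rigid pale drum, 60 mm wide, 42 mm tall, about 110 g. All are alike and stand flat on the draining mat (thin white slab, 6 mm high, 250 mm square, at the robot's right), centres 80 mm or more apart. z: the drum's axis, up.
- board_top (a point): Point on the top face of the ripening board: pale wooden plank fixed on the table, 150 mm wide along its x (this point is mid-width), along its y from -185 to +215 mm, top 20 mm above the table; z up. A lip stands across its -y end (y = -175). Cheeses go in one row: centres y -145 to +165 mm, within 35 mm of x = 0, 6 mm or more of air between them.
- lip_top (a point): Middle of the top edge of the board's lip: upright strip 120 mm along x, 10 mm thick along y, rising 45 mm above the board's top. Axes as the board's.
- tongs_grip (a point): Midway between the tongs' two upright steel handle plates: 22 mm wide along x, from 24 mm below to 22 mm above this point, outer faces 66 mm apart along y when free. z up, y: the way handles and jaws move. Blades cross: squeezing the handles opens the jaws below, letting go closes them. 16 N starts it, 21 N at 30 mm width; stop at 26 mm. The tongs hang upright in their stand; 120 g in all.
- tongs_bar (a point): Centre of the tongs' flat crossbar, 38 mm below tongs_grip: 110 mm long along x, 14 mm wide, 8 mm thick. The tongs hang by it.
- tongs_jaws (a point): Midway between the jaw pads, 104 mm below tongs_grip. Pads 26 mm wide (x), 24 mm high; jaw bottoms 13 mm below here. Free gap between pads = 106 mm minus handle width: 40 mm at rest, 76 mm at 30 mm. Jaws measure 38 mm more than the gap over their outsides. Pads are sprung (2500 N/m, 9 mm travel each).
- tongs_a (a joint): Travel of each tong handle, m: 0 at rest, 0.020 at most; handle width = 66 mm minus twice this. Round a cheese the handles stop at about 60 mm. Holding them at about 54 mm then leaves 8 N on your fingers, so that the tongs do not fall, and 10 N on the cheese. Under 46 mm the jaws let go; past 58 mm the tongs drop.
- stand_seat (a point): Where tongs_grip is when the tongs hang in their fixed wooden stand, either way round. Two posts 92 mm apart along its x end in U-shaped tops, 21 mm wide along y at the bottom and wider upwards; the crossbar lies in both, its underside on the U's floor, 42 mm below this point. The U's lips reach up to 26 mm below this point.
- clip_grip (a point): Midway between the two steel handles of the sprung label clip: 28 mm wide along x, spreading upwards, top edges 10 mm above this point and 52 mm apart along y when free. z up. Squeezing to 26 mm (12 to 16 N) opens the jaws; let go, it shuts. At its -x side, 32 mm off, a blank white label 44 mm wide, top 4 mm below this point. 70 g.
- clip_jaws (a point): Midway between the clip's jaw tips, 74 mm below clip_grip. Tips 28 mm wide, 8 mm high, 6 mm apart at rest, about 25 mm with the handles at 26 mm. The underside of its body, 50 mm below clip_grip, sits on the top edge of what it clasps. At the start it stands astride a fixed steel plate 5 mm thick, 60 mm long, top 52 mm above the table: lift it straight up.
- clip_a (a joint): Turn of each clip handle, rad: 0 at rest, about 0.30 with handles upright and jaws wide open, about 0.05 when gripping the lip.
- dish: Small white bowl, 60 mm wide, 30 mm high, between the stand and the clip's rack; a bystander, leave alone. Origin under its centre.
- jar: Glass jar 110 mm high, bystander.
- crock: Terracotta pot 90 mm wide, 90 mm high, bystander.
- brush: Wooden brush 200 mm long lying near the robot, bystander.
- paddle: Wooden spatula 240 mm long lying near the robot, bystander.
- wash: Amber bottle 170 mm high, 64 mm wide, bystander.
- aged: Dark-topped aged cheese 100 mm wide, 70 mm high, beyond the mat, bystander: not one of the young cheeses.
There are look-alikes about, which are no part of the job. What is shaped like the part that bears tongs_grip but blue is not meant.

How it is judged:
On the way, in this order (a step that is already met when the one before it is completed fails the run):
1. a cheese is lifted in the jaws of the tongs (((height (world z) of cheese1_center above 0.07 m and contact force between tongs and cheese1 above 2 N and distance between cheese1_center and tongs_jaws below 0.025 m) or (height (world z) of cheese2_center above 0.07 m and contact force between tongs and cheese2 above 2 N and distance between cheese2_center and tongs_jaws below 0.025 m) or (height (world z) of cheese3_center above 0.07 m and contact force between tongs and cheese3 above 2 N and distance between cheese3_center and tongs_jaws below 0.025 m) or (height (world z) of cheese4_center above 0.07 m and contact force between tongs and cheese4 above 2 N and distance between cheese4_center and tongs_jaws below 0.025 m))), for 0.2 s.
2. every cheese stands on the board, spaced apart, let go by the tongs (x of cheese1_center in the frame of board_top between -0.035 and 0.035 m and y of cheese1_center in the frame of board_top between -0.145 and 0.165 m and z of cheese1_center in the frame of board_top between 0.014 and 0.028 m and angle between each of cheese1_center, cheese2_center, cheese3_center, cheese4_center's own z axis and vertical below 0.2 rad and x of cheese2_center in the frame of board_top between -0.035 and 0.035 m and y of cheese2_center in the frame of board_top between -0.145 and 0.165 m and z of cheese2_center in the frame of board_top between 0.014 and 0.028 m and x of cheese3_center in the frame of board_top between -0.035 and 0.035 m and y of cheese3_center in the frame of board_top between -0.145 and 0.165 m and z of cheese3_center in the frame of board_top between 0.014 and 0.028 m and x of cheese4_center in the frame of board_top between -0.035 and 0.035 m and y of cheese4_center in the frame of board_top between -0.145 and 0.165 m and z of cheese4_center in the frame of board_top between 0.014 and 0.028 m and horizontal distance between cheese1_center and cheese2_center above 0.066 m and horizontal distance between each of cheese1_center, cheese2_center and cheese3_center above 0.066 m and horizontal distance between each of cheese1_center, cheese2_center, cheese3_center and cheese4_center above 0.066 m and contact force between tongs and cheese1 below 0.2 N and contact force between tongs and cheese2 below 0.2 N and contact force between tongs and cheese3 below 0.2 N and contact force between tongs and cheese4 below 0.2 N), for 0.2 s.
3. the tongs hang in their stand, let go (distance between tongs_grip and stand_seat below 0.02 m and angle between tongs_grip's own z axis and vertical below 0.2 rad and contact force between the fingers and tongs below 0.2 N), for 0.2 s.
4. the clip grips the board's lip by itself (x of clip_grip in the frame of lip_top between -0.05 and 0.05 m and y of clip_grip in the frame of lip_top between -0.012 and 0.012 m and z of clip_grip in the frame of lip_top between 0.035 and 0.064 m and angle between clip_grip's own z axis and vertical below 0.3 rad and contact force between clip and board above 5 N and value of joint clip_a above 0.025 rad and contact force between the fingers and clip below 0.2 N), for 0.2 s.
At the end, for the whole second after the job is handed in: Cheeses stand flat on the board, centres within 35 mm of its middle line, -145 to +165 mm along it, 66 mm or more apart; tongs hang upright within 20 mm of their seat; clip upright astride the lip, within 50 mm of its middle, gripping it; all let go, tongs and clip at rest (all of step 3 and all of step 4 and x of cheese1_center in the frame of board_top between -0.035 and 0.035 m and y of cheese1_center in the frame of board_top between -0.145 and 0.165 m and z of cheese1_center in the frame of board_top between 0.014 and 0.028 m and angle between each of cheese1_center, cheese2_center, cheese3_center, cheese4_center's own z axis and vertical below 0.2 rad and x of cheese2_center in the frame of board_top between -0.035 and 0.035 m and y of cheese2_center in the frame of board_top between -0.145 and 0.165 m and z of cheese2_center in the frame of board_top between 0.014 and 0.028 m and x of cheese3_center in the frame of board_top between -0.035 and 0.035 m and y of cheese3_center in the frame of board_top between -0.145 and 0.165 m and z of cheese3_center in the frame of board_top between 0.014 and 0.028 m and x of cheese4_center in the frame of board_top between -0.035 and 0.035 m and y of cheese4_center in the frame of board_top between -0.145 and 0.165 m and z of cheese4_center in the frame of board_top between 0.014 and 0.028 m and horizontal distance between cheese1_center and cheese2_center above 0.066 m and horizontal distance between each of cheese1_center, cheese2_center and cheese3_center above 0.066 m and horizontal distance between each of cheese1_center, cheese2_center, cheese3_center and cheese4_center above 0.066 m and linear speed of each of tongs, clip below 0.02 m/s); the robot touches nothing.
It fails at once if fingers touch a cheese (contact force between the fingers and cheese1 above 0.5 N or contact force between the fingers and cheese2 above 0.5 N or contact force between the fingers and cheese3 above 0.5 N or contact force between the fingers and cheese4 above 0.5 N).
It fails at once if a bystander is pushed more than 40 mm (distance of any of dish, jar, crock, brush, paddle, wash, aged from where it was at the start of the episode above 0.04 m).
Of cheese1, cheese2, cheese3, cheese4 only 3 to 4 are there at a start; the rules pass over those that are not, and their reading is None.
At some moment in a run one of cheese1, cheese2, cheese3, cheese4 may be knocked a few centimetres aside while the robot is not near it.
It also fails if it takes over 210 s, if anything falls off the work surface, if the arm or the gripper's body presses on something with over 40 N, if the wrist force passes 120 N, or if a joint passes its speed limit or range.

ROBOT

A 6-joint arm with a two-finger parallel gripper is mounted at the origin on the work surface. World frame = base frame: x ahead of the robot, y to its left, z up, the work surface at z = 0. Lengths are in m, angles in rad, forces in N, time in s.
With the tool pointing down it reaches from about 0.25 to 0.775 m from the base axis. Payload 4 kg.
Tool frame: the origin (TCP) lies at the centre of the arm's flange, where the gripper is bolted on; the fingertips stand ahead of it and the grasp point (between the pads) lies 180 mm ahead of it (robot.tcp_to_tips is the z of the fingertips in the tool frame, in m); z points along the fingers, y is the direction in which the jaws open and shut (so a half turn about z gives the same grasp; the last joint's range is limited). The gripper opens to 94 mm and grips with 3 to 60 N. Pads are 16 mm wide; open, the fingers measure 119 mm over their backs; the gripper's body (75 mm by 177 mm) begins 78 mm behind the grasp point.
Start: joints at [-1.287, 0.087, 1.371, -0, 1.684, -0.103], TCP at [0.207, -0.509, 0.405] pointing down, gripper open.
Joint ranges: [-3.1, 3.1], [-0.76, 2.03], [0.27, 2.55], [-1.08, 4.22], [0.17, 2.65], [-2.57, 2.57]. Speed limits (rad/s): [2.79, 2.79, 3.14, 3.14, 3.14, 3.14].

INTERFACE

Orientations are given as [roll, pitch, yaw] about the fixed x, y, z axes, in that order (R = Rz(yaw) Ry(pitch) Rx(roll)).
In Python, from bench import robot gives the robot as it stands.
- The arm moves only by the tool move_arm, never from a script. Its argument "increments" is a list that holds one entry, the list of rows, each a list of 7 numbers: the opening, from 0 (shut) to 1 (fully open), then the shift along the tool's x, y, z as a fraction of full scale, then the turn, a rotation vector about the tool's x, y, z as a fraction of full scale. In form: [[[jaw, dx, dy, dz, rx, ry, rz], ...]]. A call has 1 to 8 rows; each row is the pose to reach, as a shift and turn from the pose commanded when the call began, along the tool's axes at that moment; what a row does not reach only later rows make up. Full scale, the value 1, is 0.1 m for a shift and pi/2 rad for a turn. A row lasts 1/12 s, in which the tool goes at most 41.7 mm and 7.16 degrees, less where a joint would pass 70% of its speed; a pose out of reach is approached as far as the arm can. A call with a number of a shift or a turn outside -1 to 1 is refused whole. A call with a gripper value outside its range is refused whole. The fingers move at their own pace and stop on an object; the grip force is fixed at half the most. Time passes only in rows, so rows that repeat a pose let the fingers close. It gives the time, the measured TCP pose, the force and the opening at its end, in the units of the state.
- robot.get_obs(): the state, without advancing time (a new reading comes with each control period).
- robot.snapshot(name): name is "scene" or "side" or "wrist"; returns (picture, depth): 400x640x3 uint8, red, green, blue; 400x640 float32, m along the optical axis (not along the pixel's ray), 0 where there is no reading.
- robot.camera_params(name): a dict with "mtx" (3x3 intrinsics, pixels), "R" (3x3) and "t" (3): a world point X has camera coordinates R X + t. Camera axes: x right, y down, z forward; pixel columns grow to the right and rows downward; lengths in m; the calibration is good to about 2 mm. The wrist camera is an equidistant fisheye: a pixel r from the principal point sees the ray r / f radians off the axis. A picture is of the moment at which its call begins: read the wrist's pose just before it. camera_params takes no time and is no camera call; for the wrist camera it gives the pose at the moment of the call.
- robot.close_job(): hands the job in, once; it reports no verdict.
The state is a dict: "time": time; "joint_positions": joint angles; "qvel": joint speeds; "joint_torque": joint torques, N m; "tool_pos": TCP position; "ee_rot": TCP orientation; "wrist_force": force on the tool from outside, world axes, zero at the start; "wrist_torque": the same for the moment, N m; "width": finger opening in m.
Only numpy, scipy, OpenCV 4.12 (cv2) and the standard library are available. Lean on these libraries where they do the work, as an engineer would, in place of code of your own. Each camera call takes 0.05 s, during which the arm holds its last target.

## Working session

There is one attempt and no reset: what is moved stays moved. The work goes in short steps, Python scripts to look and compute and a tool call to move; the robot and the scene stay as the last step left them, time stands still between calls to the robot, and variables do not carry over. Pictures are saved under pics/ and viewed, and the job is handed in when it is done.

Besides the shell and the picture viewer there is one more tool, called after "Call:" by a JSON object that holds its "fn" and its "kwargs", one argument or row to a line. move_arm: Moves the arm, as the interface text tells. Its arguments: {"type":"object","properties":{"increments":{"type":"array","items":{"type":"array","items":{"type":"array","items":{"type":"number","minimum":-1,"maximum":1}}}}},"required":["increments"]}

```bash
ls; mkdir -p pics
python3 - <<'E'
from bench import robot
import cv2,numpy as np
o=robot.get_obs();print(o)
for n in ["scene","side","wrist"]:
    im,d=robot.snapshot(n);cv2.imwrite(f"pics/{n}0.png",im[:,:,::-1]);np.savez(f"{n}0.npz",im=im,d=d,**robot.camera_params(n))
    print(n,robot.camera_params(n))
print(robot.tcp_to_tips)
E
```

```text
pics
{'time': 0.0, 'joint_positions': array([-1.28708897e+00,  8.79681867e-02,  1.37225848e+00,  8.87302408e-06,
        1.68361020e+00, -1.03104897e-01]), 'qvel': array([-3.04078441e-04, -1.35515598e-03,  5.02266984e-06,  9.77332432e-04,
        2.04702024e-03, -1.32765708e-03]), 'joint_torque': array([ 2.05887574e-05, -3.40175021e+01, -3.02426147e+01,  7.18466006e-02,
        3.30527429e-02, -1.62909409e-04]), 'tool_pos': array([ 0.20744374, -0.50925752,  0.40349435]), 'ee_rot': array([-3.13936126e+00, -2.39751642e-04,  3.86812971e-01]), 'wrist_force': array([-0.45652425, -0.25818588, -0.13819749]), 'wrist_torque': array([-0.00091427, -0.00794815, -0.0345555 ]), 'width': 0.09401214868320308}
scene {'mtx': array([[428.99749091,   0.        , 322.71730184],
       [  0.        , 428.99749091, 189.45489735],
       [  0.        ,   0.        ,   1.        ]]), 'R': array([[-0.86691666,  0.49834095,  0.01057326],
       [ 0.41100248,  0.72666189, -0.5504902 ],
       [-0.28201499, -0.4728835 , -0.83477467]]), 't': array([ 0.42603844, -0.18052678,  1.60700216])}
side {'mtx': array([[519.56286695,   0.        , 323.15184154],
       [  0.        , 519.56286695, 204.87562299],
       [  0.        ,   0.        ,   1.        ]]), 'R': array([[-0.77108235, -0.63647094,  0.01835085],
       [-0.49657056,  0.58305404, -0.64301296],
       [ 0.39855953, -0.50492844, -0.76563541]]), 't': array([0.39187345, 0.31999458, 1.26727079])}
wrist {'mtx': array([[309.70691629,   0.        , 312.48596747],
       [  0.        , 309.70691629, 203.19115197],
       [  0.        ,   0.        ,   1.        ]]), 'R': array([[ 0.3766047 , -0.92637246, -0.00172332],
       [-0.8931641 , -0.36359666,  0.26467973],
       [-0.2458186 , -0.09814042, -0.96433483]]), 't': array([-0.55003445, -0.02808619,  0.39199937])}
0.1992
```

View pics/scene0.png

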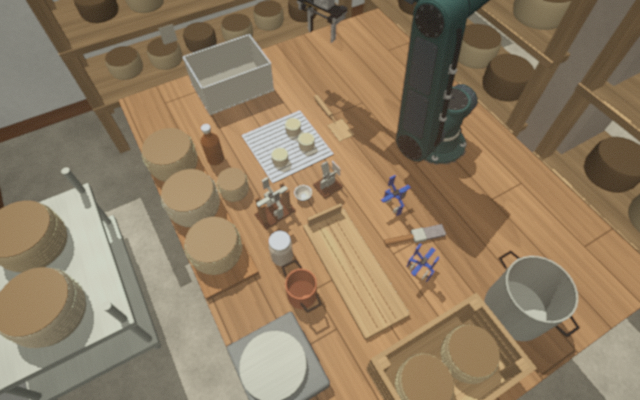

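View pics/side0.png

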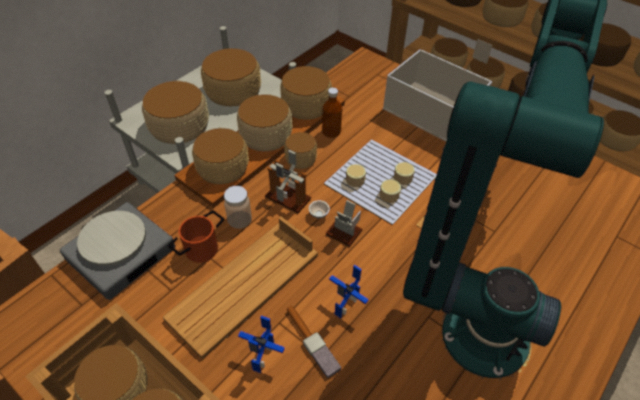

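View pics/wrist0.png

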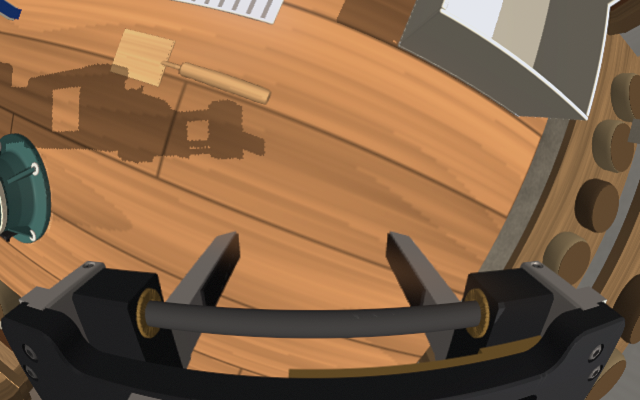

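Three young cheeses are visible on the mat, at scene pixels (292,127), (307,141) and (280,157); the arm may hide a fourth. The steel tongs in their stand are at (270,195) and the clip is at (328,177). The things that could be mistaken for my targets are the blue tongs at (397,192) and (423,262), the aged cheese at (232,185), and the big wheels on the left.

```bash
cat > h.py <<'E'
import numpy as np,cv2
from scipy.spatial.transform import Rotation as Rn
from bench import robot
def load(n):
    z=np.load(n+".npz");return z['im'],z['d'],z['mtx'],z['R'],z['t']
def snap(n,tag):
    p=robot.camera_params(n);im,d=robot.snapshot(n)
    cv2.imwrite(f"pics/{tag}.png",im[:,:,::-1]);np.savez(tag+".npz",im=im,d=d,**p);return im,d,p['mtx'],p['R'],p['t']
def cloud(s):
    im,d,K,R,t=s
    v,u=np.mgrid[:400,:640]
    x=(u-K[0,2])/K[0,0]*d;y=(v-K[1,2])/K[1,1]*d
    P=np.stack([x,y,d],-1)
    return (P-t)@R   # R^T(X-t)
def cloudw(s):
    im,d,K,R,t=s
    v,u=np.mgrid[:400,:640]
    a=(u-K[0,2])/K[0,0];b=(v-K[1,2])/K[1,1];r=np.hypot(a,b)+1e-9
    k=np.tan(r)/r
    return (np.stack([a*k*d,b*k*d,d],-1)-t)@R
def proj(X,s):
    im,d,K,R,t=s
    c=R@np.asarray(X)+t; return (K@(c/c[2]))[:2]
def projw(X,s):
    im,d,K,R,t=s
    c=R@np.asarray(X)+t; th=np.arctan2(np.hypot(c[0],c[1]),c[2]);rr=np.hypot(c[0],c[1])+1e-12
    return K[0,0]*th*c[0]/rr+K[0,2],K[1,1]*th*c[1]/rr+K[1,2]
def crop(im,u0,u1,v0,v1,name,f=None):
    c=im[v0:v1,u0:u1,::-1]; f=f or min(800/(u1-u0),600/(v1-v0))
    cv2.imwrite(f"pics/{name}.png",cv2.resize(c,None,fx=f,fy=f,interpolation=cv2.INTER_CUBIC))
E
python3 - <<'E'
from h import *
s=load("scene0");e=load("side0")
crop(s[0],240,360,100,220,"c1",5);crop(e[0],255,445,130,250,"c2",4)
for nm,a in(("s",s),("e",e)):
    P=cloud(a)
    # cheeses: z 0.04-0.055 on the mat
    hs=cv2.cvtColor(a[0],cv2.COLOR_RGB2HSV)
    m=((P[...,2]>0.042)&(P[...,2]<0.056)&(P[...,0]>0.2)&(P[...,0]<0.8)&(P[...,1]<-0.1)).astype(np.uint8)
    n,l,st,c=cv2.connectedComponentsWithStats(m)
    for i in range(1,n):
        if st[i,4]>30: 
            q=P[l==i];print(nm,c[i].round(),st[i,4],q.mean(0).round(4),((q.max(0)+q.min(0))/2).round(4),np.ptp(q,0).round(3))
E
```

```text
s [225.  63.] 190 [ 0.5319 -0.7306  0.049 ] [ 0.541 -0.694  0.049] [0.255 0.096 0.014]
s [238.  94.] 195 [ 0.5576 -0.5401  0.049 ] [ 0.5525 -0.5439  0.0489] [0.276 0.026 0.014]
s [292. 124.] 158 [ 0.4485 -0.3014  0.0482] [ 0.4483 -0.3037  0.0489] [0.058 0.06  0.013]
s [306. 139.] 168 [ 0.4395 -0.2152  0.0483] [ 0.4396 -0.215   0.0486] [0.058 0.06  0.013]
s [279. 154.] 185 [ 0.555  -0.1984  0.0482] [ 0.5547 -0.1993  0.0482] [0.059 0.059 0.012]
s [214. 155.] 44 [ 0.756  -0.3052  0.0491] [ 0.7536 -0.3123  0.0493] [0.058 0.033 0.013]
s [235. 191.] 78 [ 0.7518 -0.1319  0.0491] [ 0.7464 -0.1431  0.049 ] [0.099 0.049 0.014]
e [507.   7.] 163 [ 0.6435 -1.3723  0.0493] [ 0.6573 -1.4051  0.049 ] [0.154 0.138 0.014]
e [623.   8.] 108 [ 0.2672 -1.6933  0.0489] [ 0.269  -1.6909  0.049 ] [0.136 0.036 0.014]
e [539.  15.] 35 [ 0.5147 -1.4023  0.0489] [ 0.5148 -1.4079  0.0489] [0.049 0.067 0.014]
e [604.  46.] 62 [ 0.2239 -1.3505  0.0496] [ 0.2254 -1.3499  0.0491] [0.05  0.035 0.014]
e [433.  81.] 183 [ 0.609  -0.7317  0.0491] [ 0.5968 -0.7058  0.0491] [0.179 0.085 0.014]
e [416. 113.] 225 [ 0.5592 -0.5433  0.049 ] [ 0.5604 -0.5444  0.049 ] [0.249 0.017 0.014]
e [331. 125.] 66 [ 0.7342 -0.3131  0.0485] [ 0.7437 -0.3226  0.0491] [0.059 0.052 0.014]
e [306. 156.] 76 [ 0.7024 -0.1526  0.0495] [ 0.7076 -0.1603  0.049 ] [0.036 0.067 0.014]
e [405. 169.] 232 [ 0.4431 -0.3038  0.0483] [ 0.4435 -0.3051  0.0486] [0.058 0.064 0.013]
e [356. 171.] 236 [ 0.5489 -0.2019  0.0479] [ 0.5497 -0.2022  0.0486] [0.059 0.065 0.013]
e [391. 187.] 262 [ 0.4334 -0.2167  0.0482] [ 0.4347 -0.2183  0.0486] [0.06  0.061 0.013]
```

View crops.

View pics/c1.png

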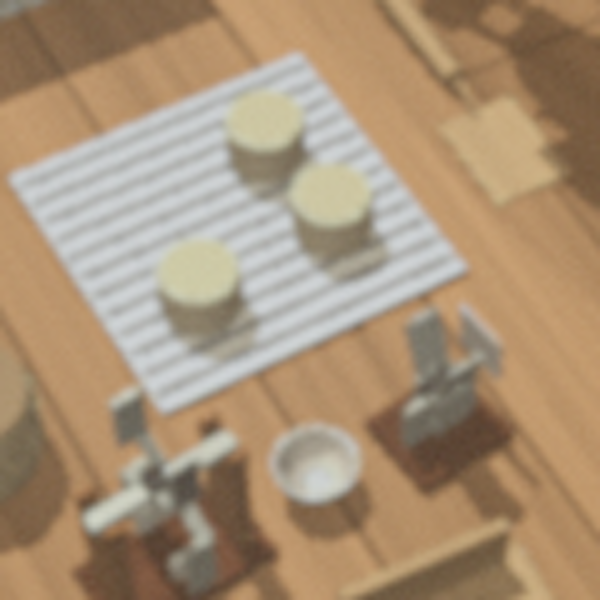

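View pics/c2.png

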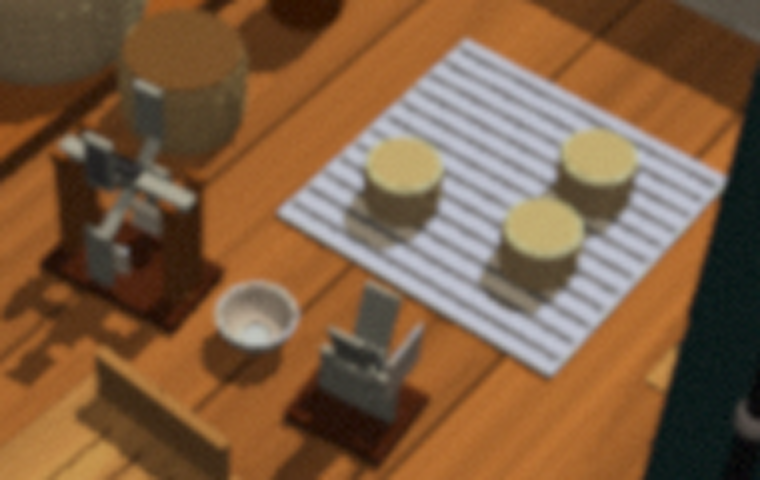

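Run:
```python
from h import *
def rect(q):
    r=cv2.minAreaRect((q[:,:2]*1000).astype(np.float32));return r
for nm in("scene0","side0"):
    a=load(nm);P=cloud(a);x,y,z=P[...,0],P[...,1],P[...,2]
    print(nm)
    # stand region
    reg=(x>0.5)&(x<0.69)&(y>-0.13)&(y<0.05)
    for lo,hi in((.06,.09),(.09,.1),(.1,.11),(.11,.12),(.12,.13),(.13,.14),(.14,.15),(.15,.16),(.16,.19)):
        m=reg&(z>lo)&(z<hi)
        if m.sum()>8:
            q=P[m];print(lo,m.sum(),q.mean(0).round(3),rect(q))
    # clip
    reg=(x>0.38)&(x<0.52)&(y>-0.12)&(y<0.0)
    print("clip")
    for lo,hi in((.02,.04),(.04,.06),(.06,.08),(.08,.1),(.1,.11),(.11,.13),(.13,.15)):
        m=reg&(z>lo)&(z<hi)
        if m.sum()>8:
            q=P[m];print(lo,m.sum(),q.mean(0).round(3),rect(q))
    # lip
    m=(x>0.3)&(x<0.75)&(y>0.0)&(y<0.2)&(z>0.05)&(z<0.075)
    n,l,st,c=cv2.connectedComponentsWithStats(m.astype(np.uint8))
    for i in range(1,n):
        if st[i,4]>30:
            q=P[l==i];print("lip?",c[i],st[i,4],q.mean(0).round(4),rect(q),rect(q[q[:,2]>.061]))
    m=(x>0.25)&(x<0.8)&(y>0.0)&(y<0.6)&(z>0.015)&(z<0.025)
    n,l,st,c=cv2.connectedComponentsWithStats(m.astype(np.uint8))
    for i in range(1,n):
        if st[i,4]>500:
            q=P[l==i];print("board?",c[i],st[i,4],q.mean(0).round(4),rect(q))
```

```text
scene0
0.06 107 [ 0.647 -0.011  0.076] ((644.3265991210938, -22.155986785888672), (64.1683120727539, 79.79582977294922), 7.779369354248047)
0.09 19 [ 0.644 -0.012  0.094] ((650.3894653320312, -11.843406677246094), (35.83271408081055, 69.85977935791016), 68.96377563476562)
0.1 73 [ 0.644 -0.022  0.107] ((650.7572631835938, -25.167158126831055), (79.91068267822266, 41.82003402709961), 5.494867324829102)
0.11 79 [ 0.647 -0.025  0.114] ((651.7290649414062, -24.25271224975586), (76.57102966308594, 54.84247970581055), 8.810845375061035)
0.12 24 [ 0.665 -0.019  0.125] ((665.2861938476562, -16.41344451904297), (21.791282653808594, 63.93935012817383), 8.146435737609863)
0.13 23 [ 0.667 -0.018  0.135] ((666.804443359375, -16.59191131591797), (19.552358627319336, 64.40534210205078), 5.84964656829834)
0.14 31 [ 0.666 -0.016  0.145] ((665.8745727539062, -17.473278045654297), (21.549999237060547, 65.55023956298828), 7.373420715332031)
0.15 26 [ 0.667 -0.024  0.155] ((665.5241088867188, -17.974281311035156), (22.477542877197266, 65.54080200195312), 6.24126672744751)
0.16 36 [ 0.665 -0.015  0.164] (
[... 4137 characters left out ...]
963134766) ((536.7369995117188, 86.67736053466797), (12.285713195800781, 119.41883850097656), 86.54353332519531)
lip? [342.78571429 300.17857143] 56 [0.3053 0.1731 0.0609] ((305.7059631347656, 172.3638153076172), (36.84271240234375, 15.416565895080566), 76.2618179321289) ((303.2449035644531, 165.53880310058594), (7.8506646156311035, 26.986576080322266), 7.148740291595459)
board? [237.70992266 289.07681216] 7629 [0.5419 0.2957 0.02  ] ((543.752197265625, 276.64495849609375), (399.6043701171875, 153.73297119140625), 87.23548126220703)
board? [311.68081991 339.00439239] 683 [0.3114 0.2825 0.019 ] ((329.3687438964844, 276.9532470703125), (41.72721862792969, 172.7835235595703), 73.65741729736328)
```

Call:
{"fn": "move_arm", "kwargs": {
  "increments": [
    [[1, 0.5, -0.23, -0.1, 0, 0, 0], [1, 1, -0.46, -0.2, 0, 0, 0.09], [1, 1, -0.46, -0.2, 0, 0, 0.17], [1, 1, -0.46, -0.2, 0, 0, 0.17]]
  ]
}}

```text
time: 0.48
tool_pos: [0.2855, -0.4258, 0.4263]
ee_rot: [3.141, -0.003, 0.12]
wrist_force: [0.5, 0.8, -0.1]
width: 0.0938
```

```bash
cat > plan.py <<'E'
import sys
from h import *
# usage: plan.py x y z yawdeg  -> increments in tool frame from measured pose
def plan(x,y,z,yawd):
    o=robot.get_obs();R=Rn.from_euler('xyz',o['ee_rot'])
    d=R.inv().apply(np.array([x,y,z])-o['tool_pos'])/0.1
    T=Rn.from_euler('xyz',[np.pi,0,np.radians(yawd)])
    r=(R.inv()*T).as_rotvec()/(np.pi/2)
    print("t",round(o['time'],2),"pos",o['tool_pos'].round(4),"rpy",np.degrees(o['ee_rot']).round(2),"w",round(o['width'],4),"F",o['wrist_force'].round(1),"j",o['joint_positions'].round(2))
    print("inc",d.round(3),r.round(3))
if __name__=="__main__": plan(*map(float,sys.argv[1:5]))
E
python3 plan.py .655 -.02 .42 6.5
```

```text
t 0.48 pos [ 0.2855 -0.4258  0.4263] rpy [179.96  -0.18   6.9 ] w 0.0938 F [ 0.5  0.8 -0.1] j [-1.09 -0.    1.42  0.    1.72  0.36]
inc [ 4.155 -3.585  0.074] [ 0.    -0.002  0.004]
```

Call:
{"fn": "move_arm", "kwargs": {
  "increments": [
    [[1, 0.35, -0.31, 0, 0, 0, 0], [1, 0.7, -0.6, 0, 0, 0, 0], [1, 1, -0.9, 0, 0, 0, 0], [1, 1, -0.9, 0, 0, 0, 0]]
  ]
}}

```text
time: 0.82
tool_pos: [0.3737, -0.324, 0.4246]
ee_rot: [-3.139, -0.002, 0.125]
wrist_force: [-0.0, -0.5, 0.1]
width: 0.0938
```

Call:
{"fn": "move_arm", "kwargs": {
  "increments": [
    [[1, 0.35, -0.31, 0, 0, 0, 0], [1, 0.7, -0.6, 0, 0, 0, 0], [1, 1, -0.9, 0, 0, 0, 0], [1, 1, -0.9, 0, 0, 0, 0]]
  ]
}}

```text
time: 1.15
tool_pos: [0.4621, -0.2229, 0.4243]
ee_rot: [-3.139, -0.001, 0.125]
wrist_force: [-0.1, -0.5, -1.0]
width: 0.0941
```

Call:
{"fn": "move_arm", "kwargs": {
  "increments": [
    [[1, 0.35, -0.31, 0, 0, 0, 0], [1, 0.7, -0.6, 0, 0, 0, 0], [1, 0.8, -0.9, 0, 0, 0, 0], [1, 0.8, -0.9, 0, 0, 0, 0]]
  ]
}}

```text
time: 1.48
tool_pos: [0.5302, -0.1231, 0.4239]
ee_rot: [-3.138, 0.0, 0.127]
wrist_force: [-0.5, -0.4, 0.1]
width: 0.0939
```

```bash
python3 plan.py .655 -.02 .42 6.5; python3 -c "
from h import *
snap('wrist','w1')"
```

```text
t 1.48 pos [ 0.5302 -0.1231  0.4239] rpy [-179.81    0.      7.28] w 0.0939 F [-0.5 -0.4  0.1] j [-0.33  0.07  1.35  0.    1.72  1.11]
inc [ 1.368 -0.864  0.042] [-0.002  0.     0.009]
```

View pics/w1.png

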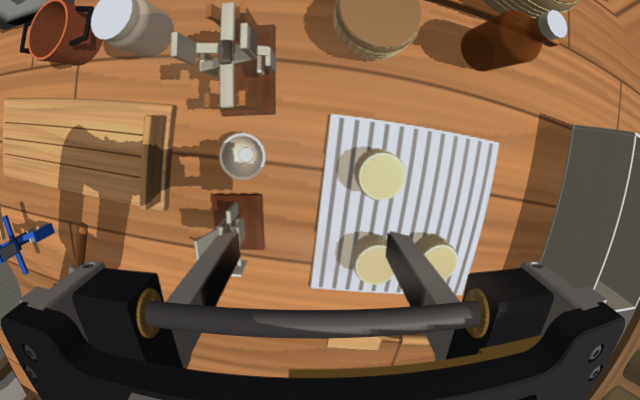

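The wrist view shows the steel tongs at (228,55), the clip at (235,225), the board lip at (157,160) and exactly three cheeses. The blue tongs are off at the left. I'll measure from this view.

```bash
cat > meas.py <<'E'
from h import *
def rect(q):
    (a,b),(w,h),g=cv2.minAreaRect((q[:,:2]*1000).astype(np.float32));return [round(float(k),1) for k in(a,b,w,h,g)]
def meas(P,box,bands):
    x,y,z=P[...,0],P[...,1],P[...,2]
    reg=(x>box[0])&(x<box[1])&(y>box[2])&(y<box[3])
    for lo,hi in bands:
        m=reg&(z>lo)&(z<hi)
        if m.sum()>8: q=P[m];print(lo,hi,m.sum(),q.mean(0).round(4),rect(q))
E
python3 - <<'E'
from meas import *
s=load("w1");P=cloudw(s)
print("tongs");meas(P,(.55,.75,-.09,.05),[(.06,.09),(.09,.1),(.1,.105),(.105,.11),(.11,.115),(.115,.12),(.12,.13),(.13,.14),(.14,.15),(.15,.16),(.16,.165),(.165,.17),(.17,.18)])
print("clip");meas(P,(.38,.52,-.12,.03),[(.02,.04),(.04,.06),(.06,.08),(.08,.1),(.1,.105),(.105,.11),(.11,.115),(.115,.13)])
print("lip");meas(P,(.45,.65,.06,.12),[(.058,.07)])
for b in((.40,.49,-.36,-.262),(.40,.49,-.26,-.17),(.5,.6,-.25,-.15)):
    meas(P,b,[(.042,.056)])
E
```

```text
tongs
0.06 0.09 671 [ 0.6656 -0.0269  0.0775] [659.1, -24.9, 97.6, 78.3, 34.5]
0.09 0.1 248 [ 0.6682 -0.023   0.0948] [663.0, -19.7, 105.5, 38.5, 7.2]
0.1 0.105 244 [ 0.6654 -0.022   0.1022] [665.1, -22.9, 107.1, 34.4, 9.9]
0.105 0.11 1128 [ 0.6639 -0.0217  0.1087] [664.7, -20.5, 110.0, 35.2, 6.9]
0.11 0.115 615 [ 0.6617 -0.0194  0.1118] [663.8, -21.6, 108.8, 47.4, 11.7]
0.115 0.12 707 [ 0.6627 -0.0202  0.1165] [664.2, -23.4, 105.7, 59.9, 8.7]
0.12 0.13 124 [ 0.6613 -0.0111  0.1255] [663.8, -23.0, 21.7, 65.2, 5.8]
0.13 0.14 167 [ 0.6619 -0.0161  0.1351] [664.9, -22.5, 22.9, 66.0, 7.2]
0.14 0.15 181 [ 0.6623 -0.018   0.1451] [663.8, -22.5, 22.7, 66.2, 5.4]
0.15 0.16 212 [ 0.6625 -0.0185  0.1553] [664.0, -22.0, 21.7, 66.7, 6.5]
0.16 0.165 201 [ 0.6645 -0.0208  0.1633] [664.7, -21.5, 22.2, 67.4, 7.1]
0.165 0.17 249 [ 0.6647 -0.025   0.1657] [664.6, -21.5, 22.1, 66.3, 7.1]
clip
0.02 0.04 197 [ 0.4696 -0.031   0.0319] [465.0, -29.6, 47.3, 22.9, 37.1]
0.04 0.06 211 [ 0.4716 -0.0287  0.0494] [467.1, -32.5, 43.0, 24.9, 51.5]
0.06 0.08 267 [ 0.4607 -0.0287  0.0683] [448.3, -31.4, 54.5, 31.8, 15.3]
0.08 0.1 241 [ 0.4494 -0.0242  0.0906] [447.2, -28.4, 51.9, 39.5, 12.4]
0.1 0.105 49 [ 0.46   -0.007   0.1023] [445.0, -18.8, 57.6, 12.6, 41.0]
0.105 0.11 103 [ 0.4565 -0.0134  0.1081] [457.3, -27.0, 24.1, 54.1, 2.6]
0.11 0.115 30 [ 0.457  -0.0134  0.1104] [450.6, -25.0, 56.0, 20.2, 74.8]
lip
0.058 0.07 839 [0.5403 0.0856 0.0643] [537.7, 87.1, 12.0, 118.9, 87.4]
0.042 0.056 822 [ 0.455  -0.3084  0.0488] [454.6, -312.0, 59.3, 36.9, 48.7]
0.042 0.056 1222 [ 0.4378 -0.2131  0.0489] [435.2, -212.8, 58.5, 49.0, 25.2]
0.042 0.056 1860 [ 0.5532 -0.2014  0.0488] [552.7, -202.7, 57.9, 59.3, 7.4]
```

```bash
python3 plan.py .6645 -.0218 .42 6.8
```

```text
t 1.53 pos [ 0.5293 -0.1254  0.4241] rpy [-1.7998e+02  7.0000e-02  7.1500e+00] w 0.0941 F [ 0.3 -0.3 -0.1] j [-0.34  0.07  1.35 -0.    1.72  1.11]
inc [ 1.47 -0.86  0.04] [-0.     0.001  0.004]
```

Call:
{"fn": "move_arm", "kwargs": {
  "increments": [
    [[1, 0.35, -0.2, 0, 0, 0, 0], [1, 0.75, -0.43, 0, 0, 0, 0], [1, 0.75, -0.43, 0, 0, 0, 0]]
  ]
}}

```text
time: 1.78
tool_pos: [0.6005, -0.0747, 0.4226]
ee_rot: [-3.14, 0.001, 0.122]
wrist_force: [-0.5, -0.2, -0.4]
width: 0.0939
```

Call:
{"fn": "move_arm", "kwargs": {
  "increments": [
    [[1, 0.35, -0.2, 0, 0, 0, 0], [1, 0.72, -0.43, 0, 0, 0, 0.004], [1, 0.72, -0.43, 0.04, 0, 0, 0.004], [1, 0.72, -0.43, 0.04, 0, 0, 0.004]]
  ]
}}

```text
time: 2.12
tool_pos: [0.6651, -0.0252, 0.4176]
ee_rot: [3.142, 0.005, 0.114]
wrist_force: [-1.5, -0.6, 0.2]
width: 0.0935
```

Run:
```python
from plan import *
from meas import *
plan(.6645,-.0218,.42,6.8)
s=snap("wrist","w2");P=cloudw(s)
plan(.6645,-.0218,.42,6.8)
print("tongs");meas(P,(.55,.75,-.09,.05),[(.1,.105),(.105,.11),(.11,.115),(.115,.12),(.13,.14),(.14,.15),(.15,.16),(.16,.165),(.165,.17),(.17,.18)])
```

```text
t 2.12 pos [ 0.6651 -0.0252  0.4176] rpy [180.     0.28   6.54] w 0.0935 F [-1.5 -0.6  0.2] j [-0.12  0.35  1.03 -0.    1.76  1.33]
inc [-0.002 -0.035 -0.024] [-0.     0.003 -0.003]
t 2.17 pos [ 0.6642 -0.026   0.419 ] rpy [179.97   0.21   6.46] w 0.0937 F [-0.1 -0.1 -0.1] j [-0.12  0.35  1.03 -0.    1.76  1.33]
inc [ 0.008 -0.042 -0.011] [ 0.     0.002 -0.004]
tongs
0.1 0.105 262 [ 0.6654 -0.0214  0.1022] [664.1, -21.0, 105.0, 32.7, 7.6]
0.105 0.11 1108 [ 0.6695 -0.0201  0.1089] [665.3, -20.8, 109.7, 36.3, 7.7]
0.11 0.115 712 [ 0.6654 -0.0208  0.1116] [664.6, -19.8, 107.4, 42.5, 7.3]
0.115 0.12 821 [ 0.667  -0.0206  0.1168] [663.9, -21.0, 109.9, 54.6, 15.2]
0.13 0.14 64 [ 0.6678 -0.0148  0.1341] [665.7, -20.9, 20.8, 65.2, 7.3]
0.14 0.15 104 [ 0.67   -0.0188  0.1449] [665.6, -21.2, 21.7, 66.0, 7.6]
0.15 0.16 120 [ 0.6682 -0.0148  0.1555] [665.8, -21.4, 21.1, 66.9, 7.0]
0.16 0.165 109 [ 0.6669 -0.0157  0.1637] [665.0, -20.8, 22.6, 66.2, 7.4]
0.165 0.17 342 [ 0.6652 -0.0232  0.1659] [665.3, -20.9, 22.6, 65.6, 7.3]
```

View pics/w2.png

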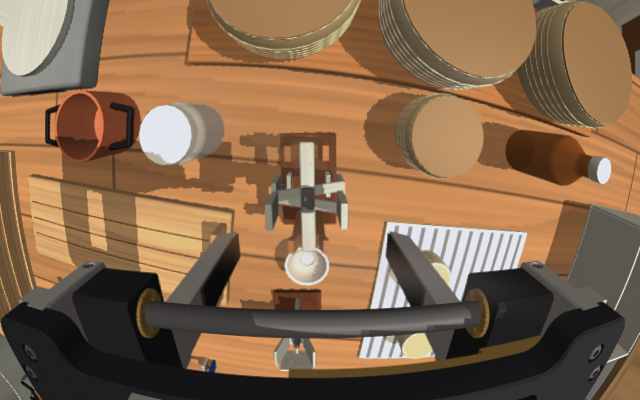

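Call:
{"fn": "move_arm", "kwargs": {
  "increments": [
    [[1, 0.015, -0.045, 0, 0, 0, -0.008], [1, 0.015, -0.045, 0.3, 0, 0, -0.008], [1, 0.015, -0.045, 0.55, 0, 0, -0.008], [1, 0.015, -0.045, 0.8, 0, 0, -0.008], [1, 0.015, -0.045, 0.94, 0, 0, -0.008], [1, 0.015, -0.045, 0.94, 0, 0, -0.008]]
  ]
}}

```text
time: 2.67
tool_pos: [0.6632, -0.0214, 0.3231]
ee_rot: [-3.14, 0.007, 0.125]
wrist_force: [-0.6, 0.1, -0.3]
width: 0.0943
```

```bash
python3 plan.py .6653 -.021 .3245 7.2
```

```text
t 2.67 pos [ 0.6632 -0.0214  0.3231] rpy [-179.93    0.4     7.14] w 0.0943 F [-0.6  0.1 -0.3] j [-0.12  0.37  1.19 -0.    1.59  1.33]
inc [ 0.021 -0.001 -0.014] [-0.001  0.004 -0.001]
```

Call:
{"fn": "move_arm", "kwargs": {
  "increments": [
    [[0.75, 0.01, 0, 0, 0, 0.004, 0], [0.65, 0.01, 0, 0, 0, 0.004, 0], [0.57, 0.01, 0, 0, 0, 0.004, 0], [0.57, 0.01, 0, 0, 0, 0.004, 0], [0.57, 0.01, 0, 0, 0, 0.004, 0], [0.57, 0.01, 0, 0, 0, 0.004, 0]]
  ]
}}

```text
time: 3.17
tool_pos: [0.6663, -0.0199, 0.3287]
ee_rot: [3.141, -0.009, 0.126]
wrist_force: [0.6, 0.3, 5.2]
width: 0.0581
```

```bash
python3 plan.py .6653 -.021 .3245 7.2;  python3 -c "
from h import *
e=snap('side','s1');crop(e[0],215,375,90,250,'s1c')"
```

```text
t 3.17 pos [ 0.6663 -0.0199  0.3287] rpy [179.95  -0.53   7.23] w 0.0581 F [0.6 0.3 5.2] j [-0.12  0.37  1.19  0.    1.58  1.33]
inc [-0.012  0.01   0.042] [ 0.001 -0.006  0.   ]
```

View pics/s1c.png

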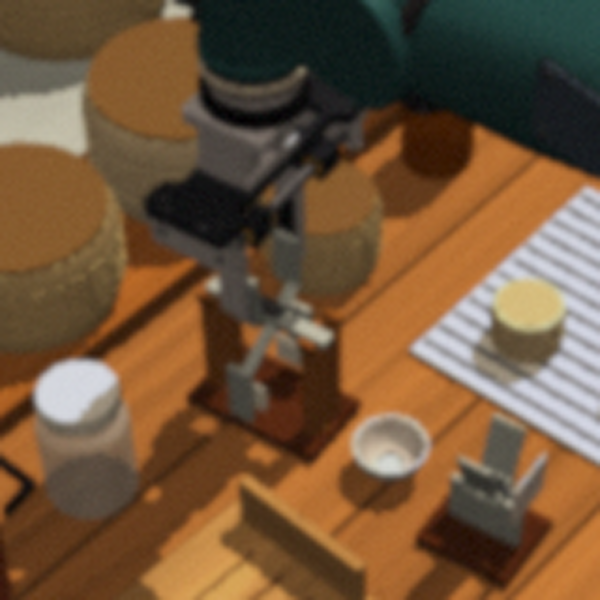

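Call:
{"fn": "move_arm", "kwargs": {
  "increments": [
    [[0.57, 0, 0, 0, 0, 0, 0], [0.57, 0, 0, 0, 0, 0, 0], [0.57, 0, 0, 0, 0, 0, 0]]
  ]
}}

```text
time: 3.47
tool_pos: [0.6663, -0.0198, 0.3287]
ee_rot: [3.141, -0.009, 0.126]
wrist_force: [-0.8, 0.0, 5.1]
width: 0.0539
```

```bash
python3 plan.py .6653 -.021 .3245 7.2
```

```text
t 3.47 pos [ 0.6663 -0.0198  0.3287] rpy [179.94  -0.53   7.23] w 0.0539 F [-0.8  0.   5.1] j [-0.12  0.37  1.19  0.    1.58  1.33]
inc [-0.012  0.01   0.042] [ 0.001 -0.006  0.   ]
```

Call:
{"fn": "move_arm", "kwargs": {
  "increments": [
    [[0.57, 0, 0, -0.05, 0, 0, 0], [0.57, 0, 0, -0.1, 0, 0, 0], [0.57, 0, 0, -0.15, 0, 0, 0], [0.57, 0, 0, -0.2, 0, 0, 0], [0.57, 0, 0, -0.2, 0, 0, 0]]
  ]
}}

```text
time: 3.88
tool_pos: [0.6662, -0.0198, 0.348]
ee_rot: [3.141, -0.008, 0.126]
wrist_force: [-0.4, -0.4, -1.5]
width: 0.0539
```

```bash
python3 plan.py .6653 -.021 .3245 7.2;python3 -c "
from h import *
e=snap('side','s2');crop(e[0],215,375,90,250,'s2c')"
```

```text
t 3.88 pos [ 0.6662 -0.0198  0.348 ] rpy [179.97  -0.47   7.23] w 0.0539 F [-0.4 -0.4 -1.5] j [-0.12  0.36  1.16  0.    1.62  1.33]
inc [-0.012  0.01   0.235] [ 0.    -0.005  0.   ]
```

View pics/s2c.png

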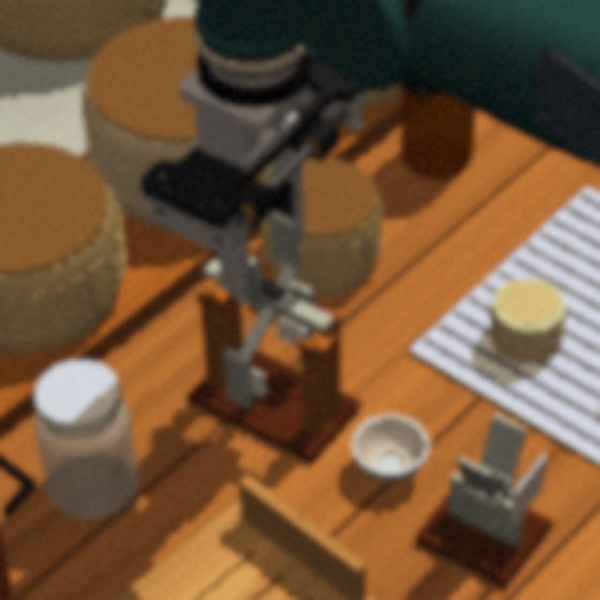

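Call:
{"fn": "move_arm", "kwargs": {
  "increments": [
    [[0.57, 0, 0, -0.2, 0, 0, 0], [0.57, 0, 0, -0.5, 0, 0, 0], [0.57, 0, 0, -0.8, 0, 0, 0], [0.57, 0, 0, -1, 0, 0, 0], [0.57, 0, 0, -1, 0, -0.005, 0]]
  ]
}}

```text
time: 4.35
tool_pos: [0.6651, -0.0199, 0.4533]
ee_rot: [3.139, -0.009, 0.126]
wrist_force: [0.5, 0.4, 0.5]
width: 0.054
```

```bash
python3 plan.py .5525 -.202 .45 87.2;python3 -c "
from h import *
e=snap('side','s3');crop(e[0],215,375,50,250,'s3c')
e=snap('scene','s4');crop(e[0],215,375,80,240,'s4c')"
```

```text
t 4.35 pos [ 0.6651 -0.0199  0.4533] rpy [179.84  -0.51   7.23] w 0.054 F [0.5 0.4 0.5] j [-0.11  0.35  0.97 -0.    1.82  1.33]
inc [-1.347  1.665  0.025] [ 0.005 -0.004 -0.889]
```

View pics/s3c.png

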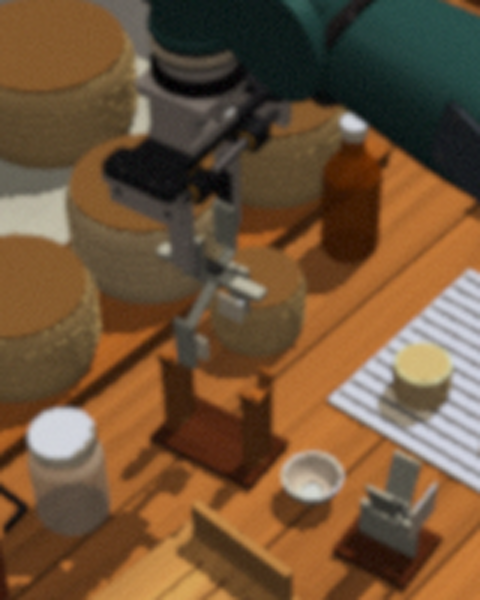

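View pics/s4c.png

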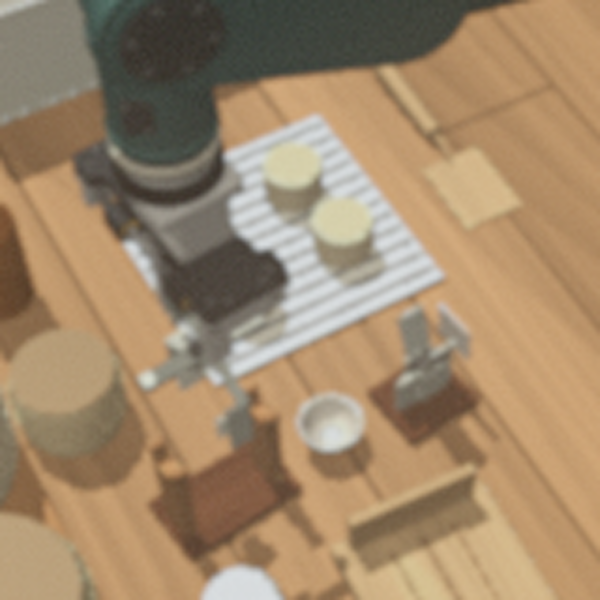

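Call:
{"fn": "move_arm", "kwargs": {
  "increments": [
    [[0.57, -0.1, 0.13, 0, 0, 0, -0.06], [0.57, -0.25, 0.3, 0, 0, 0, -0.13], [0.57, -0.4, 0.5, 0, 0, 0, -0.2], [0.57, -0.6, 0.7, 0, 0, 0, -0.27], [0.57, -0.7, 0.9, 0, 0, 0, -0.34], [0.57, -0.8, 1, 0, 0, 0, -0.41], [0.57, -0.8, 1, 0, 0, 0, -0.47], [0.57, -0.8, 1, 0, 0, 0, -0.47]]
  ]
}}

```text
time: 5.12
tool_pos: [0.5981, -0.1301, 0.4433]
ee_rot: [-3.135, 0.003, 0.864]
wrist_force: [-0.1, 1.9, -2.5]
width: 0.0538
```

```bash
python3 plan.py .5525 -.202 .45 87.2
```

```text
t 5.12 pos [ 0.5981 -0.1301  0.4433] rpy [-179.64    0.19   49.51] w 0.0538 F [-0.1  1.9 -2.5] j [-0.31  0.23  1.14 -0.    1.79  0.4 ]
inc [-0.843  0.12  -0.065] [-0.005  0.001 -0.419]
```

Call:
{"fn": "move_arm", "kwargs": {
  "increments": [
    [[0.57, -0.2, 0.03, 0, 0, 0, -0.06], [0.57, -0.4, 0.06, 0, 0, 0, -0.13], [0.57, -0.6, 0.09, -0.02, 0, 0, -0.2], [0.57, -0.84, 0.12, -0.06, 0, 0, -0.27], [0.57, -0.84, 0.12, -0.06, 0, 0, -0.34], [0.57, -0.84, 0.12, -0.06, 0, 0, -0.419], [0.57, -0.84, 0.12, -0.06, 0, 0, -0.419], [0.57, -0.84, 0.12, -0.06, -0.005, 0, -0.419]]
  ]
}}

```text
time: 5.78
tool_pos: [0.5535, -0.2006, 0.4508]
ee_rot: [3.139, 0.001, 1.518]
wrist_force: [-0.9, -0.8, -1.6]
width: 0.054
```

Run:
```python
from plan import *
from meas import *
plan(.5525,-.202,.45,87.2)
s=snap("wrist","w3");P=cloudw(s)
plan(.5525,-.202,.45,87.2)
for b in((.40,.49,-.36,-.262),(.40,.49,-.26,-.17),(.5,.6,-.25,-.15)):
    meas(P,b,[(.042,.056)])
for n in("scene","side"):
    a=snap(n,n+"1");P=cloud(a)
    for b in((.40,.49,-.36,-.262),(.40,.49,-.26,-.17),(.5,.6,-.25,-.15)):
        meas(P,b,[(.042,.056)])
```

```text
t 5.78 pos [ 0.5535 -0.2006  0.4508] rpy [1.7983e+02 8.0000e-02 8.6990e+01] w 0.054 F [-0.9 -0.8 -1.6] j [-0.44  0.17  1.19 -0.    1.78 -0.39]
inc [-0.015 -0.009  0.008] [ 0.002  0.001 -0.002]
t 5.83 pos [ 0.5535 -0.2005  0.4513] rpy [1.7976e+02 1.1000e-01 8.7040e+01] w 0.054 F [ 0.1  0.4 -1.6] j [-0.44  0.17  1.19 -0.    1.78 -0.39]
inc [-0.016 -0.009  0.013] [ 0.003  0.001 -0.002]
0.042 0.056 515 [ 0.4352 -0.2949  0.0488] [432.5, -296.0, 58.6, 25.8, 56.2]
0.042 0.056 1472 [ 0.4389 -0.217   0.0488] [437.4, -217.4, 58.8, 58.5, 18.2]
0.042 0.056 762 [ 0.5509 -0.2016  0.0486] [552.3, -202.3, 50.8, 58.7, 85.7]
0.042 0.056 131 [ 0.4449 -0.2993  0.0483] [446.2, -303.1, 59.8, 55.5, 35.7]
0.042 0.056 171 [ 0.4392 -0.215   0.0481] [437.7, -215.5, 57.3, 57.8, 61.3]
0.042 0.056 188 [ 0.5548 -0.1983  0.0481] [553.5, -201.3, 57.2, 59.2, 1.3]
0.042 0.056 238 [ 0.443  -0.3036  0.048 ] [443.6, -305.9, 60.5, 58.3, 86.7]
0.042 0.056 261 [ 0.4337 -0.2169  0.0479] [433.9, -218.3, 58.3, 62.4, 3.1]
0.042 0.056 238 [ 0.5488 -0.2014  0.0483] [549.0, -202.0, 59.8, 58.9, 50.8]
```

View pics/w3.png

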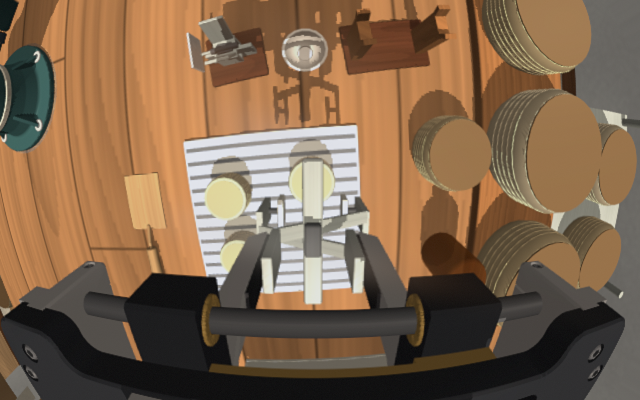

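View pics/side1.png

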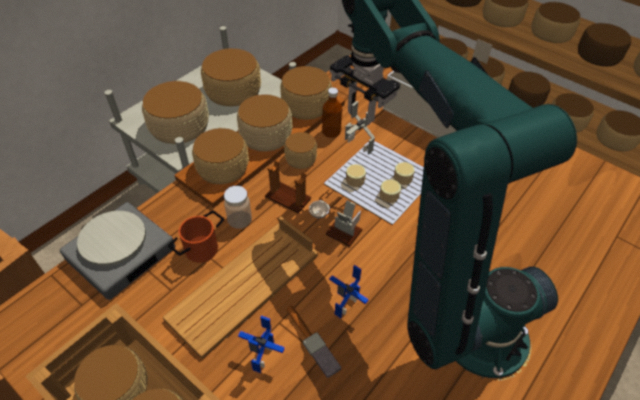

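Run:
```python
from meas import *
s=load("w3");P=cloudw(s)
meas(P,(.45,.65,-.3,-.1),[(.16,.17),(.17,.18),(.18,.19),(.19,.2),(.2,.21),(.21,.22),(.22,.225),(.225,.23),(.23,.235),(.235,.24),(.24,.25),(.25,.26),(.26,.27),(.27,.28),(.28,.29),(.29,.3)])
```

```text
0.16 0.17 245 [ 0.5473 -0.2018  0.1651] [554.1, -200.8, 88.4, 24.0, 4.2]
0.17 0.18 364 [ 0.5458 -0.2019  0.1736] [553.4, -205.0, 24.3, 89.6, 87.0]
0.18 0.19 81 [ 0.5496 -0.1995  0.1858] [553.7, -205.0, 20.1, 89.3, 87.1]
0.19 0.2 81 [ 0.5414 -0.1999  0.1955] [553.4, -204.1, 18.8, 89.7, 87.5]
0.2 0.21 495 [ 0.5614 -0.2028  0.2039] [553.7, -203.6, 19.4, 89.2, 87.1]
0.21 0.22 330 [ 0.5683 -0.2018  0.2157] [556.8, -203.7, 56.5, 15.0, 13.0]
0.22 0.225 177 [ 0.5556 -0.2045  0.222 ] [553.6, -204.8, 34.4, 10.5, 26.5]
0.225 0.23 94 [ 0.554  -0.1719  0.2293] [553.6, -204.1, 108.7, 15.0, 88.1]
0.23 0.235 2411 [ 0.5539 -0.2001  0.2318] [553.5, -204.7, 29.3, 109.3, 5.2]
0.235 0.24 966 [ 0.5536 -0.2043  0.2381] [552.0, -204.8, 24.0, 44.6, 88.0]
0.24 0.25 292 [ 0.5543 -0.2018  0.2435] [553.7, -204.8, 23.1, 53.7, 87.3]
0.25 0.26 332 [ 0.5537 -0.1961  0.2559] [553.5, -203.2, 23.0, 73.6, 86.6]
0.26 0.27 546 [ 0.5544 -0.1965  0.2651] [553.7, -203.7, 24.0, 77.8, 86.8]
0.27 0.28 606 [ 0.5542 -0.1958  0.2752] [553.7, -203.0, 23.0, 77.2, 86.7]
0.28 0.29 1434 [ 0.5537 -0.2002  0.2864] [553.8, -203.7, 24.4, 78.3, 87.0]
0.29 0.3 648 [ 0.5542 -0.1953  0.2951] [553.8, -200.9, 18.8, 78.1, 86.8]
```

Call:
{"fn": "move_arm", "kwargs": {
  "increments": [
    [[0.45, 0.02, -0.015, 0, 0, 0, 0], [0.35, 0.02, -0.015, 0, 0, 0, 0], [0.32, 0.02, -0.015, 0.2, 0, 0, 0], [0.32, 0.02, -0.015, 0.45, 0, 0, 0], [0.32, 0.02, -0.015, 0.65, 0.003, 0, 0], [0.32, 0.02, -0.015, 0.65, 0.003, 0, 0]]
  ]
}}

```text
time: 6.43
tool_pos: [0.5515, -0.1985, 0.3825]
ee_rot: [-3.134, -0.001, 1.522]
wrist_force: [-0.4, 0.5, -1.7]
width: 0.0305
```

Run:
```python
from plan import *
from meas import *
plan(.552,-.1983,.3165,87.2)
s=snap("wrist","w4");P=cloudw(s)
meas(P,(.45,.65,-.3,-.1),[(.042,.056),(.09,.1),(.1,.12),(.16,.165),(.165,.17),(.17,.175),(.2,.21),(.21,.22),(.22,.23)])
```

```text
t 6.43 pos [ 0.5515 -0.1985  0.3825] rpy [-1.7955e+02 -4.0000e-02  8.7210e+01] w 0.0305 F [-0.4  0.5 -1.7] j [-0.44  0.18  1.32 -0.    1.66 -0.39]
inc [0.002 0.01  0.66 ] [-0.005 -0.     0.   ]
0.042 0.056 2120 [ 0.5182 -0.2158  0.0485] [514.1, -234.6, 144.9, 104.8, 9.5]
0.09 0.1 290 [ 0.5433 -0.1991  0.0953] [548.1, -201.9, 25.3, 112.4, 87.2]
0.1 0.12 453 [ 0.535  -0.1986  0.1072] [548.4, -202.4, 25.6, 113.2, 87.1]
0.16 0.165 2398 [ 0.5496 -0.1961  0.1631] [550.6, -202.0, 109.5, 22.2, 83.9]
0.165 0.17 235 [ 0.5497 -0.2019  0.1689] [549.6, -211.1, 16.6, 85.2, 0.8]
0.17 0.175 613 [ 0.5492 -0.2016  0.1713] [549.8, -202.2, 23.0, 27.5, 87.4]
0.2 0.21 509 [ 0.5501 -0.1919  0.2049] [550.0, -200.5, 23.0, 54.7, 87.4]
0.21 0.22 1263 [ 0.5505 -0.1968  0.2172] [549.8, -200.8, 23.8, 54.7, 87.3]
0.22 0.23 707 [ 0.55   -0.1936  0.2244] [549.9, -200.5, 23.0, 55.2, 87.0]
```

View pics/w4.png

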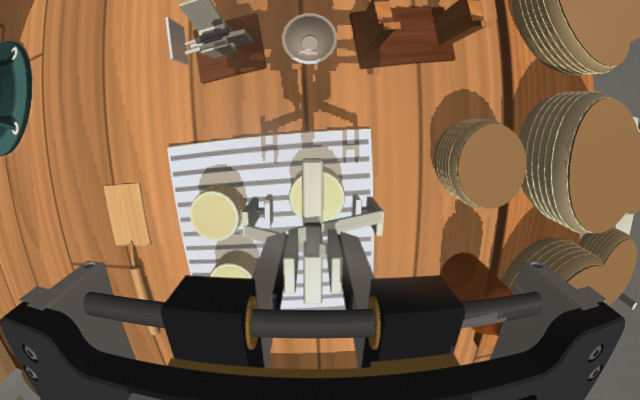

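Call:
{"fn": "move_arm", "kwargs": {
  "increments": [
    [[0.32, 0, 0.02, 0.1, -0.005, 0, 0], [0.32, 0, 0.02, 0.25, -0.005, 0, 0], [0.32, 0, 0.02, 0.4, -0.005, 0, 0], [0.32, 0, 0.02, 0.5, -0.005, 0, 0], [0.32, 0, 0.02, 0.6, -0.005, 0, 0], [0.32, 0, 0.02, 0.65, -0.005, 0, 0], [0.32, 0, 0.02, 0.65, -0.005, 0, 0]]
  ]
}}

```text
time: 7.07
tool_pos: [0.5541, -0.1992, 0.322]
ee_rot: [3.134, 0.002, 1.522]
wrist_force: [-0.4, 1.2, -0.2]
width: 0.0304
```

Run:
```python
from plan import *
from meas import *
plan(.552,-.1983,.3165,87.2)
s=snap("wrist","w5");P=cloudw(s)
crop(s[0],160,480,80,320,"w5c")
meas(P,(.5,.61,-.27,-.14),[(.025,.03),(.03,.035),(.042,.052),(.09,.095),(.095,.1),(.1,.105)])
```

```text
t 7.07 pos [ 0.5541 -0.1992  0.322 ] rpy [1.7957e+02 1.3000e-01 8.7230e+01] w 0.0304 F [-0.4  1.2 -0.2] j [-0.44  0.2   1.41  0.    1.53 -0.39]
inc [ 0.008 -0.022  0.055] [0.005 0.001 0.   ]
0.025 0.03 95 [ 0.5491 -0.1956  0.0271] [555.0, -193.4, 109.3, 40.1, 1.7]
0.03 0.035 168 [ 0.5472 -0.1946  0.033 ] [554.6, -191.5, 108.2, 37.7, 1.1]
0.042 0.052 2049 [ 0.548  -0.1971  0.0481] [553.7, -199.7, 52.0, 107.7, 75.6]
0.09 0.095 152 [ 0.5774 -0.1984  0.0924] [555.3, -198.8, 55.2, 11.0, 0.1]
0.095 0.1 134 [ 0.5673 -0.1888  0.0977] [562.4, -182.1, 65.5, 28.8, 83.3]
0.1 0.105 2399 [ 0.5556 -0.1981  0.1027] [556.6, -203.6, 109.3, 22.2, 83.9]
```

View pics/w5c.png

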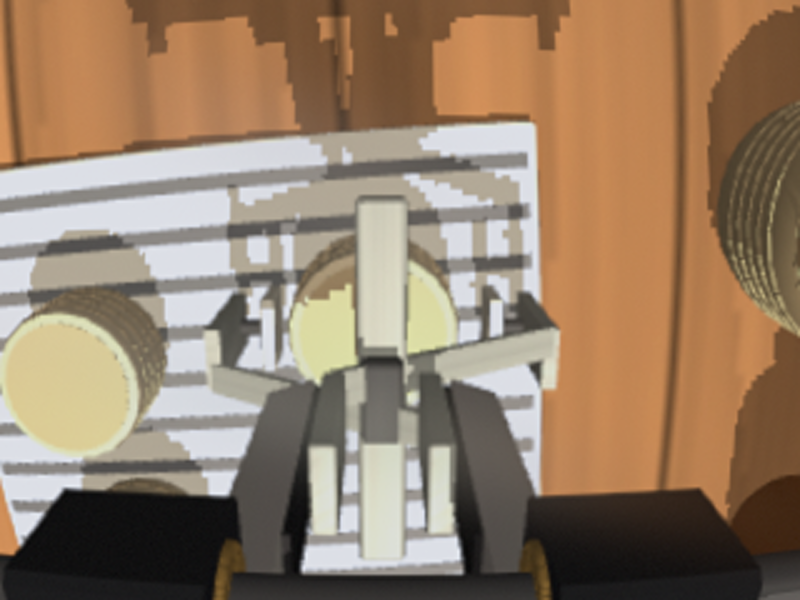

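Call:
{"fn": "move_arm", "kwargs": {
  "increments": [
    [[0.32, 0, -0.012, 0.03, 0.003, 0, 0], [0.32, 0, -0.012, 0.05, 0.003, 0, 0], [0.32, 0, -0.012, 0.05, 0.003, 0, 0]]
  ]
}}

```text
time: 7.37
tool_pos: [0.553, -0.1992, 0.318]
ee_rot: [3.137, 0.003, 1.522]
wrist_force: [-1.3, -0.2, -1.2]
width: 0.0302
```

Run:
```python
from plan import *
from meas import *
plan(.552,-.1983,.3165,87.2)
s=snap("wrist","w6");P=cloudw(s)
crop(s[0],160,480,80,320,"w6c")
meas(P,(.5,.61,-.27,-.14),[(.09,.095),(.095,.1),(.1,.105)])
```

```text
t 7.37 pos [ 0.553  -0.1992  0.318 ] rpy [1.7974e+02 1.7000e-01 8.7230e+01] w 0.0302 F [-1.3 -0.2 -1.2] j [-0.44  0.2   1.42 -0.    1.52 -0.39]
inc [ 0.009 -0.011  0.015] [0.003 0.002 0.   ]
0.09 0.095 119 [ 0.5692 -0.1936  0.0924] [563.3, -175.7, 12.9, 58.7, 17.3]
0.095 0.1 2269 [ 0.554  -0.1957  0.0985] [555.2, -203.9, 109.6, 23.1, 83.9]
0.1 0.105 260 [ 0.5531 -0.2184  0.1015] [552.3, -206.4, 101.5, 15.2, 88.3]
```

View pics/w6c.png

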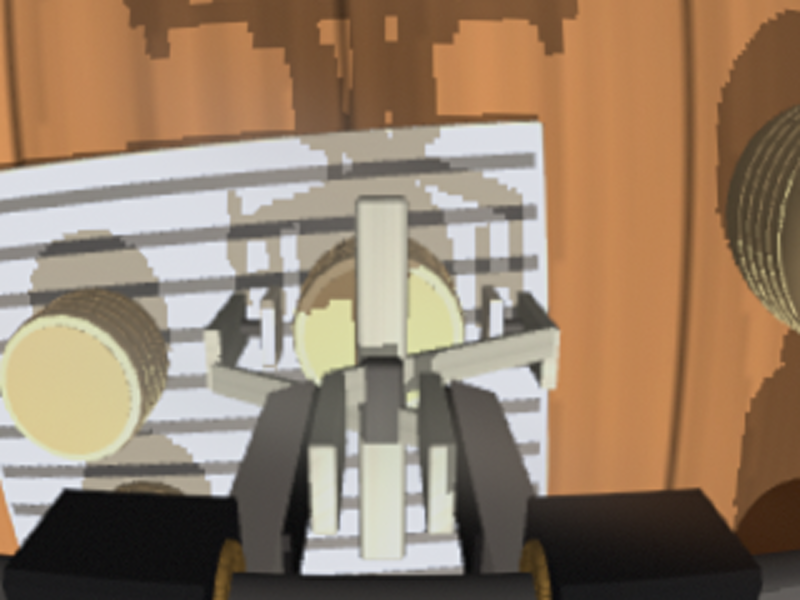

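Call:
{"fn": "move_arm", "kwargs": {
  "increments": [
    [[0.38, 0.015, 0, 0.01, 0, 0, 0], [0.44, 0.015, 0, 0.01, 0, 0, 0], [0.5, 0.015, 0, 0.01, 0, 0, 0], [0.54, 0.015, 0, 0.01, 0, 0, 0], [0.57, 0.015, 0, 0.01, 0, 0, 0], [0.57, 0.015, 0, 0.01, 0, 0, 0], [0.57, 0.015, 0, 0.01, 0, 0, 0]]
  ]
}}

```text
time: 8.0
tool_pos: [0.5531, -0.1977, 0.3166]
ee_rot: [3.138, 0.003, 1.522]
wrist_force: [0.1, 1.4, -3.4]
width: 0.054
```

Call:
{"fn": "move_arm", "kwargs": {
  "increments": [
    [[0.57, 0, 0, -0.1, 0, 0, 0], [0.57, 0, 0, -0.25, 0, 0, 0], [0.57, 0, 0, -0.4, 0, 0, 0], [0.57, 0, 0, -0.6, 0, 0, 0], [0.57, 0, 0, -0.6, 0, 0, 0]]
  ]
}}

```text
time: 8.42
tool_pos: [0.5534, -0.1978, 0.3826]
ee_rot: [3.129, 0.006, 1.522]
wrist_force: [1.3, 0.2, -1.3]
width: 0.0541
```

Run:
```python
from plan import *
from meas import *
plan(.552,-.1983,.47,87.2)
s=snap("wrist","w7")
s=snap("side","s5");crop(s[0],290,450,50,210,"s5c",3.5)
```

```text
t 8.42 pos [ 0.5534 -0.1978  0.3826] rpy [179.26   0.37  87.23] w 0.0541 F [ 1.3  0.2 -1.3] j [-0.44  0.17  1.32 -0.    1.64 -0.39]
inc [-0.012 -0.003 -0.874] [0.008 0.004 0.   ]
```

View pics/w7.png

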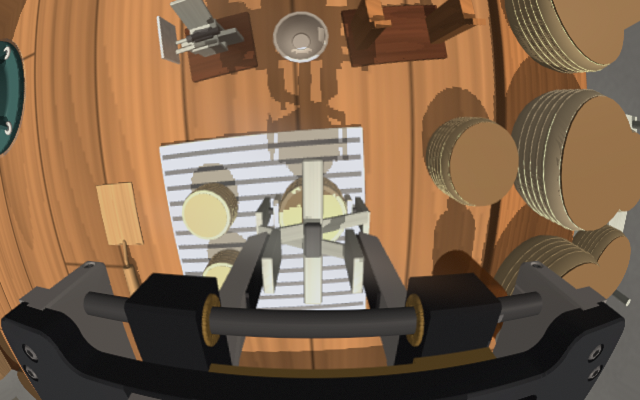

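View pics/s5c.png

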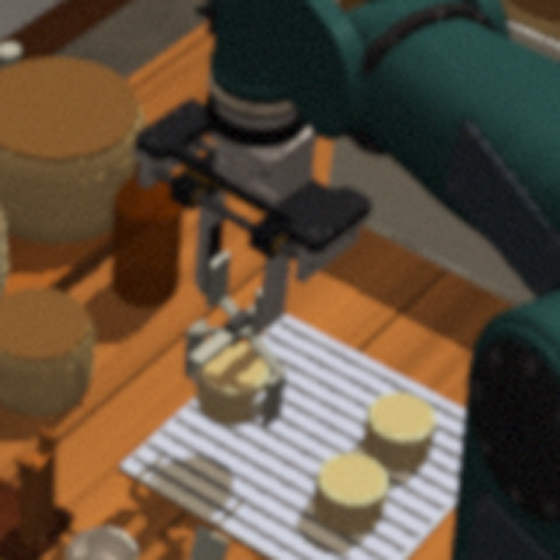

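Call:
{"fn": "move_arm", "kwargs": {
  "increments": [
    [[0.57, 0, 0, -0.2, 0, 0, 0], [0.57, 0.1, 0, -0.4, 0, 0, 0], [0.57, 0.3, 0, -0.6, 0, 0, 0], [0.57, 0.55, 0, -0.75, 0, 0, 0], [0.57, 0.8, 0, -0.87, 0.005, 0, 0], [0.57, 1, 0, -0.87, 0.005, 0, 0], [0.57, 1, 0, -0.87, 0.005, 0, 0]]
  ]
}}

```text
time: 9.1
tool_pos: [0.5575, -0.0942, 0.4634]
ee_rot: [-3.138, 0.0, 1.527]
wrist_force: [-0.4, -0.1, -3.8]
width: 0.054
```

```bash
python3 plan.py .5516 .408 .47 87.3
```

```text
t 9.1 pos [ 0.5575 -0.0942  0.4634] rpy [-1.7979e+02  2.0000e-02  8.7500e+01] w 0.054 F [-0.4 -0.1 -3.8] j [-0.27  0.12  1.22 -0.    1.81 -0.22]
inc [ 5.014 -0.278 -0.066] [-0.002  0.     0.002]
```

Call:
{"fn": "move_arm", "kwargs": {
  "increments": [
    [[0.57, 0.3, -0.015, -0.02, 0, 0, 0], [0.57, 0.6, -0.03, -0.05, 0, 0, 0], [0.57, 0.9, -0.045, -0.06, 0, 0, 0], [0.57, 1, -0.055, -0.06, 0, 0, 0]]
  ]
}}

```text
time: 9.43
tool_pos: [0.5566, 0.0054, 0.4678]
ee_rot: [-3.135, 0.001, 1.526]
wrist_force: [-0.2, 0.3, -2.1]
width: 0.0537
```

Call:
{"fn": "move_arm", "kwargs": {
  "increments": [
    [[0.57, 0.3, -0.015, 0, 0, 0, 0], [0.57, 0.6, -0.03, 0, 0, 0, 0], [0.57, 0.9, -0.045, 0, 0, 0, 0], [0.57, 1, -0.055, 0, 0, 0, 0]]
  ]
}}

```text
time: 9.77
tool_pos: [0.556, 0.1054, 0.4672]
ee_rot: [-3.135, 0.002, 1.526]
wrist_force: [-0.1, -0.2, -1.9]
width: 0.0536
```

Call:
{"fn": "move_arm", "kwargs": {
  "increments": [
    [[0.57, 0.3, -0.015, 0, 0, 0, 0], [0.57, 0.6, -0.03, 0, 0, 0, 0], [0.57, 0.9, -0.045, 0, 0, 0, 0], [0.57, 1, -0.055, 0, 0, 0, 0]]
  ]
}}

```text
time: 10.1
tool_pos: [0.5555, 0.2054, 0.4669]
ee_rot: [-3.135, 0.002, 1.525]
wrist_force: [-0.6, -1.1, -2.4]
width: 0.0542
```

Call:
{"fn": "move_arm", "kwargs": {
  "increments": [
    [[0.57, 0.3, -0.015, 0, 0, 0, 0], [0.57, 0.6, -0.03, 0, 0, 0, 0], [0.57, 0.9, -0.045, 0, 0, 0, 0], [0.57, 1, -0.055, 0, 0, 0, 0], [0.57, 1, -0.055, 0, 0, 0, 0]]
  ]
}}

```text
time: 10.52
tool_pos: [0.555, 0.3045, 0.4667]
ee_rot: [-3.136, 0.004, 1.525]
wrist_force: [0.2, -0.8, -2.5]
width: 0.054
```

```bash
python3 plan.py .5516 .408 .45 87.3
```

```text
t 10.52 pos [0.555  0.3045 0.4667] rpy [-179.66    0.26   87.37] w 0.054 F [ 0.2 -0.8 -2.5] j [ 0.41  0.28  1.03 -0.    1.84  0.46]
inc [ 1.033 -0.08   0.162] [-0.004  0.003  0.001]
```

Call:
{"fn": "move_arm", "kwargs": {
  "increments": [
    [[0.57, 0.3, -0.03, 0, 0, 0, 0], [0.57, 0.6, -0.05, 0.1, 0, 0, 0], [0.57, 0.9, -0.08, 0.2, 0, 0, 0], [0.57, 1, -0.08, 0.4, 0, 0, 0], [0.57, 1, -0.08, 0.65, 0, 0, 0], [0.57, 1, -0.08, 0.85, -0.003, 0.002, 0], [0.57, 1, -0.08, 1, -0.003, 0.002, 0], [0.57, 1, -0.08, 1, -0.003, 0.002, 0]]
  ]
}}

```text
time: 11.18
tool_pos: [0.5517, 0.4008, 0.3625]
ee_rot: [-3.135, 0.007, 1.52]
wrist_force: [-0.3, -0.4, -4.1]
width: 0.0537
```

Run:
```python
from plan import *
from meas import *
plan(.5516,.408,.3315,87.3)
s=snap("wrist","w8")
P=cloudw(s);meas(P,(.48,.64,.3,.5),[(.095,.1),(.1,.105),(.14,.145),(.145,.15),(.15,.155)])
s=snap("side","s6");crop(s[0],100,340,200,360,"s6c",3.3)
```

```text
t 11.18 pos [0.5517 0.4008 0.3625] rpy [-179.63    0.4    87.11] w 0.0537 F [-0.3 -0.4 -4.1] j [ 0.55  0.4   1.08 -0.    1.68  0.6 ]
inc [ 0.074 -0.002  0.309] [-0.004  0.004 -0.002]
0.095 0.1 34 [0.54   0.3959 0.0971] [549.2, 392.7, 18.1, 89.8, 86.9]
0.1 0.105 35 [0.5346 0.3991 0.1026] [549.3, 393.8, 16.4, 88.7, 87.2]
0.14 0.145 1559 [0.5487 0.3794 0.1421] [550.2, 393.1, 29.8, 106.3, 4.8]
0.145 0.15 943 [0.5494 0.3946 0.1477] [547.8, 394.5, 23.2, 45.5, 85.7]
0.15 0.155 152 [0.5492 0.3958 0.1517] [549.8, 394.2, 22.2, 53.4, 86.9]
```

View pics/w8.png

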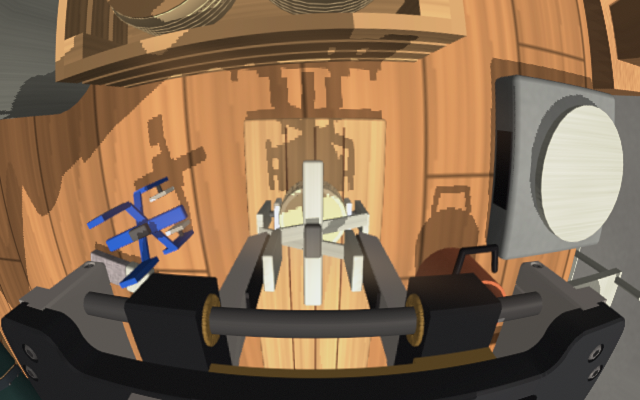

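View pics/s6c.png

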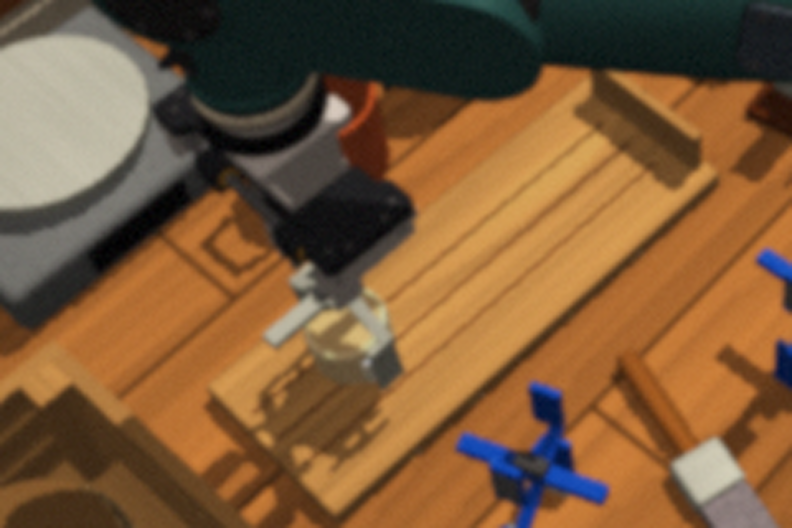

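Call:
{"fn": "move_arm", "kwargs": {
  "increments": [
    [[0.57, 0.03, 0, 0.1, -0.004, 0.003, 0], [0.57, 0.03, 0, 0.2, -0.004, 0.003, 0], [0.57, 0.03, 0, 0.27, -0.004, 0.003, 0], [0.57, 0.03, 0, 0.3, -0.004, 0.003, 0], [0.57, 0.03, 0, 0.3, -0.004, 0.003, 0], [0.57, 0.03, 0, 0.3, -0.004, 0.003, 0]]
  ]
}}

```text
time: 11.78
tool_pos: [0.5514, 0.4061, 0.3383]
ee_rot: [3.134, -0.005, 1.522]
wrist_force: [-0.1, 0.0, -2.1]
width: 0.0537
```

```bash
python3 plan.py .5516 .408 .3315 87.3
```

```text
t 11.78 pos [0.5514 0.4061 0.3383] rpy [179.58  -0.27  87.23] w 0.0537 F [-0.1  0.  -2.1] j [ 0.55  0.41  1.12 -0.    1.61  0.6 ]
inc [0.019 0.    0.068] [ 0.005 -0.003 -0.001]
```

Call:
{"fn": "move_arm", "kwargs": {
  "increments": [
    [[0.57, 0, 0, 0.03, 0, 0, 0], [0.57, 0, 0, 0.05, 0, 0, 0], [0.57, 0, 0, 0.06, 0, 0, 0], [0.57, 0, 0, 0.06, 0, 0, 0]]
  ]
}}

```text
time: 12.12
tool_pos: [0.5515, 0.4062, 0.3331]
ee_rot: [3.133, -0.005, 1.522]
wrist_force: [0.2, -0.5, -0.2]
width: 0.054
```

Run:
```python
from plan import *
from meas import *
plan(.5516,.408,.3305,87.3)
s=snap("wrist","w9")
P=cloudw(s);meas(P,(.48,.64,.3,.5),[(.1,.105),(.105,.11),(.11,.115),(.115,.12)])
```

```text
t 12.12 pos [0.5515 0.4062 0.3331] rpy [179.51  -0.3   87.23] w 0.054 F [ 0.2 -0.5 -0.2] j [ 0.55  0.41  1.12 -0.    1.6   0.6 ]
inc [ 0.018 -0.     0.026] [ 0.005 -0.003 -0.001]
0.1 0.105 187 [0.5545 0.4022 0.102 ] [556.5, 421.4, 66.0, 26.7, 79.9]
0.105 0.11 357 [0.555  0.4439 0.1094] [553.5, 424.4, 64.4, 15.5, 88.6]
0.11 0.115 2090 [0.5528 0.4002 0.1119] [552.1, 401.6, 29.6, 108.1, 5.7]
0.115 0.12 936 [0.5527 0.4026 0.1181] [557.5, 390.1, 36.0, 63.7, 21.6]
```

Call:
{"fn": "move_arm", "kwargs": {
  "increments": [
    [[0.53, 0, 0, 0, 0, 0, 0], [0.49, 0, 0, 0, 0, 0, 0], [0.45, 0, 0, 0, 0, 0, 0], [0.4, 0, 0, 0, 0, 0, 0], [0.36, 0, 0, 0, 0, 0, 0], [0.32, 0, 0, 0, 0, 0, 0], [0.31, 0, 0, 0, 0, 0, 0], [0.31, 0, 0, 0, 0, 0, 0]]
  ]
}}

```text
time: 12.83
tool_pos: [0.5514, 0.4063, 0.332]
ee_rot: [3.135, -0.005, 1.523]
wrist_force: [0.3, 1.8, -1.0]
width: 0.0298
```

Run:
```python
from plan import *
from meas import *
plan(.5516,.408,.3305,87.3)
s=snap("wrist","w10");crop(s[0],160,480,80,320,"w10c",2)
```

```text
t 12.83 pos [0.5514 0.4063 0.332 ] rpy [179.6   -0.28  87.24] w 0.0298 F [ 0.3  1.8 -1. ] j [0.55 0.41 1.12 0.   1.6  0.6 ]
inc [0.017 0.002 0.015] [ 0.004 -0.003 -0.001]
```

View pics/w10c.png

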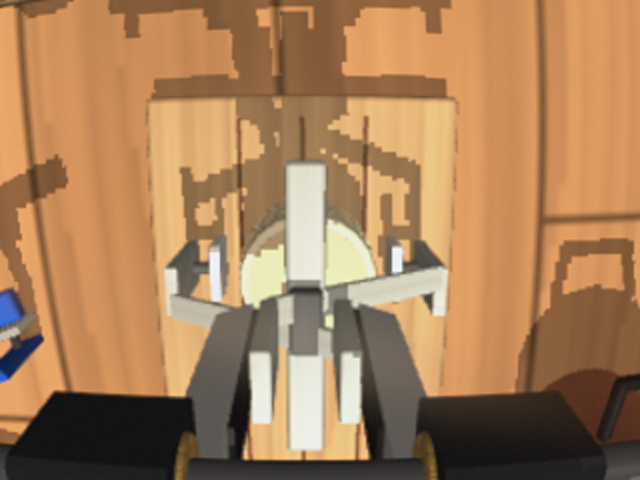

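Call:
{"fn": "move_arm", "kwargs": {
  "increments": [
    [[0.31, 0, 0, -0.15, 0, 0, 0], [0.31, 0, 0, -0.4, 0, 0, 0], [0.31, 0, 0, -0.7, 0, 0, 0], [0.31, 0, 0, -1, 0, 0, 0], [0.31, -0.2, -0.03, -1, 0, 0, 0], [0.31, -0.5, -0.1, -1, 0, 0, 0], [0.31, -0.8, -0.15, -1, 0.003, 0, 0], [0.31, -1, -0.19, -1, 0.003, 0, 0]]
  ]
}}

```text
time: 13.55
tool_pos: [0.5263, 0.305, 0.4321]
ee_rot: [3.139, -0.004, 1.522]
wrist_force: [-0.2, 0.6, -1.8]
width: 0.0294
```

Run:
```python
from plan import *
from meas import *
plan(.4365,-.213,.45,87.2)
s=snap("scene","sc2");P=cloud(s);crop(s[0],230,430,90,340,"sc2c",2.4)
for b in((.40,.49,-.36,-.262),(.40,.49,-.26,-.17),(.5,.6,.3,.45)): meas(P,b,[(.042,.056),(.056,.068)])
```

```text
t 13.55 pos [0.5263 0.305  0.4321] rpy [179.82  -0.24  87.19] w 0.0294 F [-0.2  0.6 -1.8] j [0.43 0.21 1.17 0.   1.75 0.48]
inc [-5.217 -0.643 -0.204] [ 0.002 -0.003 -0.   ]
0.042 0.056 160 [ 0.4483 -0.3015  0.0484] [448.1, -303.1, 57.5, 56.9, 10.5]
0.042 0.056 175 [ 0.4394 -0.2146  0.048 ] [438.9, -215.6, 57.8, 58.4, 74.4]
0.042 0.056 36 [0.5704 0.4151 0.0492] [566.6, 405.4, 32.8, 59.8, 22.6]
0.056 0.068 336 [0.5556 0.4016 0.0623] [554.7, 400.9, 57.3, 58.1, 78.8]
```

View pics/sc2c.png

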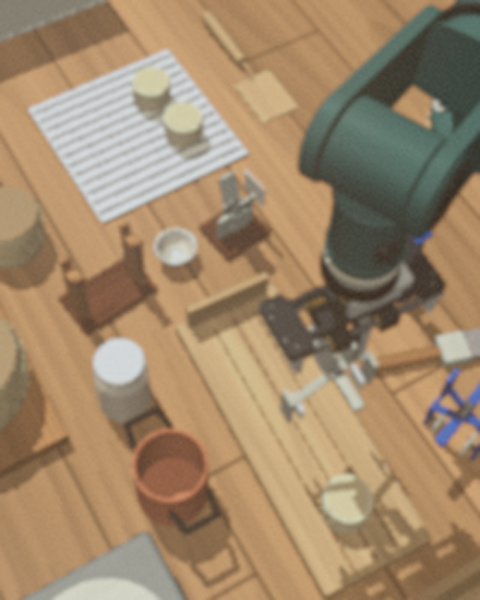

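Call:
{"fn": "move_arm", "kwargs": {
  "increments": [
    [[0.31, -0.3, -0.04, -0.1, 0, 0, 0], [0.31, -0.6, -0.08, -0.2, 0, 0, 0], [0.31, -0.9, -0.12, -0.2, 0, 0, 0], [0.31, -1, -0.13, -0.2, 0, 0, 0]]
  ]
}}

```text
time: 13.93
tool_pos: [0.5084, 0.2048, 0.4527]
ee_rot: [3.136, -0.004, 1.52]
wrist_force: [0.8, -0.1, -0.5]
width: 0.0295
```

Call:
{"fn": "move_arm", "kwargs": {
  "increments": [
    [[0.31, -0.3, -0.04, 0, 0, 0, 0], [0.31, -0.6, -0.08, 0, 0, 0, 0], [0.31, -0.9, -0.12, 0, 0, 0, 0], [0.31, -1, -0.13, 0, 0, 0, 0]]
  ]
}}

```text
time: 14.27
tool_pos: [0.4907, 0.1059, 0.4507]
ee_rot: [3.139, -0.004, 1.52]
wrist_force: [0.1, 0.1, -1.2]
width: 0.0295
```

Call:
{"fn": "move_arm", "kwargs": {
  "increments": [
    [[0.31, -0.3, -0.04, 0, 0, 0, 0], [0.31, -0.6, -0.08, 0, 0, 0, 0], [0.31, -0.9, -0.12, 0, 0, 0, 0], [0.31, -1, -0.13, 0, 0, 0, 0]]
  ]
}}

```text
time: 14.6
tool_pos: [0.4731, 0.0069, 0.45]
ee_rot: [3.139, -0.004, 1.52]
wrist_force: [0.4, 0.3, -0.3]
width: 0.03
```

Call:
{"fn": "move_arm", "kwargs": {
  "increments": [
    [[0.31, -0.3, -0.04, 0, 0, 0, 0], [0.31, -0.6, -0.08, 0, 0, 0, 0], [0.31, -0.9, -0.12, 0, 0, 0, 0], [0.31, -1, -0.13, 0, 0, 0, 0]]
  ]
}}

```text
time: 14.93
tool_pos: [0.4555, -0.0922, 0.4493]
ee_rot: [3.139, -0.004, 1.52]
wrist_force: [0.6, -0.8, -1.2]
width: 0.0297
```

```bash
python3 plan.py .4365 -.213 .45 87.2
```

```text
t 14.93 pos [ 0.4555 -0.0922  0.4493] rpy [179.85  -0.25  87.08] w 0.0297 F [ 0.6 -0.8 -1.2] j [-0.32 -0.11  1.48  0.    1.77 -0.27]
inc [-1.216 -0.128 -0.012] [ 0.002 -0.003 -0.001]
```

Call:
{"fn": "move_arm", "kwargs": {
  "increments": [
    [[0.31, -0.3, -0.04, 0, 0, 0, 0], [0.31, -0.6, -0.08, 0, 0, 0, 0], [0.31, -0.9, -0.12, 0, 0, 0, 0], [0.31, -1, -0.13, 0, 0, 0, 0]]
  ]
}}

```text
time: 15.27
tool_pos: [0.4379, -0.1915, 0.4486]
ee_rot: [3.139, -0.005, 1.52]
wrist_force: [0.0, 0.0, -2.3]
width: 0.0294
```

Call:
{"fn": "move_arm", "kwargs": {
  "increments": [
    [[0.31, -0.21, 0, 0, 0, 0, 0], [0.31, -0.21, 0, 0.1, 0, -0.002, 0], [0.31, -0.21, 0, 0.3, 0, -0.002, 0], [0.31, -0.21, 0, 0.5, 0, -0.002, 0], [0.31, -0.21, 0, 0.65, 0, -0.002, 0], [0.31, -0.21, 0, 0.65, 0, -0.002, 0]]
  ]
}}

```text
time: 15.77
tool_pos: [0.4369, -0.2083, 0.3793]
ee_rot: [-3.138, -0.007, 1.524]
wrist_force: [-0.5, -0.2, -2.8]
width: 0.0295
```

Run:
```python
from plan import *
from meas import *
plan(.4365,-.213,.3165,87.2)
s=snap("wrist","w11");P=cloudw(s);crop(s[0],120,480,80,320,"w11c",2)
meas(P,(.38,.5,-.27,-.17),[(.042,.056)])
meas(P,(.37,.52,-.29,-.13),[(.09,.1),(.1,.12),(.155,.16),(.16,.165),(.165,.17),(.17,.175)])
```

```text
t 15.77 pos [ 0.4369 -0.2083  0.3793] rpy [-179.78   -0.42   87.32] w 0.0295 F [-0.5 -0.2 -2.8] j [-0.56 -0.05  1.56  0.    1.64 -0.52]
inc [-0.051  0.     0.628] [-0.002 -0.005  0.001]
0.042 0.056 1254 [ 0.4378 -0.2151  0.0486] [436.5, -213.9, 59.6, 48.2, 7.8]
0.09 0.1 361 [ 0.4256 -0.21    0.0959] [436.0, -208.4, 112.7, 25.1, 4.4]
0.1 0.12 265 [ 0.417  -0.2108  0.1066] [435.3, -214.1, 25.2, 114.0, 87.3]
0.155 0.16 2281 [ 0.436  -0.2072  0.1574] [437.2, -212.0, 109.4, 21.8, 84.0]
0.16 0.165 451 [ 0.4356 -0.2137  0.1639] [435.6, -232.3, 17.2, 65.0, 2.1]
0.165 0.17 356 [ 0.4354 -0.2119  0.1662] [435.4, -211.8, 22.3, 29.5, 85.1]
0.17 0.175 39 [ 0.4352 -0.2011  0.1726] [435.6, -201.4, 1.7, 29.4, 87.4]
```

View pics/w11c.png

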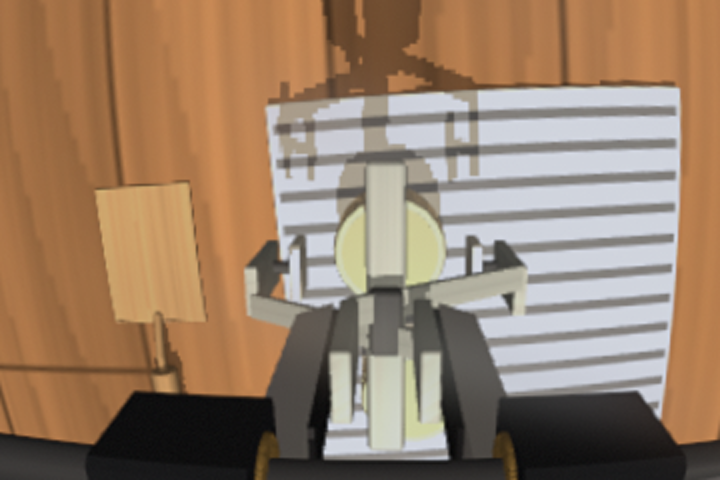

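Call:
{"fn": "move_arm", "kwargs": {
  "increments": [
    [[0.31, -0.045, 0.01, 0, 0, -0.003, 0], [0.31, -0.045, 0.01, 0.1, 0, -0.003, 0], [0.31, -0.045, 0.01, 0.25, 0, -0.003, 0], [0.31, -0.045, 0.01, 0.4, 0, -0.003, 0], [0.31, -0.045, 0.01, 0.5, 0, -0.003, 0], [0.31, -0.045, 0.01, 0.6, 0, -0.003, 0], [0.31, -0.045, 0.01, 0.62, 0, -0.003, 0], [0.31, -0.045, 0.01, 0.62, 0, -0.003, 0]]
  ]
}}

```text
time: 16.48
tool_pos: [0.4378, -0.2146, 0.3213]
ee_rot: [3.14, 0.002, 1.522]
wrist_force: [-0.4, 0.2, -1.2]
width: 0.0297
```

Run:
```python
from plan import *
from meas import *
plan(.4365,-.213,.3165,87.2)
s=snap("wrist","w12");P=cloudw(s);crop(s[0],160,480,80,320,"w12c",2)
meas(P,(.37,.52,-.29,-.13),[(.09,.095),(.095,.1),(.1,.105)])
```

```text
t 16.48 pos [ 0.4378 -0.2146  0.3213] rpy [1.799e+02 1.300e-01 8.723e+01] w 0.0297 F [-0.4  0.2 -1.2] j [-0.57 -0.02  1.65 -0.    1.51 -0.52]
inc [ 0.015 -0.014  0.047] [0.001 0.001 0.   ]
0.09 0.095 132 [ 0.4548 -0.2121  0.0925] [447.5, -193.1, 13.0, 59.8, 15.7]
0.095 0.1 1553 [ 0.4393 -0.1963  0.0984] [440.5, -220.3, 108.7, 24.3, 83.9]
0.1 0.105 863 [ 0.4362 -0.2507  0.1012] [436.4, -231.9, 86.5, 16.2, 87.2]
```

View pics/w12c.png

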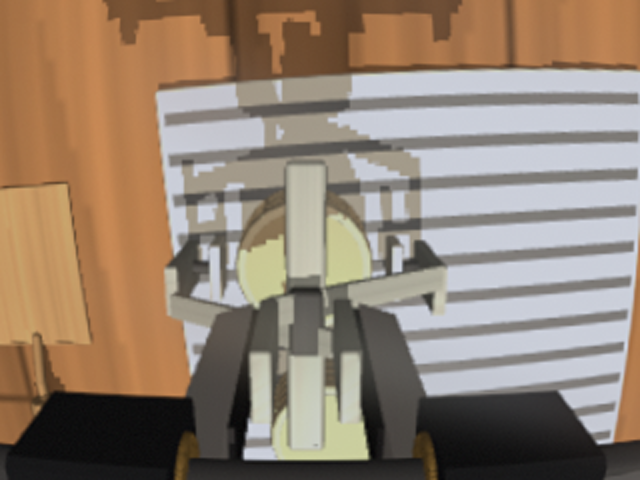

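Call:
{"fn": "move_arm", "kwargs": {
  "increments": [
    [[0.31, 0.04, 0, 0.02, 0, 0, 0], [0.31, 0.04, 0, 0.02, 0, 0, 0], [0.38, 0.04, 0, 0.02, 0, 0, 0], [0.44, 0.04, 0, 0.02, 0, 0, 0], [0.5, 0.04, 0, 0.02, 0, 0, 0], [0.54, 0.04, 0, 0.02, 0, 0, 0], [0.57, 0.04, 0, 0.02, 0, 0, 0], [0.57, 0.04, 0, 0.02, 0, 0, 0]]
  ]
}}

```text
time: 17.2
tool_pos: [0.438, -0.2107, 0.3198]
ee_rot: [3.139, 0.003, 1.522]
wrist_force: [-0.5, -0.0, 0.4]
width: 0.0538
```

Call:
{"fn": "move_arm", "kwargs": {
  "increments": [
    [[0.57, 0, 0, 0, 0, 0, 0], [0.57, 0, 0, -0.1, 0, 0, 0], [0.57, 0, 0, -0.25, 0, 0, 0], [0.57, 0, 0, -0.4, 0, 0, 0], [0.57, 0, 0, -0.6, 0, 0, 0], [0.57, 0, 0, -0.6, 0, 0, 0]]
  ]
}}

```text
time: 17.7
tool_pos: [0.4386, -0.2108, 0.3848]
ee_rot: [3.131, 0.007, 1.523]
wrist_force: [1.3, 0.5, -1.7]
width: 0.0538
```

Run:
```python
from plan import *
from meas import *
plan(.5466,.303,.45,87.3)
s=snap("wrist","w13");P=cloudw(s);crop(s[0],160,480,80,320,"w13c",2)
m=(abs(P[...,2]-.162)<.006)&(P[...,0]>.38)&(P[...,0]<.5)&(P[...,1]<-.14)&(P[...,1]>-.29)
q=P[m];print(q[:,1].min(),q[:,1].max(),np.polyfit(q[:,1],q[:,2],1))
meas(P,(.37,.52,-.29,-.13),[(.15,.155),(.155,.16),(.16,.165),(.165,.17)])
```

```text
t 17.7 pos [ 0.4386 -0.2108  0.3848] rpy [179.39   0.39  87.24] w 0.0538 F [ 1.3  0.5 -1.7] j [-0.56 -0.05  1.55 -0.    1.63 -0.52]
inc [ 5.179  0.838 -0.679] [ 0.007  0.004 -0.001]
-0.27247723390514983 -0.16293429155930003 [-0.04184097  0.15446378]
0.15 0.155 216 [ 0.4436 -0.2174  0.1526] [440.4, -217.9, 40.1, 12.4, 22.2]
0.155 0.16 68 [ 0.4418 -0.1881  0.1577] [442.7, -196.2, 66.3, 18.6, 84.1]
0.16 0.165 1940 [ 0.4409 -0.2058  0.1627] [439.9, -217.7, 22.5, 109.5, 1.9]
0.165 0.17 925 [ 0.4392 -0.2314  0.1672] [444.2, -236.0, 37.2, 69.2, 11.4]
```

View pics/w13c.png

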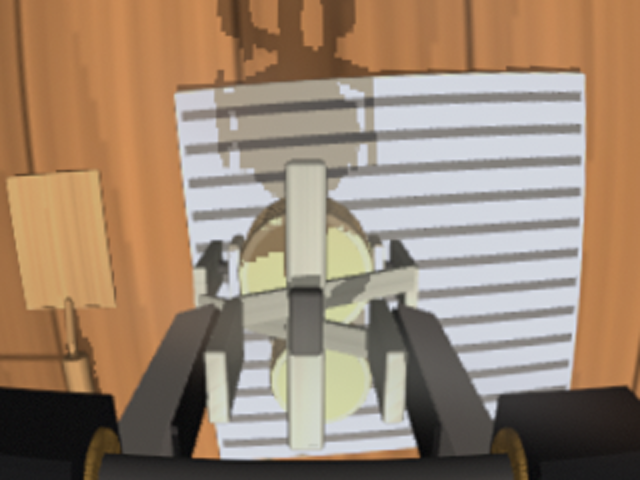

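Call:
{"fn": "move_arm", "kwargs": {
  "increments": [
    [[0.57, 0, 0, -0.2, 0, 0, 0], [0.57, 0.1, 0, -0.4, 0, 0, 0], [0.57, 0.3, 0.04, -0.6, 0, 0, 0], [0.57, 0.55, 0.1, -0.75, 0, 0, 0], [0.57, 0.8, 0.15, -0.85, 0, 0, 0], [0.57, 1, 0.17, -0.85, 0, 0, 0], [0.57, 1, 0.17, -0.85, 0.004, 0, 0]]
  ]
}}

```text
time: 18.33
tool_pos: [0.4599, -0.1084, 0.4645]
ee_rot: [-3.139, 0.0, 1.527]
wrist_force: [-0.4, -0.0, -1.8]
width: 0.0539
```

Call:
{"fn": "move_arm", "kwargs": {
  "increments": [
    [[0.57, 0.3, 0.05, 0, 0, 0, 0], [0.57, 0.6, 0.1, 0, 0, 0, 0], [0.57, 0.9, 0.15, 0, 0, 0, 0], [0.57, 1, 0.17, 0, 0, 0, 0]]
  ]
}}

```text
time: 18.67
tool_pos: [0.4817, -0.0098, 0.4626]
ee_rot: [-3.135, 0.001, 1.526]
wrist_force: [0.4, -0.3, -2.5]
width: 0.0537
```

Call:
{"fn": "move_arm", "kwargs": {
  "increments": [
    [[0.57, 0.3, 0.05, 0, 0, 0, 0], [0.57, 0.6, 0.1, 0, 0, 0, 0], [0.57, 0.9, 0.15, 0, 0, 0, 0], [0.57, 1, 0.17, 0, 0, 0, 0]]
  ]
}}

```text
time: 19.0
tool_pos: [0.5037, 0.0891, 0.4623]
ee_rot: [-3.136, 0.002, 1.525]
wrist_force: [-0.9, -0.3, -2.1]
width: 0.0537
```

Call:
{"fn": "move_arm", "kwargs": {
  "increments": [
    [[0.57, 0.3, 0.05, 0, 0, 0, 0], [0.57, 0.6, 0.1, 0, 0, 0, 0], [0.57, 0.9, 0.15, 0, 0, 0, 0], [0.57, 1, 0.17, 0, 0, 0, 0], [0.57, 1, 0.17, 0, 0, 0, 0]]
  ]
}}

```text
time: 19.42
tool_pos: [0.5256, 0.187, 0.4619]
ee_rot: [-3.136, 0.004, 1.525]
wrist_force: [-0.4, -0.5, -2.5]
width: 0.0538
```

```bash
python3 plan.py .5466 .305 .37 87.3
```

```text
t 19.42 pos [0.5256 0.187  0.4619] rpy [-179.65    0.23   87.37] w 0.0538 F [-0.4 -0.5 -2.5] j [ 0.24  0.1   1.24 -0.    1.8   0.29]
inc [1.192 0.161 0.913] [-0.004  0.003  0.001]
```

Call:
{"fn": "move_arm", "kwargs": {
  "increments": [
    [[0.57, 0.3, 0.05, 0, 0, 0, 0], [0.57, 0.6, 0.1, 0, 0, 0, 0], [0.57, 0.9, 0.14, 0.1, 0, 0, 0], [0.57, 1, 0.16, 0.3, 0, 0, 0], [0.57, 1, 0.16, 0.55, 0, 0, 0], [0.57, 1, 0.16, 0.75, 0, 0, 0], [0.57, 1, 0.16, 0.91, -0.002, 0.002, 0], [0.57, 1, 0.16, 0.91, -0.002, 0.002, 0]]
  ]
}}

```text
time: 20.08
tool_pos: [0.5453, 0.2825, 0.3667]
ee_rot: [-3.133, 0.006, 1.521]
wrist_force: [-0.1, -0.5, -3.6]
width: 0.054
```

```bash
python3 plan.py .5466 .305 .335 87.3
```

```text
t 20.08 pos [0.5453 0.2825 0.3667] rpy [-179.48    0.32   87.12] w 0.054 F [-0.1 -0.5 -3.6] j [ 0.39  0.24  1.27 -0.    1.64  0.44]
inc [0.227 0.005 0.315] [-0.006  0.004 -0.002]
```

Call:
{"fn": "move_arm", "kwargs": {
  "increments": [
    [[0.57, 0.1, 0, 0, 0, 0, 0], [0.57, 0.2, 0, 0.1, -0.004, 0.003, 0], [0.57, 0.2, 0, 0.2, -0.004, 0.003, 0], [0.57, 0.2, 0, 0.28, -0.004, 0.003, 0], [0.57, 0.2, 0, 0.3, -0.004, 0.003, 0], [0.57, 0.2, 0, 0.3, -0.004, 0.003, 0]]
  ]
}}

```text
time: 20.58
tool_pos: [0.5461, 0.3048, 0.3408]
ee_rot: [3.138, -0.003, 1.523]
wrist_force: [0.2, -0.0, -3.0]
width: 0.0536
```

Run:
```python
from plan import *
from meas import *
plan(.5466,.305,.335,87.3)
s=snap("wrist","w14");P=cloudw(s);crop(s[0],160,480,80,320,"w14c",2)
meas(P,(.48,.62,.2,.38),[(.1,.105),(.105,.11),(.11,.115),(.115,.12),(.12,.125)])
```

```text
t 20.58 pos [0.5461 0.3048 0.3408] rpy [179.8   -0.2   87.24] w 0.0536 F [ 0.2 -0.  -3. ] j [0.42 0.27 1.28 0.   1.58 0.47]
inc [0.003 0.005 0.058] [ 0.002 -0.002 -0.001]
0.1 0.105 187 [0.5552 0.3015 0.1027] [546.3, 300.0, 46.0, 13.7, 16.0]
0.105 0.11 177 [0.5481 0.2997 0.107 ] [546.5, 299.6, 35.0, 11.3, 25.4]
0.11 0.115 321 [0.5485 0.3404 0.1144] [546.4, 308.9, 91.5, 14.7, 87.6]
0.115 0.12 2077 [0.5463 0.2993 0.1169] [546.2, 300.0, 30.0, 107.5, 6.0]
0.12 0.125 927 [0.546  0.3007 0.123 ] [544.6, 300.2, 23.5, 46.0, 86.3]
```

View pics/w14c.png

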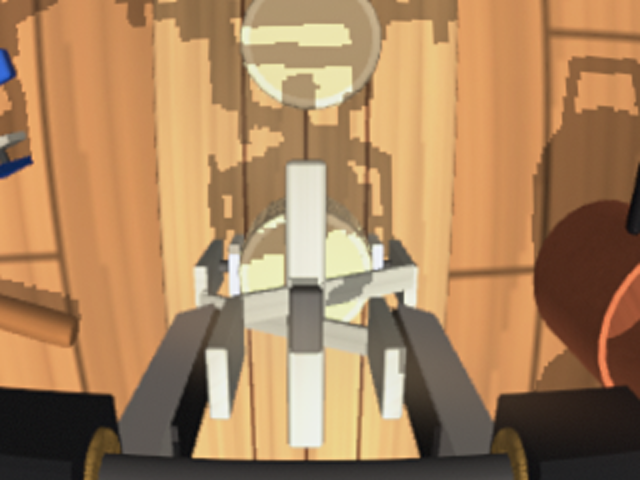

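Call:
{"fn": "move_arm", "kwargs": {
  "increments": [
    [[0.57, 0, 0, 0.02, 0, 0, 0], [0.57, 0, 0, 0.04, 0, 0, 0], [0.57, 0, 0, 0.06, 0, 0, 0], [0.57, 0, 0, 0.06, 0, 0, 0]]
  ]
}}

```text
time: 20.97
tool_pos: [0.5465, 0.3049, 0.3365]
ee_rot: [3.135, -0.006, 1.522]
wrist_force: [0.4, -0.5, -2.3]
width: 0.054
```

Call:
{"fn": "move_arm", "kwargs": {
  "increments": [
    [[0.57, 0, 0, 0.02, 0, 0, 0], [0.57, 0, 0, 0.03, 0, 0, 0], [0.57, 0, 0, 0.03, 0, 0, 0], [0.57, 0, 0, 0.03, 0, 0, 0]]
  ]
}}

```text
time: 21.3
tool_pos: [0.5464, 0.305, 0.3361]
ee_rot: [3.133, -0.007, 1.523]
wrist_force: [-1.5, -0.7, 5.7]
width: 0.0541
```

Call:
{"fn": "move_arm", "kwargs": {
  "increments": [
    [[0.53, 0, 0, -0.01, 0, 0, 0], [0.49, 0, 0, -0.02, 0, 0, 0], [0.45, 0, 0, -0.02, 0, 0, 0], [0.4, 0, 0, -0.02, 0, 0, 0], [0.36, 0, 0, -0.02, 0, 0, 0], [0.32, 0, 0, -0.02, 0, 0, 0], [0.31, 0, 0, -0.02, 0, 0, 0], [0.31, 0, 0, -0.02, 0, 0, 0]]
  ]
}}

```text
time: 21.97
tool_pos: [0.5464, 0.3049, 0.3347]
ee_rot: [3.136, -0.005, 1.522]
wrist_force: [0.3, -0.3, -1.7]
width: 0.0296
```

Run:
```python
from plan import *
from meas import *
plan(.5466,.305,.335,87.3)
s=snap("wrist","w15");P=cloudw(s);crop(s[0],160,480,80,320,"w15c",2)
meas(P,(.48,.62,.2,.38),[(.1,.105),(.105,.11),(.11,.115),(.115,.12),(.12,.125)])
```

```text
t 21.97 pos [0.5464 0.3049 0.3347] rpy [179.71  -0.27  87.23] w 0.0296 F [ 0.3 -0.3 -1.7] j [0.42 0.27 1.29 0.   1.57 0.47]
inc [ 0.001  0.002 -0.003] [ 0.003 -0.003 -0.001]
0.1 0.105 131 [0.5662 0.3059 0.1024] [554.1, 325.8, 10.5, 60.6, 30.3]
0.105 0.11 1175 [0.5492 0.3296 0.109 ] [550.7, 301.1, 107.3, 26.0, 84.0]
0.11 0.115 1185 [0.546  0.282  0.1114] [546.6, 298.7, 104.9, 16.9, 86.2]
0.115 0.12 668 [0.5468 0.3011 0.1178] [546.6, 300.9, 18.0, 27.2, 14.2]
0.12 0.125 99 [0.5488 0.3032 0.1213] [546.9, 300.6, 22.3, 28.7, 86.4]
```

View pics/w15c.png

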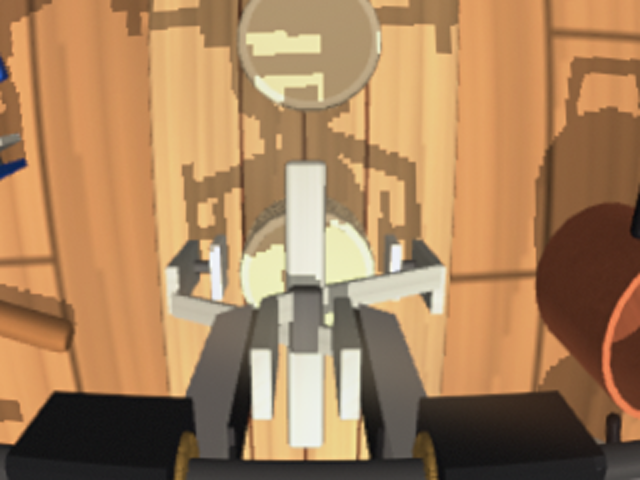

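Call:
{"fn": "move_arm", "kwargs": {
  "increments": [
    [[0.31, 0, 0, -0.15, 0, 0, 0], [0.31, 0, 0, -0.4, 0, 0, 0], [0.31, 0, 0, -0.7, 0, 0, 0], [0.31, 0, 0, -1, 0, 0, 0], [0.31, -0.2, -0.03, -1, 0, 0, 0], [0.31, -0.5, -0.06, -1, 0, 0, 0], [0.31, -0.8, -0.1, -1, 0.002, -0.002, 0], [0.31, -1, -0.12, -1, 0.002, -0.002, 0]]
  ]
}}

```text
time: 22.68
tool_pos: [0.5285, 0.2033, 0.435]
ee_rot: [3.138, -0.001, 1.522]
wrist_force: [0.4, -0.1, -0.4]
width: 0.0296
```

Call:
{"fn": "move_arm", "kwargs": {
  "increments": [
    [[0.31, -0.3, -0.04, -0.1, 0, 0, 0], [0.31, -0.6, -0.08, -0.2, 0, 0, 0], [0.31, -0.9, -0.11, -0.2, 0, 0, 0], [0.31, -1, -0.12, -0.2, 0, 0, 0]]
  ]
}}

```text
time: 23.02
tool_pos: [0.5115, 0.1029, 0.4558]
ee_rot: [3.137, -0.0, 1.519]
wrist_force: [0.7, 0.2, -0.6]
width: 0.0293
```

Call:
{"fn": "move_arm", "kwargs": {
  "increments": [
    [[0.31, -0.3, -0.04, 0, 0, 0, 0], [0.31, -0.6, -0.08, 0, 0, 0, 0], [0.31, -0.9, -0.11, 0, 0, 0, 0], [0.31, -1, -0.12, 0, 0, 0, 0]]
  ]
}}

```text
time: 23.35
tool_pos: [0.4948, 0.0041, 0.454]
ee_rot: [3.139, -0.0, 1.519]
wrist_force: [-0.0, -0.5, -1.6]
width: 0.0298
```

Call:
{"fn": "move_arm", "kwargs": {
  "increments": [
    [[0.31, -0.3, -0.04, 0, 0, 0, 0], [0.31, -0.6, -0.08, 0, 0, 0, 0], [0.31, -0.9, -0.11, 0, 0, 0, 0], [0.31, -1, -0.12, 0, 0, 0, 0]]
  ]
}}

```text
time: 23.68
tool_pos: [0.4782, -0.095, 0.4537]
ee_rot: [3.139, -0.001, 1.52]
wrist_force: [0.4, -0.0, -0.9]
width: 0.0295
```

Call:
{"fn": "move_arm", "kwargs": {
  "increments": [
    [[0.31, -0.3, -0.04, 0, 0, 0, 0], [0.31, -0.6, -0.08, 0, 0, 0, 0], [0.31, -0.9, -0.11, 0, 0, 0, 0], [0.31, -1, -0.12, 0, 0, 0, 0]]
  ]
}}

```text
time: 24.02
tool_pos: [0.4616, -0.1942, 0.4533]
ee_rot: [3.139, -0.001, 1.52]
wrist_force: [0.1, -0.4, -1.4]
width: 0.0299
```

Run:
```python
from plan import *
from meas import *
plan(.4455,-.300,.45,87.2)
for n in("scene","side"):
    s=snap(n,n+"3");P=cloud(s)
    meas(P,(.40,.6,-.36,-.12),[(.042,.056)])
    meas(P,(.40,.65,.1,.5),[(.056,.07)])
s=snap("wrist","w16");P=cloudw(s);meas(P,(.40,.6,-.36,-.12),[(.042,.056)])
```

```text
t 24.02 pos [ 0.4616 -0.1942  0.4533] rpy [ 1.7987e+02 -8.0000e-02  8.7080e+01] w 0.0299 F [ 0.1 -0.4 -1.4] j [-0.51 -0.03  1.39  0.    1.77 -0.46]
inc [-1.065 -0.107  0.031] [ 0.001 -0.001 -0.001]
0.042 0.056 96 [ 0.4398 -0.2971  0.0478] [439.7, -297.8, 60.5, 38.3, 48.2]
0.056 0.07 651 [0.5528 0.3544 0.0624] [551.9, 351.1, 157.2, 59.3, 86.5]
0.042 0.056 168 [ 0.4353 -0.3041  0.0483] [437.4, -304.6, 59.9, 47.2, 82.7]
0.056 0.07 852 [0.5477 0.3515 0.062 ] [548.5, 348.3, 159.3, 59.1, 86.6]
0.042 0.056 162 [ 0.4465 -0.3104  0.0489] [454.8, -312.4, 43.9, 37.7, 81.9]
```

View pics/scene3.png

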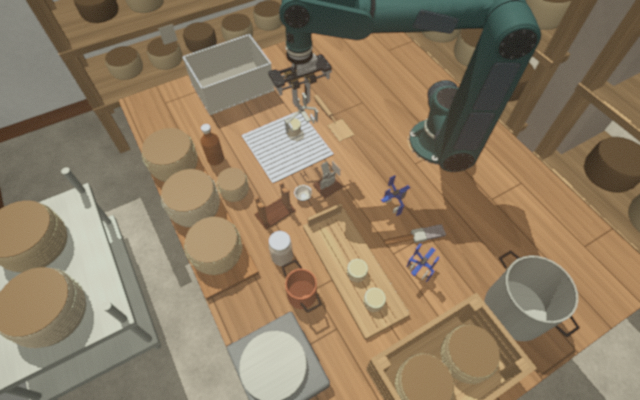

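Call:
{"fn": "move_arm", "kwargs": {
  "increments": [
    [[0.31, -0.3, -0.04, 0, 0, 0, 0], [0.31, -0.6, -0.08, 0, 0, 0, 0], [0.31, -0.9, -0.11, 0, 0, 0, 0], [0.31, -1, -0.11, 0.2, 0, 0, 0], [0.31, -1, -0.11, 0.4, 0, 0, 0], [0.31, -1, -0.11, 0.6, 0, 0, 0], [0.31, -1, -0.11, 0.65, 0, 0, 0], [0.31, -1, -0.11, 0.65, 0, 0, 0]]
  ]
}}

```text
time: 24.83
tool_pos: [0.4465, -0.2897, 0.3865]
ee_rot: [-3.141, -0.005, 1.525]
wrist_force: [0.0, -0.3, -0.9]
width: 0.0295
```

Run:
```python
from plan import *
from meas import *
plan(.4455,-.300,.3165,87.2)
s=snap("wrist","w17");P=cloudw(s);crop(s[0],160,480,80,320,"w17c",2)
meas(P,(.40,.6,-.36,-.22),[(.042,.056)])
meas(P,(.37,.52,-.38,-.2),[(.09,.1),(.1,.12),(.155,.16),(.16,.165),(.165,.17),(.17,.175)])
for n in("scene","side"):
    s=snap(n,n+"4");P=cloud(s)
    meas(P,(.40,.6,-.36,-.2),[(.042,.056)])
```

```text
t 24.83 pos [ 0.4465 -0.2897  0.3865] rpy [-179.97   -0.31   87.36] w 0.0295 F [ 0.  -0.3 -0.9] j [-0.68  0.05  1.44  0.    1.65 -0.64]
inc [-0.108 -0.005  0.699] [-0.    -0.003  0.002]
0.042 0.056 1101 [ 0.4457 -0.3011  0.0487] [445.1, -299.1, 58.4, 45.0, 8.2]
0.09 0.1 259 [ 0.4352 -0.292   0.0952] [446.1, -290.1, 113.0, 26.1, 5.3]
0.1 0.12 438 [ 0.4323 -0.2918  0.1066] [445.7, -295.4, 26.8, 113.0, 87.1]
0.155 0.16 150 [ 0.4561 -0.2732  0.1578] [453.4, -270.2, 61.6, 27.4, 85.5]
0.16 0.165 2266 [ 0.4463 -0.2895  0.1621] [446.5, -293.9, 109.4, 20.0, 84.1]
0.165 0.17 509 [ 0.4459 -0.2926  0.1689] [448.0, -304.5, 16.7, 46.3, 7.6]
0.17 0.175 261 [ 0.446  -0.2939  0.1713] [445.9, -293.7, 22.6, 28.5, 86.6]
0.042 0.056 163 [ 0.4485 -0.3012  0.0478] [449.7, -304.4, 56.5, 61.8, 0.3]
0.042 0.056 234 [ 0.4433 -0.3032  0.0481] [444.3, -305.5, 56.6, 60.0, 38.1]
```

View pics/w17c.png

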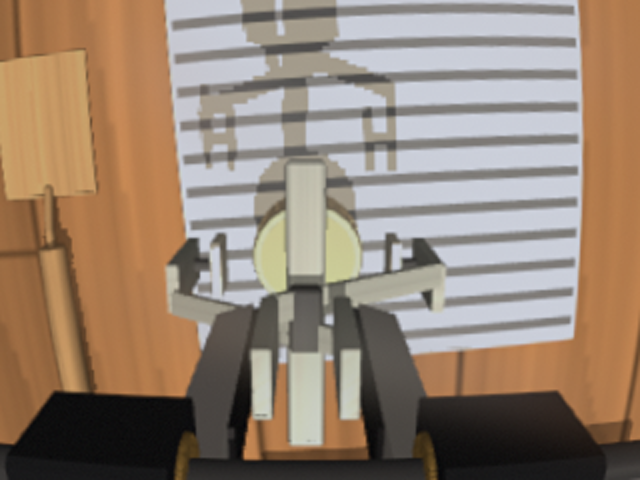

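Call:
{"fn": "move_arm", "kwargs": {
  "increments": [
    [[0.31, -0.09, 0, 0, 0, -0.002, 0], [0.31, -0.09, 0, 0.1, 0, -0.002, 0], [0.31, -0.09, 0, 0.25, 0, -0.002, 0], [0.31, -0.09, 0, 0.4, 0, -0.002, 0], [0.31, -0.09, 0, 0.5, 0, -0.002, 0], [0.31, -0.09, 0, 0.6, 0, -0.002, 0], [0.31, -0.09, 0, 0.66, 0, -0.002, 0], [0.31, -0.09, 0, 0.66, 0, -0.002, 0]]
  ]
}}

```text
time: 25.65
tool_pos: [0.4455, -0.3001, 0.3208]
ee_rot: [3.141, -0.0, 1.522]
wrist_force: [-0.3, 0.6, -1.9]
width: 0.0299
```

Run:
```python
from plan import *
from meas import *
plan(.4455,-.300,.3195,87.2)
s=snap("wrist","w18");P=cloudw(s);crop(s[0],160,480,80,320,"w18c",2)
meas(P,(.37,.52,-.38,-.2),[(.09,.095),(.095,.1),(.1,.105),(.095,.105)])
```

```text
t 25.65 pos [ 0.4455 -0.3001  0.3208] rpy [ 1.7998e+02 -3.0000e-02  8.7220e+01] w 0.0299 F [-0.3  0.6 -1.9] j [-0.7   0.09  1.53  0.    1.52 -0.65]
inc [0.001 0.    0.013] [ 0. -0.  0.]
0.09 0.095 398 [ 0.4489 -0.2734  0.094 ] [449.6, -303.3, 105.0, 27.4, 84.0]
0.095 0.1 1993 [ 0.4451 -0.3053  0.0967] [445.3, -305.5, 109.5, 19.3, 84.4]
0.1 0.105 604 [ 0.445  -0.3046  0.1036] [445.5, -305.2, 17.0, 25.7, 8.8]
0.095 0.105 2597 [ 0.4451 -0.3051  0.0983] [445.2, -305.5, 109.6, 20.6, 88.9]
```

View pics/w18c.png

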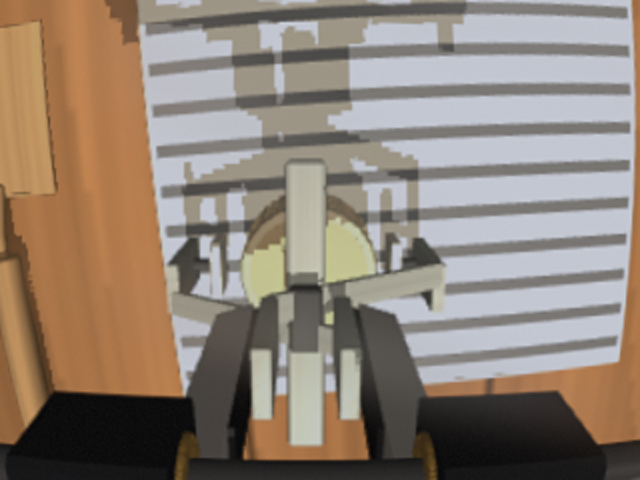

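Call:
{"fn": "move_arm", "kwargs": {
  "increments": [
    [[0.31, 0.01, 0.012, 0, 0, 0, 0], [0.31, 0.01, 0.012, 0, 0, 0, 0], [0.38, 0.01, 0.012, 0, 0, 0, 0], [0.44, 0.01, 0.012, 0, 0, 0, 0], [0.5, 0.01, 0.012, 0, 0, 0, 0], [0.54, 0.01, 0.012, 0, 0, 0, 0], [0.57, 0.01, 0.012, 0, 0, 0, 0], [0.57, 0.01, 0.012, 0, 0, 0, 0]]
  ]
}}

```text
time: 26.37
tool_pos: [0.4469, -0.2993, 0.3226]
ee_rot: [3.139, 0.002, 1.522]
wrist_force: [-0.0, 0.5, 0.0]
width: 0.0537
```

Call:
{"fn": "move_arm", "kwargs": {
  "increments": [
    [[0.57, 0, 0, 0, 0, 0, 0], [0.57, 0, 0, -0.1, 0, 0, 0], [0.57, 0, 0, -0.25, 0, 0, 0], [0.57, 0, 0, -0.4, 0, 0, 0], [0.57, 0, 0, -0.6, 0, 0, 0], [0.57, 0, 0, -0.8, 0, 0, 0], [0.57, 0, 0, -1, 0, 0, 0], [0.57, 0, 0, -1, 0, 0, 0]]
  ]
}}

```text
time: 27.03
tool_pos: [0.4471, -0.2993, 0.4281]
ee_rot: [3.131, 0.007, 1.523]
wrist_force: [0.3, -0.1, -0.9]
width: 0.054
```

Run:
```python
from plan import *
plan(.5417,.198,.465,87.3)
s=snap("wrist","w19");crop(s[0],160,480,80,320,"w19c",2)
```

```text
t 27.03 pos [ 0.4471 -0.2993  0.4281] rpy [179.39   0.39  87.24] w 0.054 F [ 0.3 -0.1 -0.9] j [-0.7   0.05  1.36  0.    1.71 -0.65]
inc [ 5.01   0.71  -0.395] [ 0.007  0.004 -0.001]
```

View pics/w19c.png

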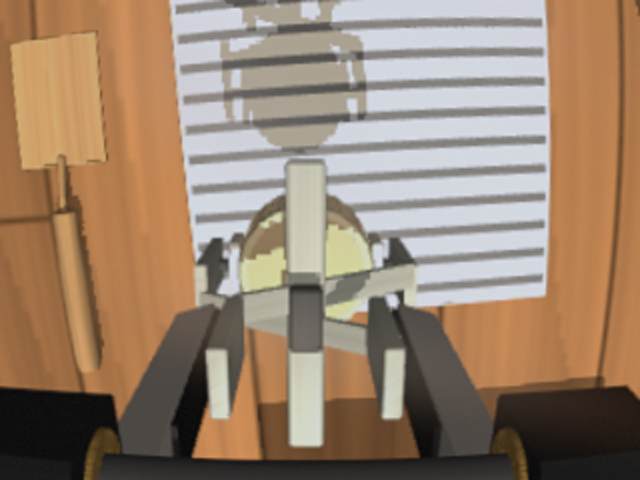

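Call:
{"fn": "move_arm", "kwargs": {
  "increments": [
    [[0.57, 0.15, 0.02, -0.15, 0, 0, 0], [0.57, 0.4, 0.06, -0.3, 0, 0, 0], [0.57, 0.7, 0.1, -0.4, 0, 0, 0], [0.57, 1, 0.14, -0.4, 0.004, 0, 0], [0.57, 1, 0.14, -0.4, 0.004, 0, 0]]
  ]
}}

```text
time: 27.5
tool_pos: [0.466, -0.1959, 0.4621]
ee_rot: [-3.138, -0.003, 1.528]
wrist_force: [0.1, 1.2, -3.3]
width: 0.0542
```

Call:
{"fn": "move_arm", "kwargs": {
  "increments": [
    [[0.57, 0.3, 0.04, 0, 0, 0, 0], [0.57, 0.6, 0.08, 0, 0, 0, 0], [0.57, 0.9, 0.13, 0, 0, 0, 0], [0.57, 1, 0.14, 0, 0, 0, 0]]
  ]
}}

```text
time: 27.83
tool_pos: [0.4846, -0.098, 0.4604]
ee_rot: [-3.136, -0.002, 1.526]
wrist_force: [0.6, 0.4, -2.0]
width: 0.0535
```

Call:
{"fn": "move_arm", "kwargs": {
  "increments": [
    [[0.57, 0.3, 0.04, 0, 0, 0, 0], [0.57, 0.6, 0.08, 0, 0, 0, 0], [0.57, 0.9, 0.13, 0, 0, 0, 0], [0.57, 1, 0.14, 0, 0, 0, 0]]
  ]
}}

```text
time: 28.17
tool_pos: [0.5035, 0.0009, 0.4604]
ee_rot: [-3.136, -0.001, 1.526]
wrist_force: [-0.4, -1.2, -2.8]
width: 0.0538
```

Call:
{"fn": "move_arm", "kwargs": {
  "increments": [
    [[0.57, 0.3, 0.04, 0, 0, 0, 0], [0.57, 0.6, 0.08, 0, 0, 0, 0], [0.57, 0.9, 0.13, 0, 0, 0, 0], [0.57, 1, 0.14, 0, 0, 0, 0], [0.57, 1, 0.14, 0, 0, 0, 0]]
  ]
}}

```text
time: 28.58
tool_pos: [0.5223, 0.0988, 0.4605]
ee_rot: [-3.136, 0.002, 1.525]
wrist_force: [-0.2, 0.3, -2.6]
width: 0.054
```

```bash
python3 plan.py .5417 .200 .375 87.3
```

```text
t 28.58 pos [0.5223 0.0988 0.4605] rpy [-1.7966e+02  1.1000e-01  8.7400e+01] w 0.054 F [-0.2  0.3 -2.6] j [ 0.08  0.04  1.31 -0.    1.8   0.13]
inc [1.021 0.153 0.852] [-0.004  0.001  0.001]
```

Call:
{"fn": "move_arm", "kwargs": {
  "increments": [
    [[0.57, 0.3, 0.04, 0, 0, 0, 0], [0.57, 0.6, 0.08, 0, 0, 0, 0], [0.57, 0.9, 0.13, 0.1, 0, 0, 0], [0.57, 1, 0.15, 0.3, 0, 0, 0], [0.57, 1, 0.15, 0.5, 0, 0, 0], [0.57, 1, 0.15, 0.7, 0, 0, 0], [0.57, 1, 0.15, 0.85, 0, 0, 0], [0.57, 1, 0.15, 0.85, -0.003, 0.001, 0]]
  ]
}}

```text
time: 29.25
tool_pos: [0.5411, 0.1946, 0.3715]
ee_rot: [-3.134, 0.004, 1.521]
wrist_force: [0.1, 0.1, -2.8]
width: 0.0536
```

Call:
{"fn": "move_arm", "kwargs": {
  "increments": [
    [[0.57, 0, 0, 0.05, 0, 0, 0], [0.57, 0, 0, 0.15, 0, 0, 0], [0.57, 0, 0, 0.25, 0, 0, 0], [0.57, 0, 0, 0.28, 0, 0, 0], [0.57, 0, 0, 0.28, 0, 0, 0]]
  ]
}}

```text
time: 29.67
tool_pos: [0.5412, 0.1965, 0.3474]
ee_rot: [-3.14, 0.001, 1.522]
wrist_force: [-0.3, -0.1, -1.3]
width: 0.0537
```

Run:
```python
from plan import *
from meas import *
plan(.5417,.200,.335,87.3)
s=snap("wrist","w20");P=cloudw(s);crop(s[0],160,480,80,320,"w20c",2)
meas(P,(.48,.62,.1,.28),[(.105,.11),(.11,.115),(.115,.12),(.12,.125)])
```

```text
t 29.67 pos [0.5412 0.1965 0.3474] rpy [-1.7994e+02  3.0000e-02  8.7220e+01] w 0.0537 F [-0.3 -0.1 -1.3] j [ 0.25  0.16  1.4  -0.    1.58  0.3 ]
inc [0.035 0.003 0.124] [-0.001  0.    -0.001]
0.105 0.11 199 [0.5466 0.1923 0.1076] [540.3, 191.3, 44.4, 13.4, 19.4]
0.11 0.115 134 [0.5415 0.1904 0.1115] [540.6, 188.7, 34.3, 10.4, 35.3]
0.115 0.12 913 [0.5421 0.2236 0.1192] [540.9, 198.6, 94.4, 16.3, 88.2]
0.12 0.125 1512 [0.5398 0.1805 0.1216] [540.9, 189.8, 31.7, 107.1, 7.6]
```

View pics/w20c.png

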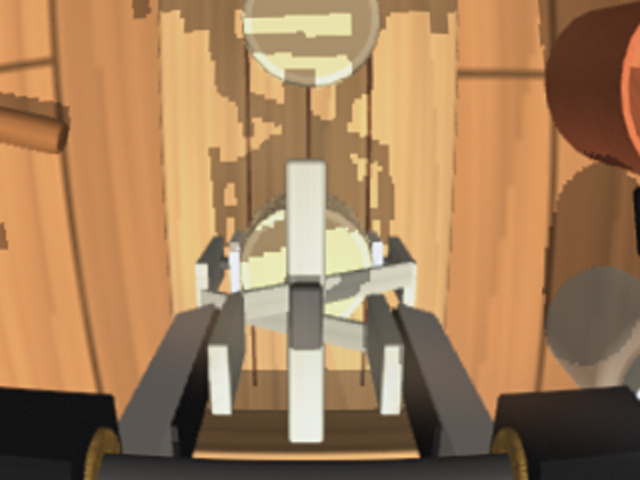

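Call:
{"fn": "move_arm", "kwargs": {
  "increments": [
    [[0.57, 0, 0, 0.03, 0, 0, 0], [0.57, 0, 0, 0.06, 0, 0, 0], [0.57, 0, 0, 0.08, 0, 0, 0], [0.57, 0, 0, 0.1, 0, 0, 0], [0.57, 0, 0, 0.1, 0, 0, 0]]
  ]
}}

```text
time: 30.13
tool_pos: [0.5415, 0.1969, 0.3393]
ee_rot: [3.139, -0.001, 1.523]
wrist_force: [0.3, -0.5, -0.6]
width: 0.0539
```

Call:
{"fn": "move_arm", "kwargs": {
  "increments": [
    [[0.57, 0, 0, 0.01, 0, 0, 0], [0.57, 0, 0, 0.02, 0, 0, 0], [0.57, 0, 0, 0.02, 0, 0, 0], [0.57, 0, 0, 0.02, 0, 0, 0]]
  ]
}}

```text
time: 30.47
tool_pos: [0.5415, 0.1969, 0.3391]
ee_rot: [3.138, -0.001, 1.523]
wrist_force: [-2.6, -0.3, 6.6]
width: 0.0539
```

Contact. Now I'll release the cheese and back off.

Call:
{"fn": "move_arm", "kwargs": {
  "increments": [
    [[0.53, 0, 0, -0.01, 0, 0, 0], [0.49, 0, 0, -0.02, 0, 0, 0], [0.45, 0, 0, -0.02, 0, 0, 0], [0.4, 0, 0, -0.02, 0, 0, 0], [0.36, 0, 0, -0.02, 0, 0, 0], [0.32, 0, 0, -0.02, 0, 0, 0], [0.31, 0, 0, -0.02, 0, 0, 0], [0.31, 0, 0, -0.02, 0, 0, 0]]
  ]
}}

```text
time: 31.13
tool_pos: [0.5414, 0.1968, 0.3384]
ee_rot: [3.141, -0.0, 1.522]
wrist_force: [0.3, 0.7, -0.9]
width: 0.0296
```

Run:
```python
from plan import *
from meas import *
plan(.5417,.200,.335,87.3)
s=snap("wrist","w21");P=cloudw(s);crop(s[0],160,480,80,320,"w21c",2)
```

```text
t 31.13 pos [0.5414 0.1968 0.3384] rpy [ 1.7997e+02 -1.0000e-02  8.7230e+01] w 0.0296 F [ 0.3  0.7 -0.9] j [ 0.25  0.17  1.41 -0.    1.56  0.3 ]
inc [0.032 0.001 0.034] [ 0.    -0.    -0.001]
```

View pics/w21c.png

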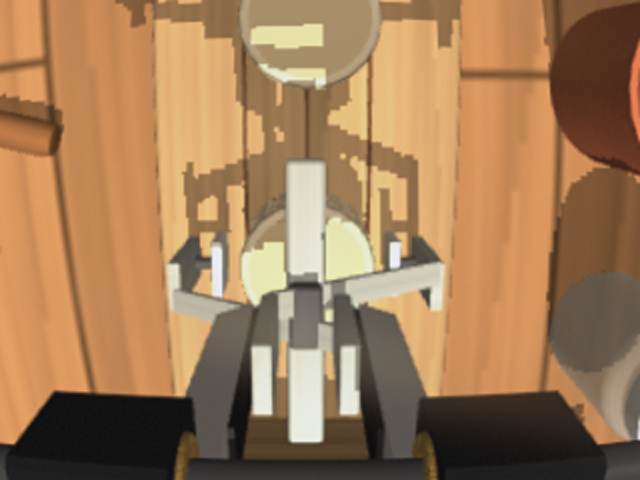

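Call:
{"fn": "move_arm", "kwargs": {
  "increments": [
    [[0.31, 0, 0, -0.15, 0, 0, 0], [0.31, 0, 0, -0.4, 0, 0, 0], [0.31, 0, 0, -0.7, 0, 0, 0], [0.31, 0, 0, -1, 0, 0, 0], [0.4, 0, 0, -1, 0, 0, 0], [0.5, 0, 0, -1, 0, 0, 0], [0.57, 0, 0, -1, 0, 0, 0], [0.57, 0, 0, -1, 0, 0, 0]]
  ]
}}

```text
time: 31.85
tool_pos: [0.5412, 0.1968, 0.4362]
ee_rot: [-3.139, 0.001, 1.522]
wrist_force: [0.3, 0.8, -1.7]
width: 0.0519
```

Call:
{"fn": "move_arm", "kwargs": {
  "increments": [
    [[0.57, -0.2, 0, -0.1, 0, 0, 0], [0.57, -0.5, 0, -0.2, 0, 0, 0], [0.57, -0.8, 0.1, -0.3, 0, 0, 0], [0.57, -1, 0.2, -0.3, 0, 0, 0], [0.57, -1, 0.2, -0.3, 0, 0, 0]]
  ]
}}

```text
time: 32.27
tool_pos: [0.5575, 0.0925, 0.4671]
ee_rot: [-3.141, 0.002, 1.517]
wrist_force: [0.7, -0.8, -0.9]
width: 0.054
```

Run:
```python
from plan import *
from meas import *
plan(.665,-.02,.46,7.2)
for n in("scene","side"):
    s=snap(n,n+"5");P=cloud(s)
    for b in((.48,.62,.14,.245),(.48,.62,.245,.35),(.48,.62,.35,.47)): meas(P,b,[(.056,.068)])
    print("stand");meas(P,(.58,.76,-.09,.06),[(.09,.1),(.1,.11),(.11,.13)])
    crop(s[0],230,430,90,340,n+"5c",2.4)
s=snap("wrist","w22")
```

```text
t 32.27 pos [0.5575 0.0925 0.4671] rpy [-1.7997e+02  1.3000e-01  8.6930e+01] w 0.054 F [ 0.7 -0.8 -0.9] j [ 0.06  0.12  1.21 -0.    1.81  0.12]
inc [-1.066  1.133  0.072] [0.001 0.001 0.886]
0.056 0.068 271 [0.5431 0.1945 0.0622] [542.3, 193.2, 58.8, 57.3, 22.7]
0.056 0.068 312 [0.5499 0.3021 0.0621] [549.3, 301.3, 58.8, 59.1, 59.8]
0.056 0.068 341 [0.5553 0.4014 0.0623] [555.3, 400.4, 57.6, 56.7, 55.7]
stand
0.09 0.1 34 [ 0.6638 -0.0161  0.0958] [664.5, -18.4, 106.4, 34.5, 6.6]
0.1 0.11 64 [ 0.6703 -0.0213  0.1032] [665.8, -19.4, 104.8, 35.7, 8.1]
0.11 0.13 52 [ 0.6647 -0.0195  0.1146] [664.4, -19.8, 106.3, 42.7, 7.3]
0.056 0.068 361 [0.5384 0.1919 0.062 ] [540.3, 190.4, 56.8, 59.7, 42.5]
0.056 0.068 399 [0.5445 0.2991 0.0621] [545.7, 297.7, 57.2, 59.7, 45.8]
0.056 0.068 450 [0.5503 0.3987 0.0617] [552.0, 398.1, 59.5, 58.5, 20.8]
stand
0.09 0.1 42 [ 0.6491 -0.0179  0.0954] [660.2, -21.6, 105.2, 36.1, 7.1]
0.1 0.11 56 [ 0.6391 -0.023   0.1039] [660.7, -22.5, 105.6, 36.1, 7.8]
0.11 0.13 30 [ 0.6497 -0.0198  0.1148] [661.3, -23.0, 106.9, 45.1, 6.3]
```

View pics/scene5c.png

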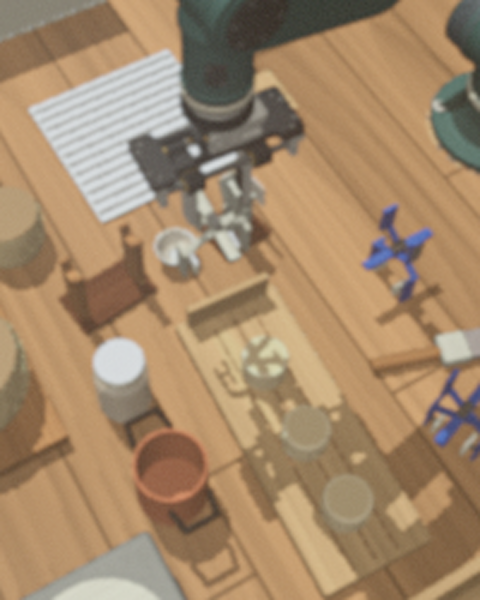

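View pics/w22.png

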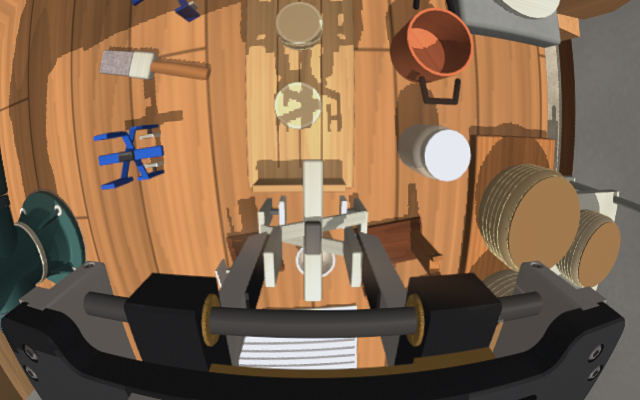

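Call:
{"fn": "move_arm", "kwargs": {
  "increments": [
    [[0.57, -0.1, 0.1, 0, 0, 0, 0.06], [0.57, -0.25, 0.25, 0, 0, 0, 0.13], [0.57, -0.4, 0.4, 0, 0, 0, 0.2], [0.57, -0.5, 0.5, 0, 0, 0, 0.27], [0.57, -0.5, 0.5, 0, 0, 0, 0.34], [0.57, -0.5, 0.5, 0, 0, 0, 0.4], [0.57, -0.5, 0.5, 0, 0, 0, 0.46], [0.57, -0.5, 0.5, 0, 0, 0, 0.46]]
  ]
}}

```text
time: 33.08
tool_pos: [0.6039, 0.0449, 0.4675]
ee_rot: [-3.14, 0.0, 0.8]
wrist_force: [-0.2, -0.5, -1.2]
width: 0.0541
```

```bash
python3 plan.py .668 -.02 .46 7.2
```

```text
t 33.08 pos [0.6039 0.0449 0.4675] rpy [-1.7992e+02  2.0000e-02  4.5850e+01] w 0.0541 F [-0.2 -0.5 -1.2] j [-0.02  0.21  1.11  0.    1.82  0.75]
inc [-0.02   0.912  0.073] [-0.001  0.001  0.429]
```

Call:
{"fn": "move_arm", "kwargs": {
  "increments": [
    [[0.57, 0, 0.2, 0, 0, 0, 0.06], [0.57, 0, 0.4, 0, 0, 0, 0.13], [0.57, -0.01, 0.6, 0, 0, 0, 0.2], [0.57, -0.02, 0.8, 0, 0, 0, 0.27], [0.57, -0.02, 0.91, 0, 0, 0, 0.34], [0.57, -0.02, 0.91, 0, 0, 0, 0.429], [0.57, -0.02, 0.91, 0, 0, 0, 0.429], [0.57, -0.02, 0.91, 0, 0, 0, 0.429]]
  ]
}}

```text
time: 33.75
tool_pos: [0.6679, -0.0203, 0.468]
ee_rot: [-3.141, 0.0, 0.131]
wrist_force: [-0.1, 1.0, 0.0]
width: 0.0538
```

```bash
cat > t.py <<'E'
from plan import *
from meas import *
import sys
tag=sys.argv[1]
plan(.668,-.02,.34,7.2)
s=snap("wrist",tag);P=cloudw(s)
zt=robot.get_obs()['tool_pos'][2]
zb=zt-.1855-.034
print("bar");meas(P,(.58,.76,-.1,.06),[(zb-.007,zb-.002),(zb-.004,zb+.004),(zb+.02,zb+.03),(zb+.035,zb+.045)])
m=(abs(P[...,2]-zb)<.004)&(P[...,0]>.58)&(P[...,0]<.76)&(abs(P[...,1]+.02)<.03)
q=P[m];c,_,_,_=np.linalg.lstsq(np.c_[q[:,0]-.665,q[:,1]+.02,np.ones(len(q))],q[:,2],rcond=None);print("plane",c.round(4))
print("stand");meas(P,(.58,.76,-.1,.06),[(.085,.095),(.095,.105),(.105,.112),(.112,.122)])
E
python3 t.py w23
```

```text
t 33.75 pos [ 0.6679 -0.0203  0.468 ] rpy [-1.7995e+02  2.0000e-02  7.5100e+00] w 0.0538 F [-0.1  1.   0. ] j [-0.12  0.36  0.92  0.    1.86  1.32]
inc [ 0.002 -0.002  1.28 ] [-0.001  0.     0.003]
bar
0.24190166749959693 0.24690166749959694 967 [ 0.6448 -0.0238  0.2436] [649.1, -27.2, 77.2, 33.6, 18.4]
0.24490166749959694 0.2529016674995969 1005 [ 0.6639 -0.0218  0.248 ] [663.4, -20.0, 24.2, 46.1, 7.8]
0.26890166749959693 0.27890166749959694 408 [ 0.6725 -0.0206  0.2747] [666.0, -21.0, 23.6, 76.7, 7.5]
0.28390166749959694 0.29390166749959695 613 [ 0.6727 -0.0202  0.2889] [666.1, -21.3, 23.7, 77.6, 7.4]
plane [-0.0366  0.0004  0.2479]
stand
0.085 0.095 30 [ 0.691  -0.0119  0.0869] [670.1, -18.1, 92.4, 29.2, 7.1]
0.095 0.105 280 [ 0.7096 -0.0151  0.1018] [709.4, -15.0, 14.1, 33.3, 7.4]
0.105 0.112 41 [ 0.6986 -0.0201  0.1088] [664.0, -21.8, 104.5, 25.2, 7.9]
0.112 0.122 223 [ 0.6941 -0.0183  0.1161] [664.4, -20.5, 104.8, 40.0, 7.6]
```

View pics/w23.png

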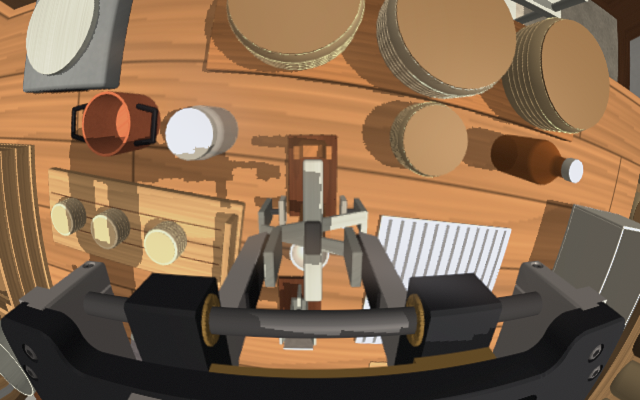

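Run:
```python
from meas import *
s=load("w23");P=cloudw(s)
for lo,hi in((.236,.240),(.24,.242),(.242,.244),(.244,.246),(.240,.247)):
    meas(P,(.58,.76,-.1,.06),[(lo,hi)])
im=s[0]
m=(P[...,2]>.238)&(P[...,2]<.249)&(P[...,0]>.58)&(P[...,0]<.76)&(abs(P[...,1]+.021)<.018)
q=P[m]
a=np.radians(7.4);u=(q[:,0]-.665)*np.cos(a)+(q[:,1]+.021)*np.sin(a);w=-(q[:,0]-.665)*np.sin(a)+(q[:,1]+.021)*np.cos(a)
for b in np.arange(-.07,.07,.01):
    k=(u>b)&(u<b+.01)
    if k.sum()>5: print(round(b,3),k.sum(),np.median(q[k,2]).round(4),w[k].min().round(4),w[k].max().round(4))
print(u.min(),u.max())
```

```text
0.236 0.24 648 [ 0.6981 -0.0171  0.2393] [670.9, -20.6, 94.5, 18.9, 10.1]
0.24 0.242 1049 [ 0.671  -0.0207  0.2409] [663.6, -23.9, 108.8, 20.7, 8.7]
0.242 0.244 627 [ 0.6362 -0.0249  0.2427] [648.7, -26.1, 77.8, 26.1, 14.4]
0.244 0.246 157 [ 0.6639 -0.0214  0.245 ] [647.4, -28.7, 64.5, 32.9, 20.5]
0.24 0.247 1977 [ 0.659  -0.0221  0.2422] [663.6, -22.4, 107.8, 33.6, 18.4]
-0.06 105 0.2427 -0.0064 0.0053
-0.05 188 0.2424 -0.0063 0.0068
-0.04 230 0.2421 -0.0078 0.0068
-0.03 242 0.2418 -0.0077 0.0067
-0.02 212 0.2426 -0.0165 0.0066
-0.01 410 0.2472 -0.0177 0.0173
0.0 521 0.2468 -0.0073 0.018
0.01 290 0.2406 -0.0072 0.0063
0.02 276 0.2402 -0.0071 0.0063
0.03 288 0.24 -0.007 0.0062
0.04 289 0.2397 -0.0069 0.0061
0.05 77 0.239 -0.0069 0.0061
-0.05628212502027804 0.053000032660070286
```

Call:
{"fn": "move_arm", "kwargs": {
  "increments": [
    [[0.57, 0.01, -0.005, 0.2, 0, 0, -0.001], [0.57, 0.01, -0.005, 0.45, 0, 0, 0], [0.57, 0.01, -0.005, 0.7, 0, 0, 0], [0.57, 0.01, -0.005, 0.9, 0, 0, 0], [0.57, 0.01, -0.005, 1, 0, 0, 0], [0.57, 0.01, -0.005, 1, 0, 0, 0], [0.57, 0.01, -0.005, 1, 0, 0, 0]]
  ]
}}

```text
time: 34.38
tool_pos: [0.6688, -0.0201, 0.3691]
ee_rot: [-3.141, -0.001, 0.128]
wrist_force: [0.3, 0.2, -0.9]
width: 0.0537
```

```bash
cat > t2.py <<'E'
from plan import *
from meas import *
import sys
tag=sys.argv[1]
plan(.668,-.02,.337,7.2)
s=snap("wrist",tag);P=cloudw(s);crop(s[0],200,440,80,320,tag+"c",2.5)
zt=robot.get_obs()['tool_pos'][2]
zb=zt-.2268
m=(abs(P[...,2]-zb)<.0045)&(P[...,0]>.58)&(P[...,0]<.76)&(abs(P[...,1]+.021)<.018)
q=P[m]
a=np.radians(7.2);u=(q[:,0]-.665)*np.cos(a)+(q[:,1]+.021)*np.sin(a);w=-(q[:,0]-.665)*np.sin(a)+(q[:,1]+.021)*np.cos(a)
for b in np.arange(-.08,.08,.01):
    k=(u>b)&(u<b+.01)
    if k.sum()>5: print(round(b,3),k.sum(),np.median(q[k,2]).round(4),w[k].min().round(4),w[k].max().round(4))
print(u.min(),u.max())
print("stand");meas(P,(.58,.76,-.1,.06),[(.085,.095),(.095,.105),(.105,.112),(.112,.122)])
E
python3 t2.py w24
```

```text
t 34.38 pos [ 0.6688 -0.0201  0.3691] rpy [-1.7999e+02 -5.0000e-02  7.3300e+00] w 0.0537 F [ 0.3  0.2 -0.9] j [-0.11  0.36  1.11  0.    1.67  1.33]
inc [-0.008 -0.002  0.321] [-0.    -0.001  0.001]
-0.06 87 0.1437 -0.0065 0.0053
-0.05 180 0.1435 -0.0064 0.0068
-0.04 229 0.1431 -0.0078 0.0067
-0.03 237 0.1428 -0.0077 0.0066
-0.02 162 0.1428 -0.0146 0.0065
-0.01 194 0.1454 -0.0178 0.0098
-0.0 252 0.1458 -0.0074 0.0165
0.01 319 0.1418 -0.0073 0.0132
0.02 281 0.1414 -0.0072 0.0062
0.03 281 0.1412 -0.0071 0.0062
0.04 279 0.1408 -0.007 0.0061
0.05 114 0.1404 -0.0069 0.0061
-0.05567362853208342 0.05406952607050228
stand
0.085 0.095 272 [ 0.6675 -0.015   0.0904] [669.9, -19.8, 94.4, 82.6, 44.9]
0.095 0.105 460 [ 0.6742 -0.0175  0.1013] [666.5, -22.0, 103.0, 81.0, 41.0]
0.105 0.112 426 [ 0.6626 -0.0191  0.1095] [667.0, -21.5, 104.0, 85.9, 42.4]
0.112 0.122 955 [ 0.6699 -0.0265  0.1161] [664.0, -21.7, 112.9, 83.2, 34.3]
```

View pics/w24c.png

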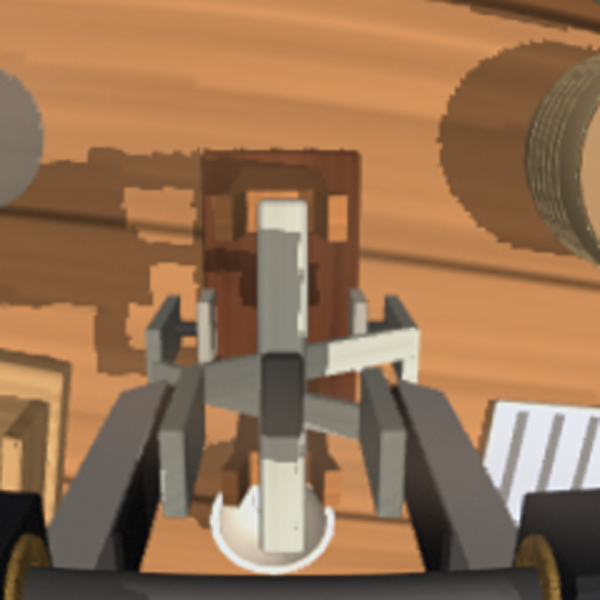

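Call:
{"fn": "move_arm", "kwargs": {
  "increments": [
    [[0.57, 0, 0, 0.06, 0, 0, 0], [0.57, 0, 0, 0.12, 0, 0, 0], [0.57, 0, 0, 0.18, 0, 0, 0], [0.57, 0, 0, 0.23, 0, 0, 0], [0.57, 0, 0, 0.26, 0, 0, 0], [0.57, 0, 0, 0.28, 0, 0, 0], [0.57, 0, 0, 0.28, 0, 0, 0]]
  ]
}}

```text
time: 35.02
tool_pos: [0.6688, -0.0206, 0.3399]
ee_rot: [-3.141, 0.0, 0.126]
wrist_force: [0.2, -0.1, -1.0]
width: 0.0543
```

```bash
python3 t2.py w25
```

```text
t 35.02 pos [ 0.6688 -0.0206  0.3399] rpy [-1.7997e+02  2.0000e-02  7.2200e+00] w 0.0543 F [ 0.2 -0.1 -1. ] j [-0.12  0.37  1.16  0.    1.61  1.33]
inc [-0.007 -0.007  0.029] [-0.  0.  0.]
-0.06 142 0.1148 -0.0068 0.0205
-0.05 318 0.1147 -0.013 0.0203
-0.04 252 0.1139 -0.013 0.02
-0.03 238 0.1137 -0.0081 0.0062
-0.02 157 0.1137 -0.0156 0.0061
-0.01 141 0.1155 -0.0175 0.0135
-0.0 198 0.1158 -0.0078 0.0168
0.01 302 0.1126 -0.0077 0.0168
0.02 280 0.1121 -0.0077 0.0057
0.03 318 0.112 -0.0197 0.0132
0.04 469 0.1119 -0.0196 0.0056
0.05 152 0.1115 -0.0195 0.0055
-0.05573896988890537 0.05381480511251773
stand
0.085 0.095 461 [ 0.6638 -0.0342  0.0897] [669.7, -23.6, 70.4, 98.5, 75.6]
0.095 0.105 960 [ 0.6668 -0.0224  0.1009] [664.6, -23.0, 107.8, 46.6, 3.1]
0.105 0.112 1013 [ 0.6879 -0.0187  0.1105] [664.9, -20.5, 107.6, 37.9, 8.1]
0.112 0.122 3388 [ 0.6629 -0.0217  0.1158] [663.7, -20.5, 108.5, 45.7, 10.3]
```

Call:
{"fn": "move_arm", "kwargs": {
  "increments": [
    [[0.57, 0, 0, 0.015, 0, 0, 0], [0.57, 0, 0, 0.025, 0, 0, 0], [0.57, 0, 0, 0.03, 0, 0, 0], [0.57, 0, 0, 0.03, 0, 0, 0]]
  ]
}}

```text
time: 35.4
tool_pos: [0.6689, -0.0206, 0.338]
ee_rot: [3.142, -0.001, 0.126]
wrist_force: [-0.6, 0.6, -0.8]
width: 0.0538
```

Call:
{"fn": "move_arm", "kwargs": {
  "increments": [
    [[0.57, 0, 0, 0.01, 0, 0, 0], [0.57, 0, 0, 0.02, 0, 0, 0], [0.57, 0, 0, 0.02, 0, 0, 0], [0.57, 0, 0, 0.02, 0, 0, 0]]
  ]
}}

```text
time: 35.73
tool_pos: [0.6687, -0.0206, 0.3374]
ee_rot: [3.141, -0.002, 0.126]
wrist_force: [-3.3, -0.4, 5.6]
width: 0.0541
```

```bash
python3 t2.py w26 | head -14
```

```text
t 35.73 pos [ 0.6687 -0.0206  0.3374] rpy [ 1.7998e+02 -1.2000e-01  7.2200e+00] w 0.0541 F [-3.3 -0.4  5.6] j [-0.12  0.37  1.16  0.    1.61  1.33]
inc [-0.006 -0.007  0.004] [ 0.    -0.001  0.   ]
-0.06 99 0.1116 -0.007 0.0134
-0.05 257 0.1115 -0.013 0.0198
-0.04 258 0.1112 -0.0131 0.019
-0.03 237 0.1112 -0.0083 0.0061
-0.02 166 0.1109 -0.0129 0.006
-0.01 116 0.1126 -0.0178 0.0059
-0.0 147 0.1128 -0.008 0.0167
0.01 297 0.1105 -0.0079 0.0166
0.02 281 0.1101 -0.0078 0.0056
0.03 308 0.1098 -0.0189 0.013
0.04 362 0.1098 -0.0189 0.0129
0.05 170 0.1093 -0.0194 0.0054
```

Call:
{"fn": "move_arm", "kwargs": {
  "increments": [
    [[0.62, 0, 0, -0.01, 0, 0, 0], [0.68, 0, 0, -0.01, 0, 0, 0], [0.75, 0, 0, -0.01, 0, 0, 0], [0.85, 0, 0, -0.01, 0, 0, 0], [1, 0, 0, -0.01, 0, 0, 0], [1, 0, 0, -0.01, 0, 0, 0], [1, 0, 0, -0.01, 0, 0, 0], [1, 0, 0, -0.01, 0, 0, 0]]
  ]
}}

```text
time: 36.45
tool_pos: [0.669, -0.0206, 0.3363]
ee_rot: [-3.141, -0.001, 0.126]
wrist_force: [-0.2, 0.3, 0.3]
width: 0.0935
```

```bash
python3 t2.py w27
```

```text
t 36.45 pos [ 0.669  -0.0206  0.3363] rpy [-1.7998e+02 -3.0000e-02  7.2200e+00] w 0.0935 F [-0.2  0.3  0.3] j [-0.12  0.37  1.16  0.    1.61  1.33]
inc [-0.009 -0.007 -0.007] [-0. -0.  0.]
-0.06 107 0.1097 -0.0116 0.0134
-0.05 280 0.1096 -0.013 0.0192
-0.04 234 0.1097 -0.0129 0.019
-0.03 224 0.1098 -0.0082 0.0054
-0.02 171 0.1096 -0.0165 0.0061
-0.01 186 0.1098 -0.0178 0.0109
-0.0 242 0.1104 -0.0078 0.0177
0.01 295 0.1097 -0.0078 0.0168
0.02 282 0.1096 -0.0076 0.0057
0.03 302 0.1097 -0.0135 0.013
0.04 366 0.1096 -0.014 0.0129
0.05 168 0.1094 -0.0187 0.0055
-0.055112502175858745 0.05444579773587316
stand
0.085 0.095 494 [ 0.6658 -0.0302  0.0904] [670.7, -25.2, 96.0, 53.0, 1.6]
0.095 0.105 693 [ 0.667  -0.0194  0.1005] [664.1, -20.9, 105.7, 34.7, 7.4]
0.105 0.112 2804 [ 0.6694 -0.0216  0.1095] [664.7, -21.7, 109.6, 40.0, 7.4]
0.112 0.122 1954 [ 0.6684 -0.0209  0.1161] [664.3, -22.1, 106.4, 64.2, 7.5]
```

View pics/w27c.png

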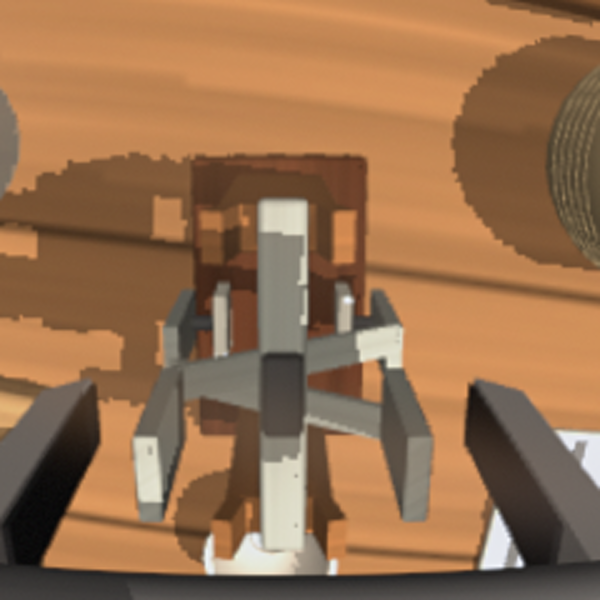

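Call:
{"fn": "move_arm", "kwargs": {
  "increments": [
    [[1, 0, 0, -0.1, 0, 0, 0], [1, 0, 0, -0.35, 0, 0, 0], [1, 0, 0, -0.65, 0, 0, 0], [1, 0, 0, -0.9, 0, 0, 0], [1, -0.3, 0, -0.9, 0, 0, 0], [1, -0.6, 0, -0.9, 0, 0, 0], [1, -0.9, 0, -0.9, 0, 0, 0], [1, -1, 0, -0.9, 0, 0, 0]]
  ]
}}

```text
time: 37.17
tool_pos: [0.5669, -0.0334, 0.4284]
ee_rot: [3.141, -0.002, 0.126]
wrist_force: [-0.0, -0.0, 0.4]
width: 0.0938
```

Call:
{"fn": "move_arm", "kwargs": {
  "increments": [
    [[1, -0.3, 0, 0, 0, 0, 0], [1, -0.6, 0, 0, 0, 0, 0], [1, -0.9, 0, 0, 0, 0, 0], [1, -1, 0, 0, 0, 0, 0], [1, -1, 0, 0, 0, 0, 0]]
  ]
}}

```text
time: 37.58
tool_pos: [0.4692, -0.0459, 0.4281]
ee_rot: [3.141, -0.004, 0.125]
wrist_force: [0.8, -0.9, 0.3]
width: 0.0937
```

Run:
```python
from plan import *
from meas import *
plan(.457,-.027,.42,7)
s=snap("wrist","w28");P=cloudw(s);crop(s[0],200,440,80,320,"w28c",2.5)
plan(.457,-.027,.42,7)
meas(P,(.37,.53,-.1,.05),[(.03,.05),(.05,.06),(.06,.07),(.07,.08),(.08,.09),(.09,.1),(.1,.105),(.105,.11),(.11,.115),(.115,.12)])
```

```text
t 37.58 pos [ 0.4692 -0.0459  0.4281] rpy [179.95  -0.23   7.17] w 0.0937 F [ 0.8 -0.9  0.3] j [-0.22 -0.09  1.51  0.    1.73  1.23]
inc [-0.098 -0.202  0.08 ] [ 0.001 -0.003  0.002]
t 37.63 pos [ 0.4704 -0.0458  0.4278] rpy [179.96  -0.25   7.19] w 0.0941 F [ 0.2  0.3 -0.5] j [-0.22 -0.09  1.5   0.    1.73  1.23]
inc [-0.109 -0.204  0.077] [ 0.    -0.003  0.002]
0.03 0.05 167 [ 0.4944 -0.028   0.0337] [497.3, -30.0, 32.1, 65.5, 88.8]
0.05 0.06 68 [ 0.4757 -0.0251  0.0526] [459.7, -30.8, 57.8, 24.4, 27.5]
0.06 0.07 627 [ 0.4513 -0.028   0.0659] [449.5, -27.9, 48.5, 42.1, 7.0]
0.07 0.08 264 [ 0.447  -0.0278  0.0748] [448.1, -28.5, 45.2, 41.6, 6.7]
0.08 0.09 295 [ 0.4431 -0.0263  0.0851] [448.3, -28.9, 46.0, 42.8, 6.7]
0.09 0.1 402 [ 0.4425 -0.0285  0.096 ] [447.4, -28.3, 47.8, 44.3, 6.5]
0.1 0.105 100 [ 0.4559 -0.0243  0.1024] [447.9, -28.1, 45.6, 45.7, 6.7]
0.105 0.11 230 [ 0.4571 -0.0258  0.1086] [457.1, -27.0, 27.5, 52.0, 7.2]
0.11 0.115 54 [ 0.4585 -0.0289  0.1105] [457.5, -27.3, 27.3, 51.2, 7.3]
```

View pics/w28.png

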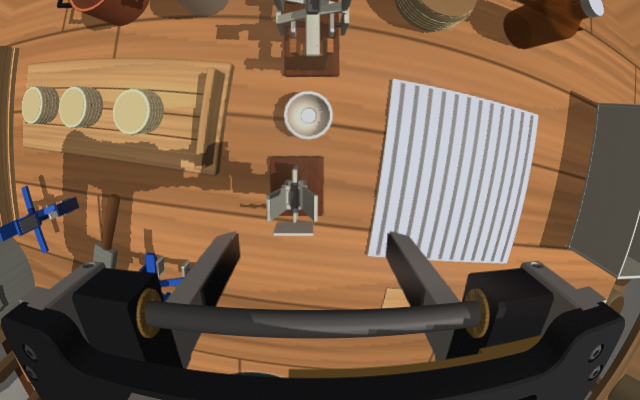

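View pics/w28c.png

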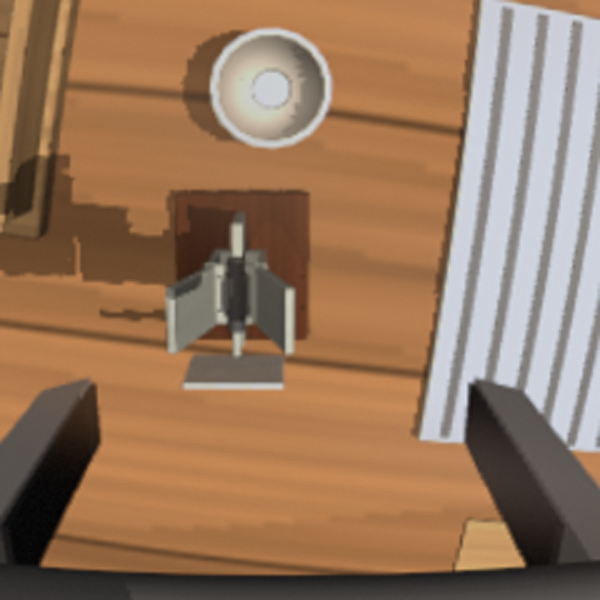

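Call:
{"fn": "move_arm", "kwargs": {
  "increments": [
    [[1, -0.1, -0.2, 0, 0, -0.003, 0], [1, -0.106, -0.2, 0.1, 0, -0.003, 0], [1, -0.106, -0.2, 0.35, 0, -0.003, 0], [1, -0.106, -0.2, 0.6, 0, -0.003, 0], [1, -0.106, -0.2, 0.8, 0, -0.003, 0], [1, -0.106, -0.2, 0.8, 0, -0.003, 0]]
  ]
}}

```text
time: 38.13
tool_pos: [0.4575, -0.0271, 0.3409]
ee_rot: [-3.139, 0.013, 0.127]
wrist_force: [-0.4, -0.2, -0.2]
width: 0.0942
```

Run:
```python
from plan import *
from meas import *
plan(.4575,-.0272,.281,7.2)
s=snap("wrist","w29");P=cloudw(s);crop(s[0],200,440,80,320,"w29c",2)
meas(P,(.37,.53,-.1,.05),[(.09,.1),(.1,.105),(.105,.11),(.11,.115),(.115,.12)])
```

```text
t 38.13 pos [ 0.4575 -0.0271  0.3409] rpy [-179.83    0.74    7.25] w 0.0942 F [-0.4 -0.2 -0.2] j [-0.18 -0.09  1.68 -0.    1.57  1.26]
inc [0.007 0.002 0.599] [-0.002  0.008  0.001]
0.09 0.1 755 [ 0.4421 -0.0291  0.0957] [447.7, -28.9, 47.6, 44.9, 7.3]
0.1 0.105 182 [ 0.4591 -0.0263  0.1025] [448.8, -28.1, 45.5, 46.8, 7.1]
0.105 0.11 479 [ 0.4575 -0.0275  0.1083] [456.9, -27.2, 28.1, 52.2, 6.9]
0.11 0.115 86 [ 0.4585 -0.0241  0.1104] [458.0, -27.2, 27.0, 51.3, 6.1]
```

View pics/w29c.png

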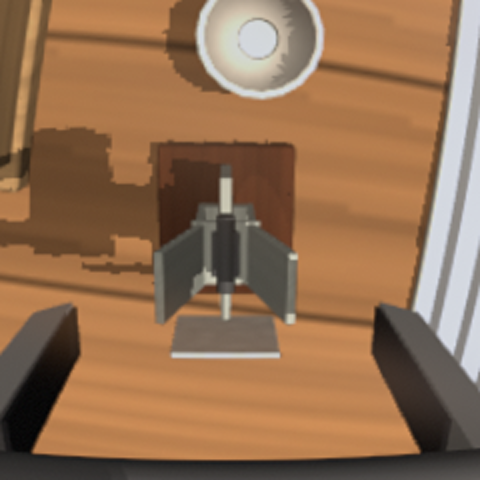

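Call:
{"fn": "move_arm", "kwargs": {
  "increments": [
    [[1, 0, 0, 0.15, 0, 0.003, 0], [1, 0, 0, 0.35, 0, 0.003, 0], [1, 0, 0, 0.5, 0, 0.003, 0], [1, 0, 0, 0.58, 0, 0.003, 0], [1, 0, 0, 0.58, 0, 0.003, 0], [1, 0, 0, 0.58, 0, 0.003, 0]]
  ]
}}

```text
time: 38.68
tool_pos: [0.458, -0.0274, 0.2895]
ee_rot: [3.141, -0.002, 0.126]
wrist_force: [-0.2, 0.3, 0.5]
width: 0.0937
```

```bash
python3 plan.py .4575 -.0272 .281 7.2
```

```text
t 38.68 pos [ 0.458  -0.0274  0.2895] rpy [ 1.7998e+02 -1.3000e-01  7.2200e+00] w 0.0937 F [-0.2  0.3  0.5] j [-0.18 -0.07  1.76  0.    1.45  1.26]
inc [-0.005 -0.003  0.085] [ 0.    -0.001  0.   ]
```

Call:
{"fn": "move_arm", "kwargs": {
  "increments": [
    [[1, 0, 0, 0.05, 0, 0, 0], [1, 0, 0, 0.08, 0, 0, 0], [0.8, 0, 0, 0.08, 0, 0, 0], [0.65, 0, 0, 0.08, 0, 0, 0], [0.5, 0, 0, 0.08, 0, 0, 0], [0.42, 0, 0, 0.08, 0, 0, 0], [0.42, 0, 0, 0.08, 0, 0, 0], [0.42, 0, 0, 0.08, 0, 0, 0]]
  ]
}}

```text
time: 39.35
tool_pos: [0.4573, -0.0273, 0.2807]
ee_rot: [-3.142, -0.001, 0.126]
wrist_force: [-0.0, 0.0, 0.3]
width: 0.0573
```

```bash
python3 plan.py .4575 -.0272 .281 7.2; python3 -c "
from h import *
s=snap('wrist','w30');crop(s[0],200,440,120,360,'w30c',2)"
```

```text
t 39.35 pos [ 0.4573 -0.0273  0.2807] rpy [-1.80e+02 -8.00e-02  7.22e+00] w 0.0573 F [-0.   0.   0.3] j [-0.18 -0.06  1.77  0.    1.43  1.26]
inc [ 0.002 -0.    -0.003] [-0.    -0.001  0.   ]
```

View pics/w30c.png

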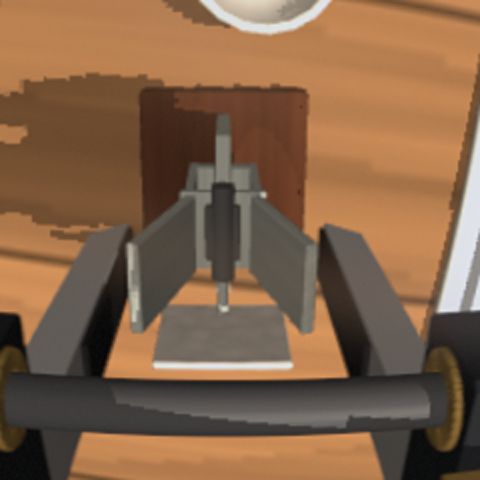

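Centred, so I'll squeeze.

Call:
{"fn": "move_arm", "kwargs": {
  "increments": [
    [[0.42, 0, 0, 0, 0, 0, 0], [0.38, 0, 0, 0, 0, 0, 0], [0.34, 0, 0, 0, 0, 0, 0], [0.3, 0, 0, 0, 0, 0, 0], [0.28, 0, 0, 0, 0, 0, 0], [0.28, 0, 0, 0, 0, 0, 0], [0.28, 0, 0, 0, 0, 0, 0]]
  ]
}}

```text
time: 39.98
tool_pos: [0.4583, -0.0275, 0.285]
ee_rot: [3.139, -0.008, 0.126]
wrist_force: [-2.2, 0.4, 15.2]
width: 0.0268
```

Call:
{"fn": "move_arm", "kwargs": {
  "increments": [
    [[0.28, 0, 0, 0, 0, 0, 0], [0.28, 0, 0, 0, 0, 0, 0], [0.28, 0, 0, 0, 0, 0, 0], [0.28, 0, 0, 0, 0, 0, 0]]
  ]
}}

```text
time: 40.32
tool_pos: [0.4584, -0.0275, 0.2851]
ee_rot: [3.139, -0.008, 0.126]
wrist_force: [-2.9, -0.1, 15.2]
width: 0.0266
```

```bash
python3 plan.py .4575 -.0272 .281 7.2; python3 -c "
from h import *
s=snap('wrist','w31');crop(s[0],200,440,120,360,'w31c',2)"
```

```text
t 40.32 pos [ 0.4584 -0.0275  0.2851] rpy [179.87  -0.45   7.23] w 0.0266 F [-2.9 -0.1 15.2] j [-0.18 -0.06  1.76  0.    1.43  1.26]
inc [-0.008 -0.004  0.041] [ 0.001 -0.005  0.   ]
```

View pics/w31c.png

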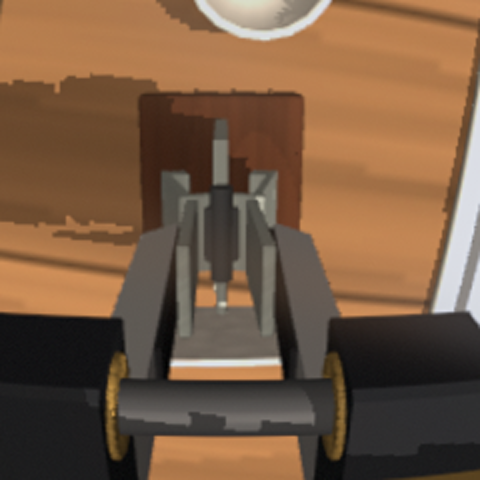

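Call:
{"fn": "move_arm", "kwargs": {
  "increments": [
    [[0.28, 0, 0, -0.05, 0, 0, 0], [0.28, 0, 0, -0.12, 0, 0, 0], [0.28, 0, 0, -0.2, 0, 0, 0], [0.28, 0, 0, -0.3, 0, 0, 0], [0.28, 0, 0, -0.45, 0, 0, 0], [0.28, 0, 0, -0.6, 0, 0, 0], [0.28, 0, 0, -0.8, 0, 0, 0], [0.28, 0, 0, -0.8, 0, 0, 0]]
  ]
}}

```text
time: 41.03
tool_pos: [0.458, -0.0274, 0.3651]
ee_rot: [3.139, -0.009, 0.126]
wrist_force: [0.6, -0.4, 0.1]
width: 0.0268
```

```bash
python3 plan.py .5377 .0878 .38 -2.7; python3 -c "
from h import *
s=snap('wrist','w32');crop(s[0],200,440,80,360,'w32c',2)
s=snap('side','s32');crop(s[0],260,400,100,260,'s32c',3.5)"
```

```text
t 41.03 pos [ 0.458  -0.0274  0.3651] rpy [179.87  -0.49   7.22] w 0.0268 F [ 0.6 -0.4  0.1] j [-0.18 -0.11  1.64  0.    1.6   1.26]
inc [ 0.937 -1.043 -0.144] [ 0.001 -0.006  0.11 ]
```

View pics/w32c.png

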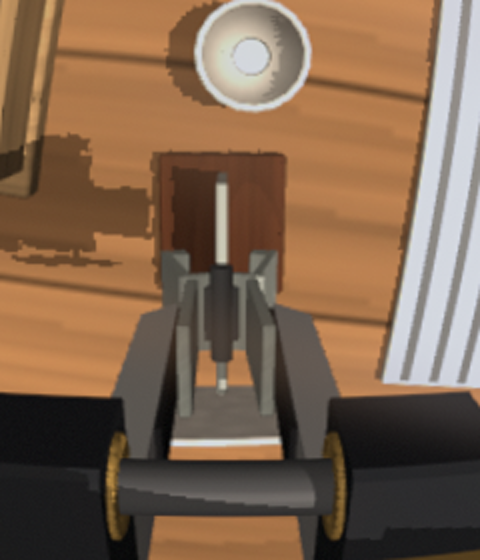

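View pics/s32c.png

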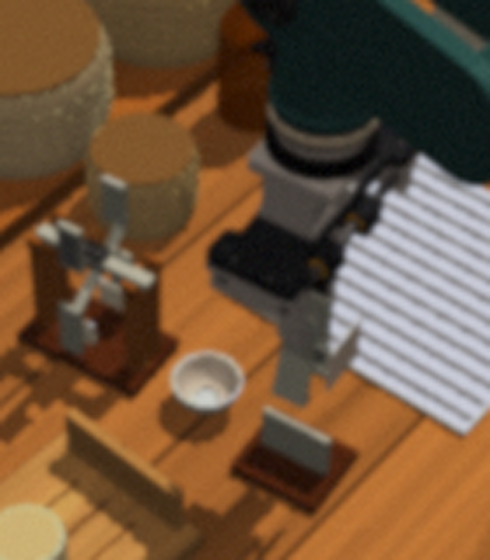

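Call:
{"fn": "move_arm", "kwargs": {
  "increments": [
    [[0.28, 0.2, -0.2, -0.1, 0, 0, 0], [0.28, 0.45, -0.45, -0.15, 0, 0, 0.03], [0.28, 0.7, -0.75, -0.15, 0, 0, 0.07], [0.28, 0.9, -0.95, -0.15, 0, 0, 0.11], [0.28, 0.93, -1, -0.15, 0, 0, 0.11], [0.28, 0.93, -1, -0.15, 0, 0, 0.11], [0.28, 0.93, -1, -0.15, 0, 0, 0.11]]
  ]
}}

```text
time: 41.72
tool_pos: [0.5365, 0.0834, 0.374]
ee_rot: [3.141, 0.002, -0.046]
wrist_force: [-1.2, -1.0, -1.3]
width: 0.0266
```

```bash
cat > t3.py <<'E'
from plan import *
from meas import *
import sys
tag=sys.argv[1]
plan(.5377,.0878,.299,-2.7)
s=snap("wrist",tag);P=cloudw(s);crop(s[0],160,480,60,380,tag+"c",1.8)
z=robot.get_obs()['tool_pos'][2]-.184
print("clip grip z~",z)
meas(P,(.47,.6,.02,.16),[(z-.045,z-.035),(z-.035,z-.025),(z-.025,z-.015),(z-.015,z-.005),(z-.005,z+.005),(z+.005,z+.008),(z+.008,z+.013)])
print("lip");meas(P,(.45,.63,.06,.115),[(.06,.07)])
E
python3 t3.py w33
```

```text
t 41.72 pos [0.5365 0.0834 0.374 ] rpy [ 1.7995e+02  1.4000e-01 -2.6100e+00] w 0.0266 F [-1.2 -1.  -1.3] j [ 0.05  0.08  1.44 -0.    1.63  1.67]
inc [ 0.012 -0.045  0.75 ] [0.001 0.002 0.001]
clip grip z~ 0.1905344486864024
0.14553444868640242 0.1555344486864024 782 [0.5329 0.0835 0.1537] [526.4, 85.1, 31.0, 49.2, 85.6]
0.1555344486864024 0.1655344486864024 895 [0.5258 0.0844 0.1583] [526.5, 84.9, 28.5, 48.4, 86.0]
0.1655344486864024 0.1755344486864024 387 [0.5141 0.0828 0.171 ] [525.5, 83.1, 33.7, 46.3, 88.1]
0.1755344486864024 0.1855344486864024 723 [0.5219 0.0822 0.1808] [525.7, 82.4, 47.2, 46.4, 87.6]
0.1855344486864024 0.1955344486864024 717 [0.5267 0.0827 0.1894] [525.4, 83.2, 49.9, 48.4, 86.2]
0.1955344486864024 0.1985344486864024 195 [0.5427 0.0812 0.197 ] [536.7, 82.9, 49.5, 26.9, 84.1]
0.1985344486864024 0.2035344486864024 708 [0.5394 0.0808 0.2022] [535.7, 82.7, 51.1, 28.5, 85.3]
lip
0.06 0.07 824 [0.5603 0.0863 0.0655] [558.5, 86.3, 9.8, 75.1, 86.9]
```

View pics/w33c.png

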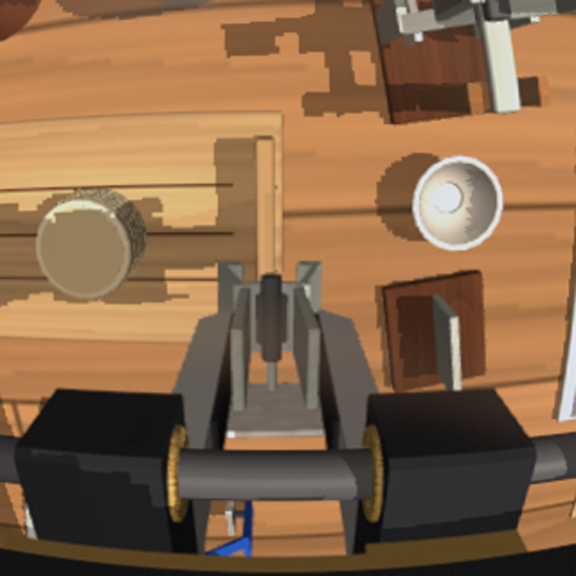

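Call:
{"fn": "move_arm", "kwargs": {
  "increments": [
    [[0.28, 0.01, -0.047, 0, 0, 0, 0.003], [0.28, 0.01, -0.047, 0.1, 0, 0, 0.003], [0.28, 0.01, -0.047, 0.25, 0, 0, 0.003], [0.28, 0.01, -0.047, 0.37, 0, 0, 0.003], [0.28, 0.01, -0.047, 0.37, 0, 0, 0.003], [0.28, 0.01, -0.047, 0.37, 0, 0, 0.003]]
  ]
}}

```text
time: 42.27
tool_pos: [0.5376, 0.0879, 0.3373]
ee_rot: [3.142, 0.002, -0.052]
wrist_force: [0.1, 0.6, -1.1]
width: 0.0265
```

```bash
python3 t3.py w34;python3 -c "
from h import *
s=snap('side','s34');crop(s[0],220,380,150,290,'s34c',4.5)
s=snap('scene','sc34');crop(s[0],260,380,150,250,'sc34c',6)"
```

```text
t 42.27 pos [0.5376 0.0879 0.3373] rpy [ 1.80e+02  1.00e-01 -2.98e+00] w 0.0265 F [ 0.1  0.6 -1.1] j [0.06 0.1  1.49 0.   1.55 1.68]
inc [0.001 0.001 0.383] [ 0.     0.001 -0.003]
clip grip z~ 0.15440651236230796
0.10940651236230796 0.11940651236230795 958 [0.5338 0.0884 0.1174] [527.8, 89.6, 31.1, 49.1, 85.6]
0.11940651236230795 0.12940651236230796 742 [0.5259 0.0888 0.1225] [527.7, 89.8, 27.8, 48.0, 86.0]
0.12940651236230796 0.13940651236230794 398 [0.5154 0.0873 0.135 ] [526.9, 87.5, 33.7, 45.8, 87.1]
0.13940651236230794 0.14940651236230795 754 [0.5234 0.0869 0.1447] [527.2, 87.4, 49.1, 46.2, 87.1]
0.14940651236230795 0.15940651236230796 695 [0.5294 0.0868 0.1534] [526.6, 87.8, 50.0, 48.3, 86.1]
0.15940651236230796 0.16240651236230796 167 [0.5433 0.0862 0.1608] [537.4, 86.7, 49.9, 26.9, 86.7]
0.16240651236230796 0.16740651236230797 813 [0.54   0.0864 0.1658] [536.9, 87.0, 51.0, 27.6, 86.3]
lip
0.06 0.07 916 [0.5615 0.0862 0.0655] [537.5, 87.7, 9.5, 118.7, 87.2]
```

View pics/w34c.png

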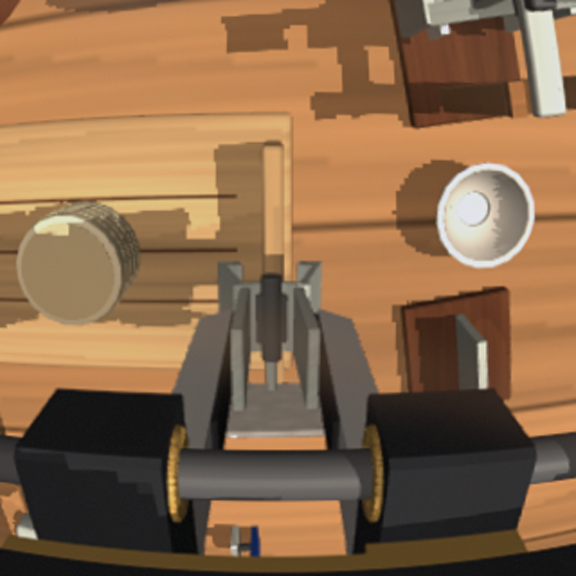

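View pics/s34c.png

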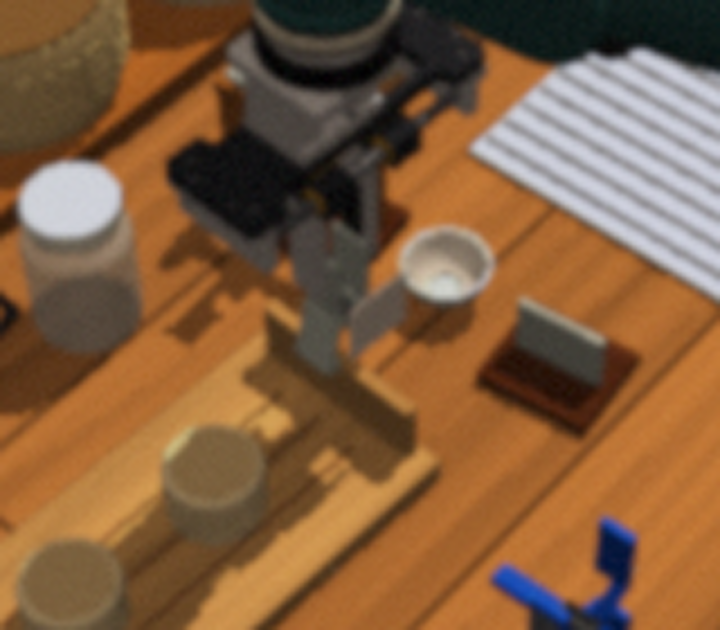

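View pics/sc34c.png

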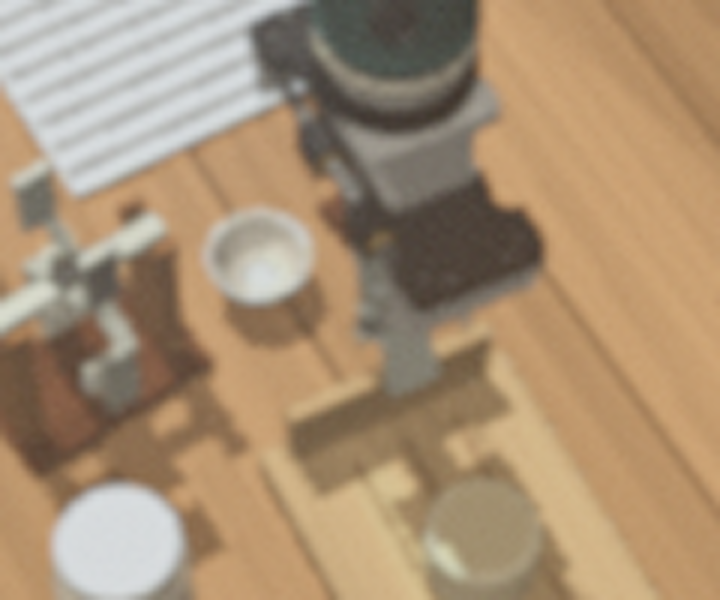

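Call:
{"fn": "move_arm", "kwargs": {
  "increments": [
    [[0.28, 0, -0.005, 0.07, 0, 0, 0], [0.28, 0, -0.005, 0.14, 0, 0, 0], [0.28, 0, -0.005, 0.21, 0, 0, 0], [0.28, 0, -0.005, 0.27, 0, 0, 0], [0.28, 0, -0.005, 0.32, 0, 0, 0], [0.28, 0, -0.005, 0.36, 0, 0, 0], [0.28, 0, -0.005, 0.36, 0, 0, 0]]
  ]
}}

```text
time: 43.0
tool_pos: [0.5379, 0.0888, 0.3012]
ee_rot: [-3.142, 0.001, -0.051]
wrist_force: [-1.0, -0.4, -2.1]
width: 0.0269
```

```bash
python3 t3.py w35;python3 -c "
from h import *
s=snap('side','s35');crop(s[0],220,380,150,290,'s35c',4.5)"
```

```text
t 43.0 pos [0.5379 0.0888 0.3012] rpy [-1.80e+02  8.00e-02 -2.95e+00] w 0.0269 F [-1.  -0.4 -2.1] j [0.06 0.12 1.54 0.   1.48 1.68]
inc [-0.001  0.01   0.022] [-0.     0.001 -0.003]
clip grip z~ 0.11789914704554838
0.07289914704554838 0.08289914704554838 837 [0.5342 0.0891 0.081 ] [528.2, 90.6, 31.1, 48.9, 85.5]
0.08289914704554838 0.09289914704554839 845 [0.5274 0.0899 0.0857] [528.0, 90.9, 26.8, 48.7, 87.5]
0.09289914704554839 0.10289914704554838 388 [0.5154 0.0882 0.0984] [527.0, 88.5, 33.7, 46.1, 87.6]
0.10289914704554838 0.11289914704554838 740 [0.5237 0.0878 0.1081] [527.2, 87.9, 48.4, 46.3, 87.4]
0.11289914704554838 0.12289914704554838 699 [0.5286 0.0881 0.1167] [527.0, 89.0, 50.1, 48.6, 85.0]
0.12289914704554838 0.1258991470455484 190 [0.5439 0.0862 0.1244] [537.6, 87.8, 49.4, 26.7, 86.9]
0.1258991470455484 0.1308991470455484 758 [0.5405 0.0868 0.1295] [537.0, 87.9, 51.2, 28.4, 86.9]
lip
0.06 0.07 1175 [0.5634 0.0867 0.0654] [547.2, 89.9, 37.3, 99.3, 88.4]
```

View pics/s35c.png

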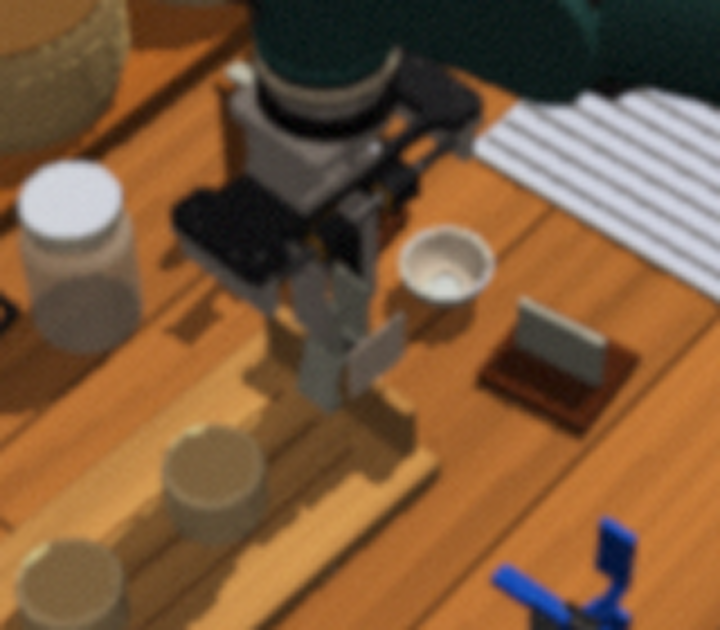

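Call:
{"fn": "move_arm", "kwargs": {
  "increments": [
    [[0.28, 0, 0.005, 0.02, 0, 0, 0], [0.28, 0, 0.005, 0.04, 0, 0, 0], [0.28, 0, 0.005, 0.05, 0, 0, 0], [0.28, 0, 0.005, 0.05, 0, 0, 0]]
  ]
}}

```text
time: 43.43
tool_pos: [0.5383, 0.0883, 0.2986]
ee_rot: [-3.141, -0.002, -0.051]
wrist_force: [-0.2, -0.7, 2.2]
width: 0.0266
```

Call:
{"fn": "move_arm", "kwargs": {
  "increments": [
    [[0.32, 0, 0, 0, 0, 0, 0], [0.36, 0, 0, 0, 0, 0, 0], [0.42, 0, 0, 0, 0, 0, 0], [0.5, 0, 0, 0, 0, 0, 0], [0.6, 0, 0, 0, 0, 0, 0], [0.75, 0, 0, 0, 0, 0, 0], [0.9, 0, 0, 0, 0, 0, 0], [1, 0, 0, 0, 0, 0, 0]]
  ]
}}

```text
time: 44.1
tool_pos: [0.5382, 0.0883, 0.2979]
ee_rot: [-3.141, -0.001, -0.051]
wrist_force: [-0.2, -0.5, -0.9]
width: 0.0699
```

Call:
{"fn": "move_arm", "kwargs": {
  "increments": [
    [[1, 0, 0, 0, 0, 0, 0], [1, 0, 0, 0, 0, 0, 0], [1, 0, 0, 0, 0, 0, 0]]
  ]
}}

```text
time: 44.35
tool_pos: [0.5382, 0.0883, 0.2978]
ee_rot: [-3.141, -0.001, -0.051]
wrist_force: [1.2, -0.2, 0.3]
width: 0.0892
```

```bash
python3 t3.py w36
```

```text
t 44.35 pos [0.5382 0.0883 0.2978] rpy [-1.7998e+02 -7.0000e-02 -2.9500e+00] w 0.0892 F [ 1.2 -0.2  0.3] j [0.06 0.12 1.55 0.   1.47 1.68]
inc [-0.004  0.005 -0.012] [-0.    -0.001 -0.003]
clip grip z~ 0.11377688289725574
0.06877688289725574 0.07877688289725573 335 [0.5309 0.0868 0.0774] [528.9, 86.4, 37.5, 49.2, 86.9]
0.07877688289725573 0.08877688289725574 1679 [0.5288 0.0875 0.083 ] [528.8, 86.8, 42.4, 48.9, 87.1]
0.08877688289725574 0.09877688289725574 863 [0.5223 0.0873 0.094 ] [527.5, 87.0, 43.7, 46.2, 86.8]
0.09877688289725574 0.10877688289725573 1313 [0.5271 0.0873 0.1041] [528.0, 88.0, 110.6, 46.7, 88.0]
0.10877688289725573 0.11877688289725574 1599 [0.5292 0.0868 0.1135] [527.5, 88.0, 113.2, 47.8, 87.0]
0.11877688289725574 0.12177688289725574 361 [0.5419 0.0874 0.1204] [538.0, 87.6, 111.8, 27.1, 87.2]
0.12177688289725574 0.12677688289725575 1015 [0.5397 0.0858 0.1249] [537.8, 87.6, 112.7, 28.5, 86.6]
lip
0.06 0.07 989 [0.5677 0.0863 0.0655] [548.9, 87.0, 95.8, 27.6, 8.6]
```

View pics/w36c.png

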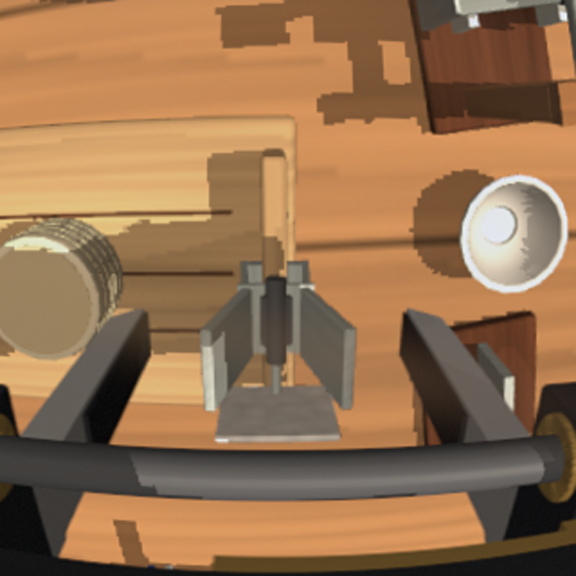

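Call:
{"fn": "move_arm", "kwargs": {
  "increments": [
    [[1, 0, 0, 0, 0, 0, 0], [1, 0, 0, -0.1, 0, 0, 0], [1, 0, 0, -0.3, 0, 0, 0], [1, 0, 0, -0.6, 0, 0, 0], [1, 0, 0, -0.9, 0, 0, 0], [1, 0, 0, -1, 0, 0, 0], [1, 0, 0, -1, 0, 0, 0]]
  ]
}}

```text
time: 44.98
tool_pos: [0.5384, 0.0883, 0.4022]
ee_rot: [-3.14, -0.009, -0.051]
wrist_force: [-0.3, -0.3, 0.0]
width: 0.094
```

Call:
{"fn": "move_arm", "kwargs": {
  "increments": [
    [[1, -0.2, 0, -0.1, 0, 0, 0], [1, -0.5, 0, -0.2, 0, 0, 0], [1, -0.8, 0, -0.3, 0, 0, 0], [1, -1, 0, -0.3, 0, 0, 0], [1, -1, 0, -0.3, 0, 0, 0], [1, -1, 0, -0.3, 0, 0, 0]]
  ]
}}

```text
time: 45.48
tool_pos: [0.4376, 0.0935, 0.4263]
ee_rot: [-3.142, -0.0, -0.051]
wrist_force: [0.1, 0.3, -1.1]
width: 0.0938
```

Run:
```python
from plan import *
from meas import *
plan(.5377,.0878,.4,-2.7)
s=snap("wrist","wf");P=cloudw(s);crop(s[0],0,440,0,300,"wfc",1.8)
for b in((.48,.62,.14,.245),(.48,.62,.245,.35),(.48,.62,.35,.47)): meas(P,b,[(.056,.068)])
print("clip");meas(P,(.48,.6,.02,.15),[(.11,.118),(.118,.123),(.123,.13)])
for n in("scene","side"):
    s=snap(n,n+"f");P=cloud(s);crop(s[0],210,430,130,310,n+"fc",3.4)
    print(n)
    for b in((.48,.62,.14,.245),(.48,.62,.245,.35),(.48,.62,.35,.47)): meas(P,b,[(.056,.068)])
    print("clip");meas(P,(.48,.6,.02,.15),[(.105,.115),(.115,.122),(.122,.13)])
    print("tongs");meas(P,(.6,.73,-.09,.05),[(.14,.15),(.15,.16),(.16,.17)])
print(robot.get_obs()['time'])
```

```text
t 45.48 pos [0.4376 0.0935 0.4263] rpy [-1.80e+02 -1.00e-02 -2.93e+00] w 0.0938 F [ 0.1  0.3 -1.1] j [ 0.08 -0.15  1.56  0.    1.73  1.71]
inc [1.003 0.005 0.264] [-0.    -0.    -0.003]
0.056 0.068 1984 [0.5412 0.1896 0.0626] [541.5, 190.8, 58.5, 58.5, 2.3]
0.056 0.068 1518 [0.5474 0.2958 0.0624] [547.7, 298.0, 58.5, 58.8, 14.9]
0.056 0.068 1072 [0.5533 0.3947 0.0623] [554.3, 397.5, 59.1, 57.5, 32.6]
clip
0.11 0.118 279 [0.5188 0.0881 0.1145] [526.6, 86.9, 42.3, 47.3, 87.1]
0.118 0.123 105 [0.5355 0.0839 0.1206] [536.7, 86.8, 40.0, 28.2, 86.6]
0.123 0.13 319 [0.537  0.0865 0.1258] [537.4, 86.4, 47.6, 27.8, 87.1]
scene
0.056 0.068 269 [0.5433 0.1945 0.0623] [543.1, 193.8, 57.3, 56.8, 15.2]
0.056 0.068 309 [0.5502 0.3017 0.0623] [549.3, 300.8, 57.2, 58.4, 84.4]
0.056 0.068 339 [0.5557 0.4018 0.0621] [555.3, 400.3, 57.9, 56.7, 54.8]
clip
0.105 0.115 47 [0.5244 0.0847 0.1099] [527.5, 88.9, 44.6, 48.2, 86.4]
0.115 0.122 30 [0.5329 0.082  0.1186] [528.1, 88.7, 44.4, 46.3, 85.6]
0.122 0.13 24 [0.5377 0.0866 0.1258] [538.7, 87.4, 46.9, 26.8, 86.5]
tongs
0.14 0.15 27 [ 0.6656 -0.0171  0.1451] [665.4, -18.2, 21.6, 66.0, 8.4]
0.15 0.16 30 [ 0.6663 -0.0186  0.1551] [664.9, -19.4, 22.6, 67.5, 8.1]
0.16 0.17 33 [ 0.6645 -0.0177  0.1639] [665.2, -20.7, 20.4, 70.8, 7.1]
side
0.056 0.068 358 [0.5383 0.192  0.062 ] [539.5, 191.3, 56.9, 60.3, 43.3]
0.056 0.068 407 [0.5442 0.2992 0.0622] [545.3, 298.1, 57.0, 59.3, 45.4]
0.056 0.068 450 [0.5502 0.399  0.0618] [551.3, 398.1, 58.3, 59.3, 78.4]
clip
0.105 0.115 69 [0.5209 0.0867 0.1094] [524.8, 87.1, 40.5, 50.3, 86.1]
0.115 0.122 34 [0.5249 0.0817 0.1176] [523.2, 86.8, 44.1, 45.9, 85.3]
0.122 0.13 35 [0.5351 0.0876 0.1251] [537.0, 84.8, 29.1, 48.5, 2.6]
tongs
0.14 0.15 37 [ 0.6623 -0.0244  0.1452] [661.5, -23.0, 22.9, 69.1, 9.5]
0.15 0.16 35 [ 0.6592 -0.0194  0.155 ] [660.5, -23.0, 23.1, 70.5, 9.3]
0.16 0.17 46 [ 0.6625 -0.0238  0.1638] [663.2, -21.4, 25.4, 67.6, 7.4]
45.6333
```

View pics/scenefc.png

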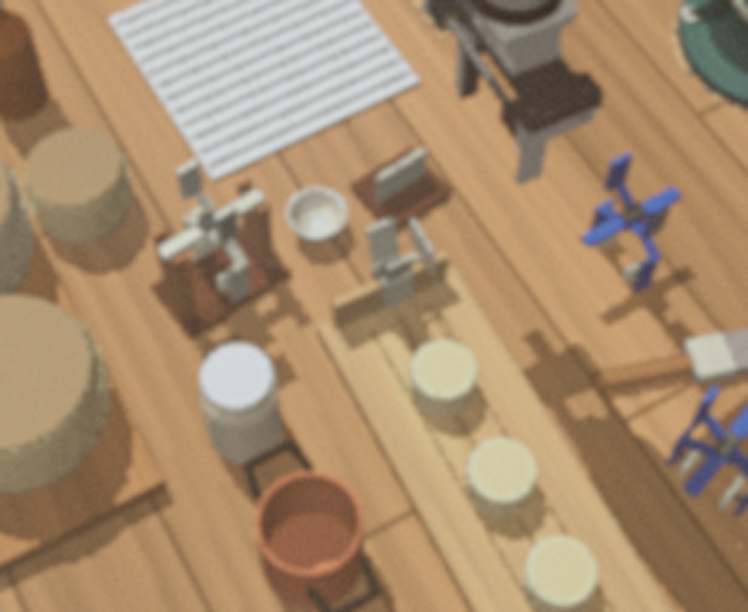

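View pics/sidefc.png

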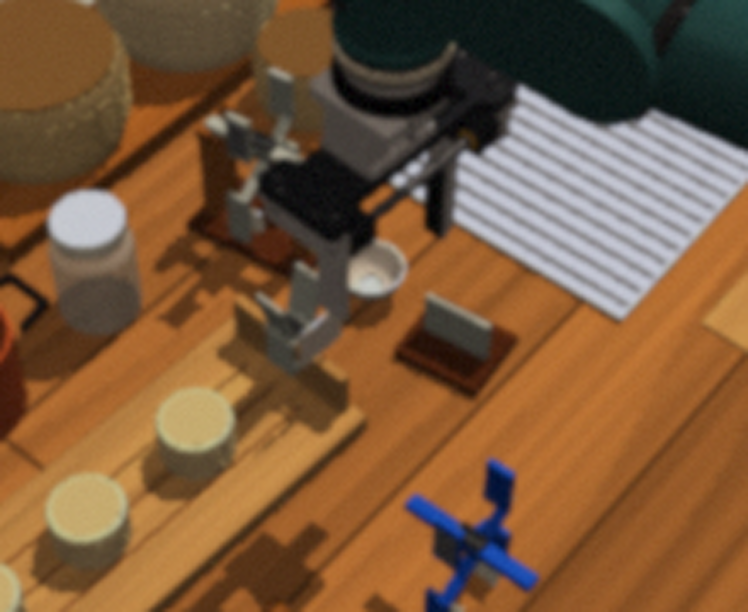

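View pics/wfc.png

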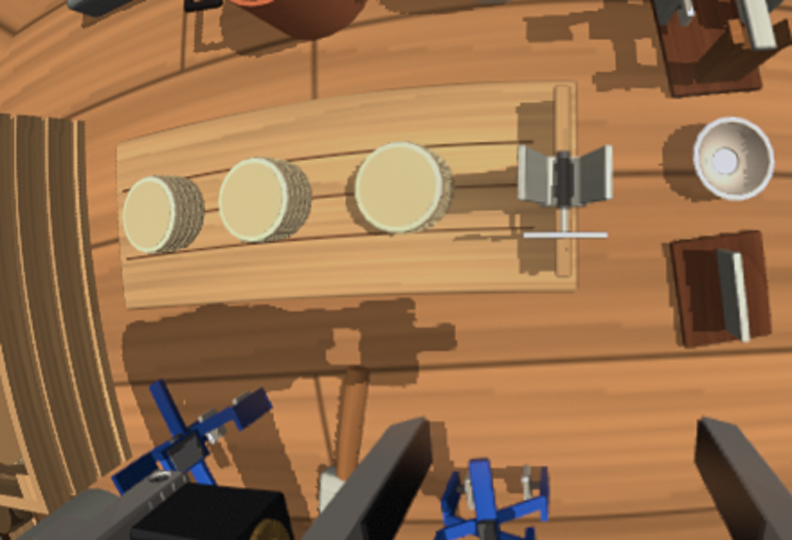

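```bash
python3 -c "
from bench import robot
print(robot.close_job())"
```

```text
the job is handed in; nothing more can be done
None
```

I handed the job in at about 46 s of the 210 s allowed. My last checks showed every part of the task in place. The bench reports no verdict, so this rests on my own measurements.

- **Cheeses:** The draining mat held three young cheeses, and I moved all three to the board with the tongs. They stand flat, about 72 mm, 35 mm short of and 135 mm past `board_top` along the board (at about -72, +35 and +135 mm). They are within a few millimetres of the middle line, with centres about 100 mm apart or more. The mat is empty.
- **Tongs:** They hang level in their stand and are let go, within about 2 mm of where I first measured them.
- **Clip:** It sits upright astride the lip, within about 3 mm of its middle. Its handles span about 48 mm against 52 mm free, which fits it gripping the lip.
- **Gripper and bystanders:** The gripper is open and clear. By eye in the last pictures, the bystanders look unmoved; I did not measure them.

**What disagreed:** The scene and side cameras differed by up to about 5 mm in x, so I relied mainly on the wrist camera. The tongs slid about 5 mm and tilted about 2° in the fingers while I worked. I allowed for the slide when rehanging them, and they settled level once released.

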